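# Batch clockwork movements through a drop-bottom blow-off box

## Robot

A 6-joint arm with a two-finger parallel gripper is mounted at the origin on the work surface. World frame = base frame: x ahead of the robot, y to its left, z up, the work surface at z = 0. Lengths are in m, angles in rad, forces in N, time in s.
With the tool pointing down it reaches from about 0.375 to 0.9 m from the base axis. Payload 3.1 kg.
Tool frame: the origin (TCP) lies midway between the tips of the shut fingers; the grasp point (between the pads) lies robot.tcp_to_grasp behind it (robot.tcp_to_grasp is the distance from the TCP to the grasp point, in m); z points along the fingers, y is the direction in which the jaws open and shut (so a half turn about z gives the same grasp; the last joint's range is limited). The gripper opens to 87 mm and grips with 3 to 60 N. Pads are 19 mm wide; open, the fingers measure 117 mm over their backs; the gripper's body (75 mm by 190 mm) begins 51 mm behind the grasp point.
Start: joints at [1.151, 0.527, 1.433, -0, 1.181, -0.178], TCP at [0.15, 0.607, 0.223] pointing down, gripper open.
Joint ranges: [-3.08, 3.08], [-0.75, 2.2], [0.22, 2.44], [-1.43, 4.57], [0, 2.65], [-2.85, 2.85]. Speed limits (rad/s): [2.79, 2.79, 3.14, 3.14, 3.14, 3.14].

## Interface

Orientations are given as a unit quaternion [x, y, z, w].
In Python, from rig import robot, cams, nets gives the robot as it stands. The module is installed in compiled form; this text tells all that it offers.
- The arm moves only by the tool play_rows, never from a script. Its argument "commands" is a list of rows, each an object of numbers: "x", "y", "z": the shift along the tool's x, y, z in mm; "spin": the turn about the tool's z in rad. In form: [{"x": .., "y": .., "z": .., "spin": ..}, ...]. A call has 1 to 8 rows; each row shifts and turns the pose as measured when the row begins, along the tool's axes as they then stand; what a row does not reach is not made up. A row lasts 1/10 s, in which the tool goes at most 50 mm and 8.59 degrees, less where a joint would pass 70% of its speed; a pose out of reach is approached as far as the arm can. A call is refused whole if a number of a shift passes 50 or a number of a turn 0.15, either way. A call with a gripper value outside its range is refused whole. "grip" is the opening, from 0 (shut) to 1 (fully open), set as the call begins (left out, the last holds). The fingers move at their own pace and stop on an object; "newtons" is the grip in N (left out, the last holds). Time passes only in rows, so rows that do not move let the fingers close. It gives the time, the measured TCP pose, the force and the opening at its end, in the units of the state.
- robot.get_obs(): the state, without advancing time (a new reading comes with each control period).
- cams.camera(name): name is "side" or "top" or "wrist"; returns a dict with "img" (420x560x3 uint8, red, green, blue), "fx", "fy", "cx", "cy" (pixels), "world_to_cam" (4x4, takes a point from world to camera coordinates); the wrist camera has in their place "mount" (4x4, takes a point from camera to tool coordinates, whose origin is the TCP and whose axes are the flange's). Camera axes: x right, y up, looking along -z (the intrinsics and any distortion apply to the point x, -y, -z); pixel columns grow to the right and rows downward; lengths in m; the calibration is good to about 2 mm. The wrist camera is an equidistant fisheye: a pixel r from the principal point sees the ray r / f radians off the axis. A picture is of the moment at which its call begins: read the wrist's pose just before it. There is no depth.
- robot.hand_in(): hands the job in, once; it reports no verdict.
Trained networks look in a picture, given as the dict that the camera call returned (one of the last four; its "shot" number tells which), for a name from the list of things; names that differ only in an ending like _2 or _b are one class to them, and where a whole thing is asked for, a point or a joint stands for the part that bears it (a point fixed in the world has none). Each returns a list of dicts, best first, with "conf" (0 to 1); they miss things now and then, are a little off and sometimes report something else, mostly with a low value. They report only what shows in the picture. A call takes as long as a camera call. They do not tell look-alikes from the thing itself.
- nets.outline_of(picture, name): "region" (420x560 bool, what is visible of it) and "pixel" ([column, row] in pixels, amid what is visible of it).
The state is a dict: "time": time; "q": joint angles; "joint_velocities": joint speeds; "joint_torque": joint torques, N m; "position": TCP position; "tool_rot": TCP orientation; "ft_force": force on the tool from outside, world axes, zero at the start; "moment": the same for the moment, N m; "grip_width": finger opening in m.
Only numpy, scipy, OpenCV 4.12 (cv2) and the standard library are available. Lean on these libraries where they do the work, as an engineer would, in place of code of your own. Each camera call takes 0.05 s, during which the arm holds its last target.

## Task

Slide the white tray by its handle fully home under the drop-bottom box and put every clockwork movement from the bench into the box; only when all are in, pull the latch knob so that the hinged floor drops them into the tray. Then slide the full tray onto the grey mat, its pan centred on the mat and square with it, with every movement in it and the tray let go. Keep the tray flat on the bench all the time and leave the round dial and the other tools and pots where they are.

Things in the scene. Friction and masses are not known exactly. Their poses are not given: they have to be found in the camera images.
- station: Drop-bottom blow-off box on a four-post stand, fixed to the bench. Origin: on the bench under the box's centre; z up; x points away from the latch, y towards the clear end stop; the mouth for the tray is on the -y side. Corner posts take up x = 71 to 83 mm either side, y = 60 to 72 mm either side, and reach z = 165 mm
- box_floor (a point): centre of the box's inner floor when shut, 160 mm over the bench; axes as the station's. The open-topped aluminium box is 100 (x) x 110 (y) mm inside, walls 5 mm thick, rim 45 mm above this point
- bay (a point): centre of the bay under the box, on the bench (same place and axes as the station's origin). Clear cheeks with inner faces at x = -72 and +72 mm, clear end stop with inner face at y = +68.5 mm, open mouth at -y. Free height 146 mm with the floor shut; the dropped floor hangs down to 61 mm above the bench along the +x side, clear of the tray and its handle
- drop_floor (a joint): the hinged floor of the box, rad: 0 shut, about 1.4 hanging open. Hinged along the box's +x side; its free edge at the -x side rests on the latch bolt. It falls open by its own weight once the bolt is drawn, and cannot be closed by the latch
- latch (a joint): the latch bolt, m: 0 home (floor held), slides in the station's -x direction up to 0.032; the floor is let go at 0.012 to 0.014. Needs 2 to 5 N; stays where it is left
- latch_knob (a point): centre of the top of the latch knob, an upright black block standing outside the box's -x wall: 14 (station x) x 20 (station y) mm, 36 mm high, its top 241 mm over the bench (its foot is level with the box rim). Moves with the bolt
- tray: White loose collecting tray, 0.35 kg or so. Origin: centre of the pan's underside; z up. Pan 120 (x) x 136 (y) x 34 mm high outside, walls and floor 3 mm thick; a handle on its -y side. Fully home, its origin lies at the bay's centre, its y axis along the station's y, the pan's far wall at the end stop (0.5 mm off) and the handle sticking out of the mouth
- tray_handle (a point): middle of the top of the tray's upright fin handle, at x = 0, y = -165, z = 50 mm of the tray: fin 14 mm thick (tray x), 32 mm long (tray y), rising from a flat tongue 34 mm wide and 6 mm high that ends at y = -182 mm
- mat: Thin dark grey mat stuck to the bench (nothing to climb), 160 (x) x 180 (y) mm. Origin: its centre; y along its long side
- movement1: Clockwork movement, 70 g or so, one of three to five alike (None if absent): rectangular brass plate 36 (x) x 28 (y) x 10 mm thick, on it a steel drum 20 mm across and 10 mm high, centred at x = -5 mm. Origin: centre of the plate's underside; z towards the drum. Starts lying drum up on the bench between the robot and the tray
- movement2: Clockwork movement, 70 g or so, one of three to five alike (None if absent): rectangular brass plate 36 (x) x 28 (y) x 10 mm thick, on it a steel drum 20 mm across and 10 mm high, centred at x = -5 mm. Origin: centre of the plate's underside; z towards the drum. Starts lying drum up on the bench between the robot and the tray
- movement3: Clockwork movement, 70 g or so, one of three to five alike (None if absent): rectangular brass plate 36 (x) x 28 (y) x 10 mm thick, on it a steel drum 20 mm across and 10 mm high, centred at x = -5 mm. Origin: centre of the plate's underside; z towards the drum. Starts lying drum up on the bench between the robot and the tray
- movement4: Clockwork movement, 70 g or so, one of three to five alike (None if absent): rectangular brass plate 36 (x) x 28 (y) x 10 mm thick, on it a steel drum 20 mm across and 10 mm high, centred at x = -5 mm. Origin: centre of the plate's underside; z towards the drum. Starts lying drum up on the bench between the robot and the tray
- movement5: Clockwork movement, 70 g or so, one of three to five alike (None if absent): rectangular brass plate 36 (x) x 28 (y) x 10 mm thick, on it a steel drum 20 mm across and 10 mm high, centred at x = -5 mm. Origin: centre of the plate's underside; z towards the drum. Starts lying drum up on the bench between the robot and the tray
- round_dial: Round brass dial, 36 mm across, 6 mm thick, white face; origin under its centre. Not part of the job; lies among the movements
- screwdriver: Screwdriver, 150 mm, lying at the left; not part of the job
- tweezers: Steel tweezers, 120 mm, lying at the front left; not part of the job
- parts_cup: White cup, 56 mm across, 35 mm high, front left; not part of the job
- loupe: Black eyeglass, 38 mm across, 30 mm high, right; not part of the job
- glass_jar: Amber glass jar, 44 mm across, 50 mm high, beyond the tray; not part of the job
- oil_pot: Steel pot, 32 mm across, 40 mm high, beyond the mat; not part of the job
There are look-alikes about, which are no part of the job. Leave any orange look-alike of the movement4 alone.

How it is judged:
By the outcome, as a careful person would: the job done as asked, in the order asked, and still so for the second after the job is handed in, with the robot touching nothing.
Of movement1, movement2, movement3, movement4, movement5 only 3 to 5 are there at a start; the rules pass over those that are not, and their reading is None.
At some moment in a run one of movement1, movement2, movement3, movement4, movement5, tray may be knocked a few centimetres aside while the robot is not near it.
Once in a run the grip may slacken for a moment while it holds something.
It also fails if it takes over 210 s, if anything falls off the work surface, if the arm or the gripper's body presses on something with over 40 N, if the wrist force passes 120 N, or if a joint passes its speed limit or range.

## Working session

There is one attempt and no reset: what is moved stays moved. The work goes in short steps, Python scripts to look and compute and a tool call to move; the robot and the scene stay as the last step left them, time stands still between calls to the robot, and variables do not carry over. Pictures are saved under pics/ and viewed, and the job is handed in when it is done.

Besides the shell and the picture viewer there is one more tool, called after "Call:" by a JSON object that holds its "name" and its "arguments", one argument or row to a line. play_rows: Moves the arm, as the interface text tells. Its arguments: {"type":"object","properties":{"commands":{"type":"array"},"grip":{"type":"number"},"newtons":{"type":"number"}},"required":["commands"]}

```bash
ls; mkdir -p pics; cat > h.py <<'E'
import numpy as np, cv2
from rig import robot, cams, nets
from scipy.spatial.transform import Rotation as R
def save(c,name,scale=1):
    im=cv2.cvtColor(c["img"],cv2.COLOR_RGB2BGR)
    cv2.imwrite("pics/"+name,im)
def ray_plane(c,u,v,z):
    T=np.linalg.inv(c["world_to_cam"])
    d=T[:3,:3]@np.array([(u-c["cx"])/c["fx"],-(v-c["cy"])/c["fy"],-1.])
    o=T[:3,3]
    return o+d*(z-o[2])/d[2]
def proj(c,p):
    q=c["world_to_cam"]@np.append(p,1.)
    return np.array([c["cx"]+c["fx"]*q[0]/-q[2], c["cy"]-c["fy"]*q[1]/-q[2]])
E
python3 - <<'E'
from h import *
o=robot.get_obs(); print(o, robot.tcp_to_grasp)
for n in ["side","top","wrist"]:
    c=cams.camera(n); save(c,n+"0.png"); print(n,{k:v for k,v in c.items() if k!="img"})
E
```

```text
pics
{'time': 0.0, 'q': array([ 1.15047664e+00,  5.28463607e-01,  1.43392524e+00, -3.86946385e-05,
        1.18140170e+00, -1.78518921e-01]), 'joint_velocities': array([ 0.00023246, -0.00092985, -0.0006551 , -0.00070272,  0.00109967,
       -0.00056661]), 'joint_torque': array([ 9.73414426e-04, -4.40043175e+01, -1.76593816e+01,  6.34613307e-02,
        5.81411412e-02, -1.73778681e-04]), 'position': array([0.14933984, 0.60612359, 0.22156593]), 'tool_rot': array([ 1.20598685e-01,  9.92700735e-01, -1.05532808e-03, -3.07055944e-04]), 'ft_force': array([ 0.00578529, -0.02322685, -0.69438867]), 'moment': array([ 0.01115513, -0.00329099,  0.00373014]), 'grip_width': 0.08678197429127825} 0.0187
side {'fx': 430.13753714101284, 'fy': 430.13753714101284, 'cx': 282.460312762157, 'cy': 204.7106421247859, 'world_to_cam': array([[ 0.76756178, -0.64097209, -0.00192197, -0.4465244 ],
       [ 0.39857174,  0.47493563,  0.78458697, -0.35284253],
       [-0.50198554, -0.60298501,  0.6200158 , -0.84366738],
       [ 0.        ,  0.        ,  0.        ,  1.        ]]), 'shot': 1}
top {'fx': 399.21752250543125, 'fy': 399.21752250543125, 'cx': 277.2558467854534, 'cy': 214.37423114159498, 'world_to_cam': array([[-0.06075742, -0.99812954, -0.00677848,  0.01308819],
       [ 0.97697949, -0.06085857,  0.20446835, -0.57957708],
       [-0.20449843,  0.00580054,  0.97884971, -1.18388266],
       [ 0.        ,  0.        ,  0.        ,  1.        ]]), 'shot': 2}
wrist {'fx': 325.19226210127806, 'fy': 325.19226210127806, 'cx': 274.9605297993129, 'cy': 208.86454875079647, 'mount': array([[ 3.92372757e-05,  9.54129079e-01,  2.99395555e-01,
         8.19953629e-02],
       [ 9.99999894e-01,  9.98730266e-05, -4.49335430e-04,
        -9.18293563e-04],
       [-4.58625540e-04,  2.99395541e-01, -9.54128974e-01,
        -1.63242444e-01],
       [ 0.00000000e+00,  0.00000000e+00,  0.00000000e+00,
         1.00000000e+00]]), 'shot': 3}
```

View pics/top0.png

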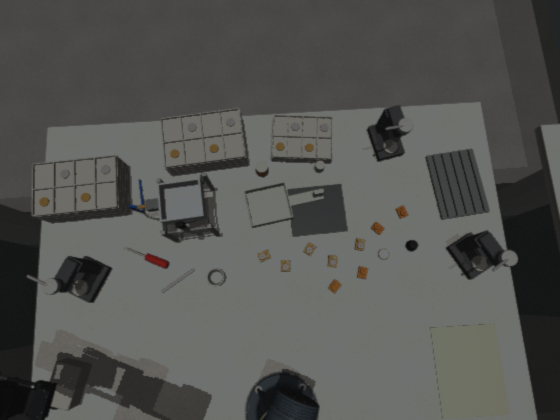

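View pics/side0.png

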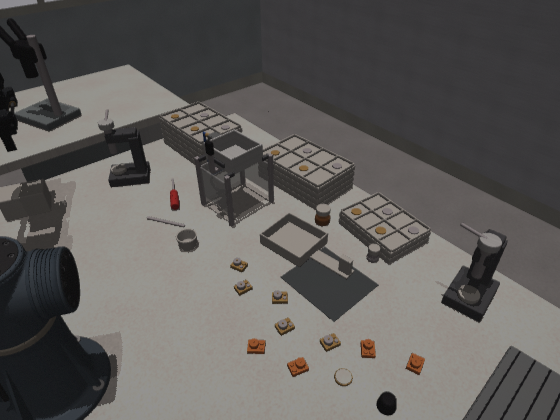

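View pics/wrist0.png

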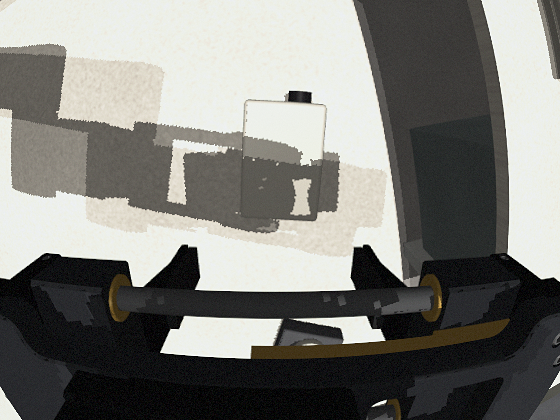

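```bash
python3 - <<'E'
import cv2
t=cv2.imread('pics/top0.png'); 
cv2.imwrite('pics/t1.png',cv2.resize(t[150:300,130:330],None,fx=4,fy=4,interpolation=cv2.INTER_CUBIC))
cv2.imwrite('pics/t2.png',cv2.resize(t[160:300,240:440],None,fx=4,fy=4,interpolation=cv2.INTER_CUBIC))
s=cv2.imread('pics/side0.png')
cv2.imwrite('pics/s1.png',cv2.resize(s[120:270,180:380],None,fx=4,fy=4,interpolation=cv2.INTER_CUBIC))
E
```

```text
(no output)
```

View pics/t1.png

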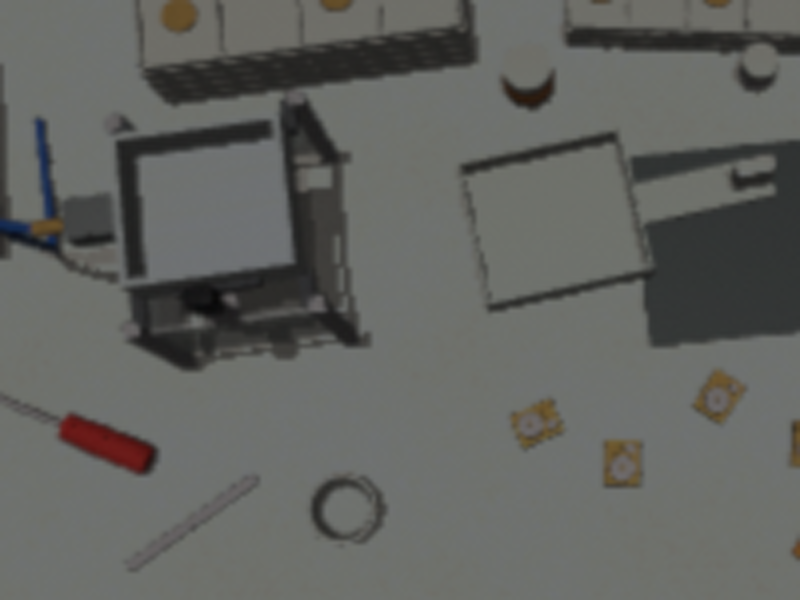

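View pics/t2.png

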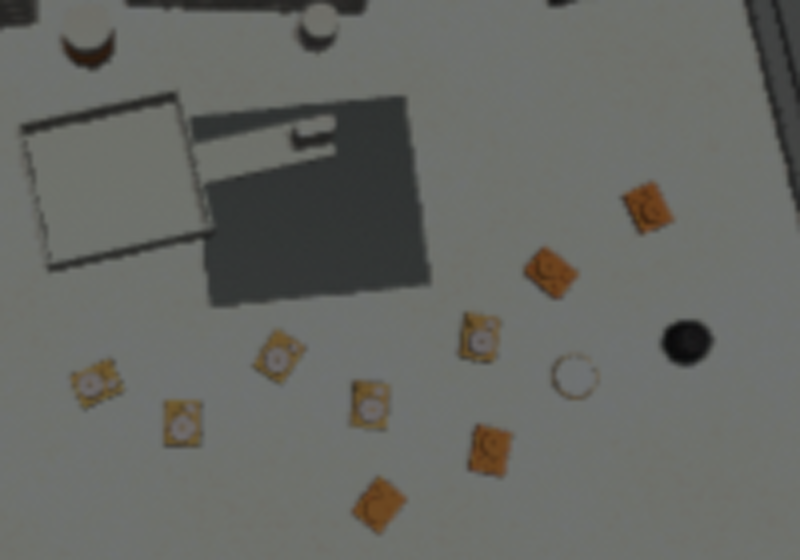

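View pics/s1.png

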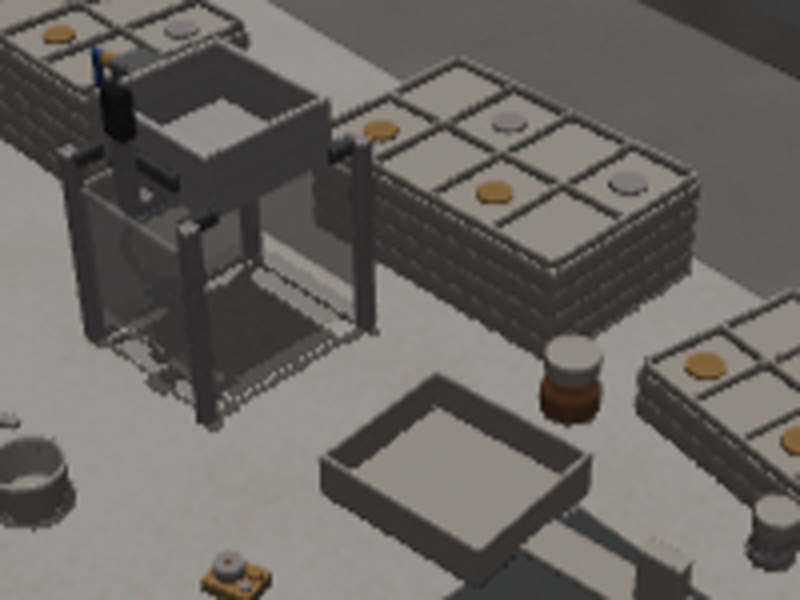

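```bash
cat >> h.py <<'E'
from scipy.optimize import least_squares
def xf(p,P):
    c,s=np.cos(p[2]),np.sin(p[2]); P=np.atleast_2d(P).astype(float)
    return np.c_[p[0]+c*P[:,0]-s*P[:,1], p[1]+s*P[:,0]+c*P[:,1], P[:,2]]
def fit(obs,p0):
    # obs: list of (cam, local pt, px)
    f=lambda p: np.concatenate([proj(c,xf(p,L)[0])-np.array(u) for c,L,u in obs])
    r=least_squares(f,p0,loss='soft_l1'); return r.x, r.fun.reshape(-1,2)
def zoom(u,v,off,s=4): return ((u+.5)/s-.5+off[0],(v+.5)/s-.5+off[1])
def boxpts(x0,x1,y0,y1,z): return [(x0,y0,z),(x1,y0,z),(x1,y1,z),(x0,y1,z)]
def draw(im,c,p,polys,col,s=1):
    for P in polys:
        q=np.array([proj(c,w) for w in xf(p,P)])
        cv2.polylines(im,[np.round(((q+.5)*s)*16).astype(int).reshape(-1,1,2)],True,col,1,cv2.LINE_AA,4)
TRAY=[boxpts(-.06,.06,-.068,.068,.034),boxpts(-.06,.06,-.068,.068,0),boxpts(-.017,.017,-.182,-.068,.006),boxpts(-.007,.007,-.181,-.149,.05)]
STN=[boxpts(-.055,.055,-.06,.06,.205),boxpts(-.05,.05,-.055,.055,.205),boxpts(-.05,.05,-.055,.055,.160)]+[boxpts(sx*.077-.006,sx*.077+.006,sy*.066-.006,sy*.066+.006,z) for sx in(-1,1) for sy in (-1,1) for z in (0,.165)]+[boxpts(-.072,.072,-.068,.0685,0)]
MAT=[boxpts(-.08,.08,-.09,.09,0)]
MOV=[boxpts(-.018,.018,-.014,.014,.01),[(-.005+.01*np.cos(a),.01*np.sin(a),.02) for a in np.arange(0,6.3,.5)]]
E
cat > m1.py <<'E'
from h import *
import pickle
T=cams.camera("top"); S=cams.camera("side")
t1=(130,150); s1=(180,120); t2=(240,160)
z=.034
tr=[(T,(-.06,-.068,z),zoom(652,270,t1)),(T,(.06,-.068,z),zoom(615,133,t1)),(T,(.06,.068,z),zoom(462,168,t1)),(T,(-.06,.068,z),zoom(490,308,t1)),
 (S,(-.06,.068,z),zoom(320,460,s1)),(S,(.06,.068,z),zoom(437,375,s1)),(S,(.06,-.068,z),zoom(592,457,s1))]
pt,r=fit(tr,[.5,0,0]); print("tray",pt,np.abs(r).max(1).round(1))
z=.205
st=[(T,(-.055,.06,z),zoom(125,285,t1)),(T,(.055,.06,z),zoom(118,138,t1)),(T,(-.055,-.06,z),zoom(300,268,t1)),
 (S,(-.055,-.06,z),zoom(205,155,s1)),(S,(.055,-.06,z),zoom(328,98,s1)),(S,(.055,.06,z),zoom(218,42,s1)),
 (S,(-.083,-.072,0),zoom(208,425,s1)),(S,(.083,-.072,0),zoom(372,332,s1)),(S,(-.083,.072,0),zoom(92,340,s1))]
ps,r=fit(st,[.5,.3,0]); print("stn",ps,np.abs(r).max(1).round(1))
z=0
mt=[(T,(-.08,-.09,z),zoom(431,285,t2)),(T,(.08,-.09,z),zoom(405,97,t2)),(T,(.08,.09,z),zoom(190,115,t2)),(T,(-.08,.09,z),zoom(211,306,t2))]
pm,r=fit(mt,[.5,-.1,0]); print("mat",pm,np.abs(r).max(1).round(1))
for n,c in (("t",T),("s",S)):
    im=cv2.cvtColor(cv2.resize(c["img"],None,fx=4,fy=4,interpolation=cv2.INTER_CUBIC),cv2.COLOR_RGB2BGR)
    im=np.clip(im*1.5,0,255).astype(np.uint8)
    draw(im,c,pt,TRAY,(0,255,0),4);draw(im,c,ps,STN,(0,0,255),4);draw(im,c,pm,MAT,(255,0,0),4)
    o=(150,150) if n=="t" else (180,120)
    cv2.imwrite(f"pics/ov_{n}.png",im[o[1]*4:o[1]*4+600,o[0]*4:o[0]*4+800])
pickle.dump((pt,ps,pm),open("poses.pkl","wb"))
E
python3 m1.py
```

```text
tray [0.62018954 0.00169674 0.16074551] [1.3 2.1 0.8 0.1 0.8 0.6 0.2]
stn [0.60771622 0.24175262 0.07438966] [0.8 1.1 0.8 1.7 0.8 0.7 1.5 1.5 1.8]
mat [ 0.59998311 -0.15357774  0.03399907] [0.  0.3 0.2 0.3]
```

View pics/ov_t.png

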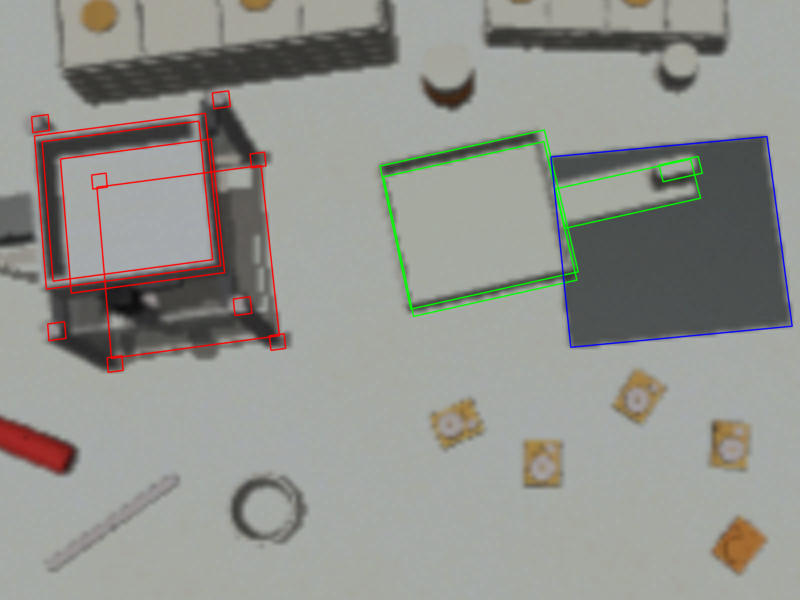

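View pics/ov_s.png

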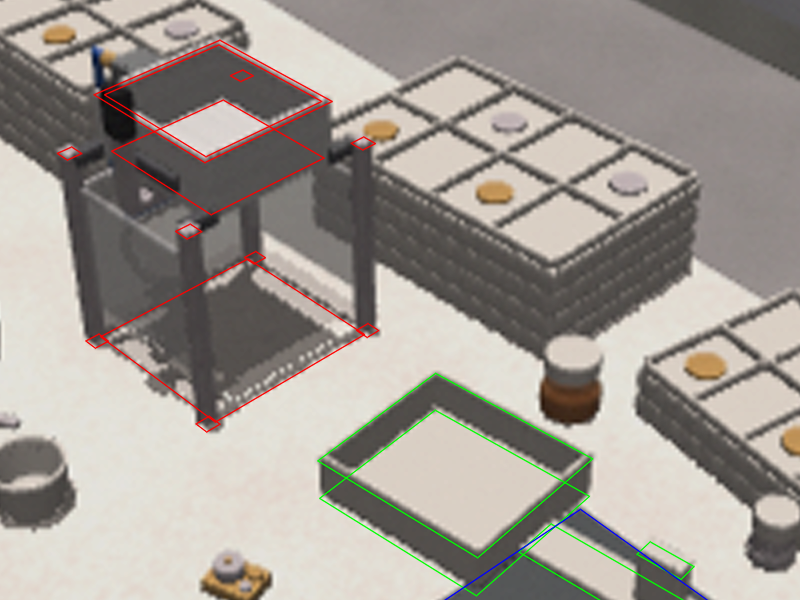

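```bash
cat >> h.py <<'E'
def pose():
    o=robot.get_obs(); M=R.from_quat(o["tool_rot"]).as_matrix()
    return o,o["position"],M,np.arctan2(M[1,0],M[0,0])
def to(x,y,z,phi=None):
    o,p,M,f=pose()
    d=M.T@(np.array([x,y,z])-p)*1000
    sp=0 if phi is None else -((phi-f+np.pi)%(2*np.pi)-np.pi)
    n=max(int(np.ceil(np.abs(d).max()/48)),int(np.ceil(abs(sp)/.145)),1)
    print("t%.2f pos"%o["time"],p.round(4),"phi %.3f q6 %.2f tilt"%(f,o["q"][5]),M[:2,2].round(3),"w %.4f"%o["grip_width"],"F",o["ft_force"].round(1))
    print("  d(tool mm)",d.round(1),"spin %.3f"%sp,"rows",n,"per row",(d/n).round(1),"spin %.3f"%(sp/n))
def movs(c,verbose=True):
    """brass (not orange) plates in top picture"""
    hsv=cv2.cvtColor(c["img"],cv2.COLOR_RGB2HSV)
    return hsv
E
python3 - <<'E'
from h import *
T=cams.camera("top")
for n in ["movement1","round_dial","oil_pot","glass_jar","loupe","parts_cup","tray","tray_handle","latch_knob"]:
    for d in nets.outline_of(T,n):
        u,v=d["pixel"]; z={"oil_pot":.03,"glass_jar":.04}.get(n,.01)
        reg=d["region"]; px=T["img"][reg]; hsv=cv2.cvtColor(px[None],cv2.COLOR_RGB2HSV)[0]
        print(n,round(d["conf"],2),(round(u),round(v)),ray_plane(T,u,v,z)[:2].round(3),int(reg.sum()),np.median(hsv,0), px.mean(0).round())
to(.3,.45,.35,None); to(.647,-.161,.2,1.73)
E
```

```text
movement1 0.63 (309, 250) [ 0.468 -0.117] 94 [ 18.   81.5 102. ] [100.  88.  71.]
movement1 0.63 (264, 258) [0.451 0.026] 79 [ 18.  72. 102.] [100.  90.  73.]
movement1 0.53 (376, 226) [ 0.53  -0.338] 100 [ 14.  180.5 102. ] [98. 64. 36.]
movement1 0.51 (403, 212) [ 0.571 -0.431] 80 [ 13. 185.  99.] [96. 61. 32.]
movement1 0.47 (359, 270) [ 0.395 -0.268] 92 [ 15. 177. 104.] [101.  67.  35.]
movement1 0.46 (360, 243) [ 0.479 -0.281] 111 [ 18.  74. 100.] [96. 84. 68.]
movement1 0.39 (337, 286) [ 0.35  -0.196] 107 [ 15. 174. 105.] [102.  71.  40.]
round_dial 0.26 (176, 277) [0.408 0.307] 160 [20.  8. 99.] [98. 97. 96.]
oil_pot 0.61 (318, 168) [ 0.733 -0.165] 86 [ 30.   14.  105.5] [87. 87. 83.]
loupe 0.56 (274, 202) [ 0.631 -0.016] 1983 [ 42.  14. 113.] [100. 102.  97.]
parts_cup 0.69 (261, 166) [0.758 0.022] 157 [ 30.  14. 110.] [88. 86. 80.]
parts_cup 0.51 (218, 277) [0.402 0.175] 201 [45.  9. 98.] [88. 90. 87.]
tray_handle 0.74 (273, 204) [ 0.624 -0.011] 2016 [ 42.  14. 113.] [100. 102.  97.]
t0.75 pos [0.1496 0.6068 0.2226] phi 2.900 q6 -0.18 tilt [0. 0.] w 0.0870 F [ 0.1 -0.2 -0.2]
  d(tool mm) [-183.5 -116.2 -127.4] spin 0.000 rows 4 per row [-45.9 -29.1 -31.9] spin 0.000
t0.75 pos [0.1496 0.6068 0.2226] phi 2.900 q6 -0.18 tilt [0. 0.] w 0.0870 F [ 0.1 -0.2 -0.2]
  d(tool mm) [-666.8 -626.4   22.6] spin 1.170 rows 14 per row [-47.6 -44.7   1.6] spin 0.084
```

Call:
{"name": "play_rows", "arguments": {
  "commands": [
    {"x": -40, "y": -25, "z": -40},
    {"x": -40, "y": -25, "z": -40},
    {"x": -40, "y": -25, "z": -30},
    {"x": -45, "y": -40, "z": 0},
    {"x": -45, "y": -40, "z": 0},
    {"x": -45, "y": -40, "z": 0},
    {"x": -45, "y": -40, "z": 0},
    {"x": -45, "y": -40, "z": 0}
  ],
  "grip": 0.5,
  "newtons": 30
}}

```text
invalid input
```

```bash
python3 -c "
from h import *
to(.55,-.10,.3,1.73)"
```

```text
t0.75 pos [0.1496 0.6068 0.2226] phi 2.900 q6 -0.18 tilt [0. 0.] w 0.0870 F [ 0.1 -0.2 -0.2]
  d(tool mm) [-558.  -590.4  -77.4] spin 1.170 rows 13 per row [-42.9 -45.4  -6. ] spin 0.090
```

Call:
{"name": "play_rows", "arguments": {
  "commands": [
    {"x": -35, "y": -25, "z": -35, "spin": 0},
    {"x": -35, "y": -25, "z": -35, "spin": 0},
    {"x": -35, "y": -25, "z": -30, "spin": 0},
    {"x": -35, "y": -35, "z": 0, "spin": 0},
    {"x": -35, "y": -35, "z": 0, "spin": 0},
    {"x": -35, "y": -35, "z": 0, "spin": 0},
    {"x": -35, "y": -35, "z": 0, "spin": 0},
    {"x": -35, "y": -35, "z": 0, "spin": 0}
  ],
  "grip": 0.5,
  "newtons": 30
}}

```text
time: 1.55
position: [0.3612, 0.3025, 0.3208]
tool_rot: [0.114, 0.993, 0.002, 0.003]
ft_force: [0.7, 0.1, -0.4]
grip_width: 0.0438
```

```bash
python3 -c "
from h import *
to(.55,-.10,.3,1.73)"
```

```text
t1.55 pos [0.3612 0.3025 0.3208] phi 2.912 q6 -0.88 tilt [0.007 0.004] w 0.0438 F [ 0.7  0.1 -0.4]
  d(tool mm) [-275.2 -349.2   20.6] spin 1.182 rows 9 per row [-30.6 -38.8   2.3] spin 0.131
```

Call:
{"name": "play_rows", "arguments": {
  "commands": [
    {"x": -34, "y": -43, "z": 0, "spin": 0},
    {"x": -34, "y": -43, "z": 0, "spin": 0},
    {"x": -34, "y": -43, "z": 0, "spin": 0},
    {"x": -34, "y": -43, "z": 0, "spin": 0},
    {"x": -34, "y": -43, "z": 0, "spin": 0},
    {"x": -34, "y": -43, "z": 0, "spin": 0},
    {"x": -34, "y": -43, "z": 0, "spin": 0},
    {"x": -34, "y": -43, "z": 0, "spin": 0}
  ]
}}

```text
time: 2.35
position: [0.5302, -0.0603, 0.3236]
tool_rot: [0.115, 0.993, 0.004, 0.008]
ft_force: [0.2, 0.6, 0.4]
grip_width: 0.0437
```

Call:
{"name": "play_rows", "arguments": {
  "commands": [
    {"x": 0, "y": 0, "z": 0, "spin": 0.15},
    {"x": 0, "y": 0, "z": 0, "spin": 0.15},
    {"x": 0, "y": 0, "z": 0, "spin": 0.15},
    {"x": 0, "y": 0, "z": 0, "spin": 0.15},
    {"x": 0, "y": 0, "z": 0, "spin": 0.15},
    {"x": 0, "y": 0, "z": 0, "spin": 0.15},
    {"x": 0, "y": 0, "z": 0, "spin": 0.15},
    {"x": 0, "y": 0, "z": 0, "spin": 0.15}
  ]
}}

```text
time: 3.15
position: [0.5335, -0.0703, 0.3233]
tool_rot: [0.658, 0.753, 0.007, 0.006]
ft_force: [0.7, -0.9, 0.4]
grip_width: 0.0436
```

```bash
python3 -c "
from h import *
to(.647,-.161,.2,1.73)
for n in ['side','wrist']:
    c=cams.camera(n); save(c,n+'1.png')"
```

```text
t3.15 pos [ 0.5335 -0.0703  0.3233] phi 1.705 q6 -0.48 tilt [0.019 0.003] w 0.0436 F [ 0.7 -0.9  0.4]
  d(tool mm) [-105.1   97.9  125.2] spin -0.025 rows 3 per row [-35.   32.6  41.7] spin -0.008
```

View pics/side1.png

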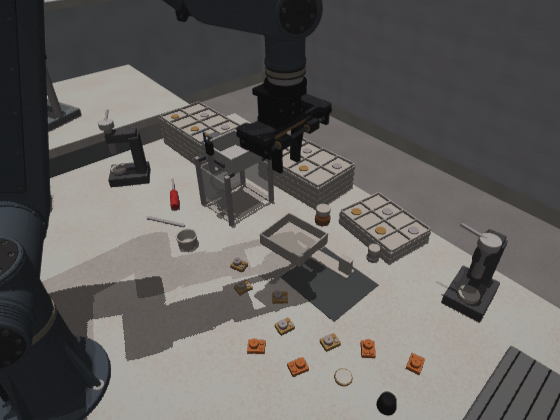

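View pics/wrist1.png

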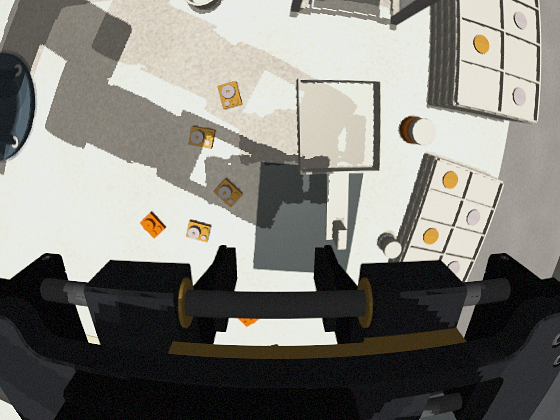

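```bash
cat >> h.py <<'E'
def wcam():
    o,p,M,f=pose(); c=cams.camera("wrist")
    T=np.eye(4);T[:3,:3]=M;T[:3,3]=p
    c["c2w"]=T@c["mount"]; c["world_to_cam"]=np.linalg.inv(c["c2w"]); return c
def wproj(c,p):
    q=c["world_to_cam"]@np.append(p,1.); x,y,z=q[0],-q[1],-q[2]
    r=np.hypot(x,y); th=np.arctan2(r,z); k=th/max(r,1e-9)
    return np.array([c["cx"]+c["fx"]*k*x,c["cy"]+c["fy"]*k*y])
def wray(c,u,v,z):
    a=(u-c["cx"])/c["fx"];b=(v-c["cy"])/c["fy"];th=np.hypot(a,b);k=np.sin(th)/max(th,1e-9)
    d=c["c2w"][:3,:3]@np.array([a*k,-b*k,-np.cos(th)]);o=c["c2w"][:3,3]
    return o+d*(z-o[2])/d[2]
def wfit(obs,p0):
    f=lambda p: np.concatenate([wproj(c,xf(p,L)[0])-np.array(u) for c,L,u in obs])
    r=least_squares(f,p0,loss='soft_l1'); return r.x, r.fun.reshape(-1,2)
def wdraw(im,c,p,polys,col,s=1):
    for P in polys:
        P=np.array(P,float); Q=np.concatenate([np.linspace(P[i],P[(i+1)%len(P)],12,endpoint=False) for i in range(len(P))])
        q=np.array([wproj(c,w) for w in xf(p,Q)])
        cv2.polylines(im,[np.round(((q+.5)*s)*16).astype(int).reshape(-1,1,2)],True,col,1,cv2.LINE_AA,4)
E
python3 - <<'E'
from h import *
import pickle
pt,ps,pm=pickle.load(open("poses.pkl","rb"))
c=wcam()
im=cv2.cvtColor(cv2.resize(c["img"],None,fx=3,fy=3,interpolation=cv2.INTER_CUBIC),cv2.COLOR_RGB2BGR)
wdraw(im,c,pt,TRAY,(0,255,0),3);wdraw(im,c,ps,STN,(0,0,255),3);wdraw(im,c,pm,MAT,(255,0,0),3)
cv2.imwrite("pics/w1.png",im[210:810,570:1370])
E
```

```text
(no output)
```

View pics/w1.png

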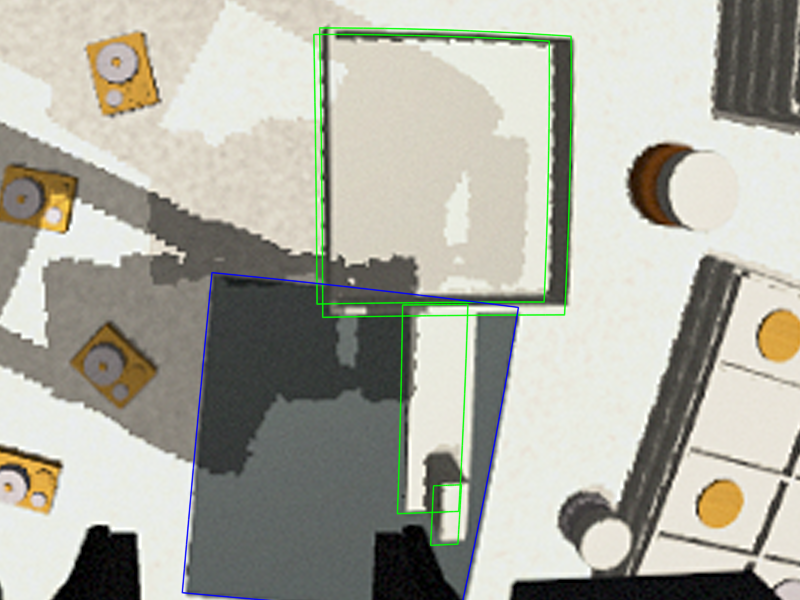

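```bash
python3 - <<'E'
from h import *
import pickle
pt,ps,pm=pickle.load(open("poses.pkl","rb"))
c=wcam(); Z=lambda u,v: zoom(u,v,(190,70),3)
z=.034
o=[(c,(-.06,.068,z),Z(323,27)),(c,(.06,.068,z),Z(573,36)),(c,(.06,-.068,z),Z(567,305)),(c,(-.06,-.068,z),Z(322,304)),
(c,(-.017,-.182,.006),Z(405,512)),(c,(-.007,-.149,.05),Z(442,486)),(c,(.007,-.149,.05),Z(464,486)),(c,(.007,-.181,.05),Z(463,543)),(c,(-.007,-.181,.05),Z(441,541))]
p,r=wfit(o,pt); print(p,r.round(1).tolist())
print("handle",xf(p,[(0,-.165,.05),(0,-.172,.05)]))
pickle.dump((p,ps,pm),open("poses.pkl","wb"))
h=xf(p,[(0,-.168,.05)])[0]
to(h[0],h[1],.15,p[2]+np.pi/2); to(h[0],h[1],.022,p[2]+np.pi/2)
E
```

```text
[0.62195737 0.0027822  0.1720698 ] [[-0.4, -0.0], [0.0, -0.9], [0.6, 2.3], [1.8, 4.1], [-0.6, -0.1], [-0.9, -0.8], [1.0, -1.2], [0.3, -0.4], [-1.4, 0.7]]
handle [[ 0.65020899 -0.15978116  0.05      ]
 [ 0.65140755 -0.16667779  0.05      ]]
t3.35 pos [ 0.5336 -0.0702  0.3233] phi 1.715 q6 -0.49 tilt [0.019 0.003] w 0.0437 F [-0.4 -0.2 -0.4]
  d(tool mm) [-108.3   99.3  175.3] spin -0.028 rows 4 per row [-27.1  24.8  43.8] spin -0.007
t3.35 pos [ 0.5336 -0.0702  0.3233] phi 1.715 q6 -0.49 tilt [0.019 0.003] w 0.0437 F [-0.4 -0.2 -0.4]
  d(tool mm) [-108.3   96.9  303.3] spin -0.028 rows 7 per row [-15.5  13.8  43.3] spin -0.004
```

Call:
{"name": "play_rows", "arguments": {
  "commands": [
    {"x": -30, "y": 27, "z": 30, "spin": -0.007},
    {"x": -30, "y": 27, "z": 40, "spin": -0.007},
    {"x": -30, "y": 27, "z": 40, "spin": -0.007},
    {"x": -18, "y": 18, "z": 40, "spin": -0.007},
    {"x": 0, "y": 0, "z": 0, "spin": 0},
    {"x": 0, "y": 0, "z": 0, "spin": 0}
  ]
}}

```text
time: 3.95
position: [0.6506, -0.159, 0.1785]
tool_rot: [0.637, 0.771, 0.008, 0.009]
ft_force: [-0.3, 0.2, 1.3]
grip_width: 0.0438
```

```bash
python3 - <<'E'
from h import *
import pickle
pt,ps,pm=pickle.load(open("poses.pkl","rb"))
c=wcam()
im=cv2.cvtColor(c["img"],cv2.COLOR_RGB2BGR); wdraw(im,c,pt,TRAY,(0,255,0)); cv2.imwrite("pics/w2.png",im)
h=xf(pt,[(0,-.168,.05)])[0]
to(h[0],h[1],.020,pt[2]+np.pi/2)
E
```

```text
t4.00 pos [ 0.6498 -0.1588  0.1782] phi 1.761 q6 -0.61 tilt [0.022 0.002] w 0.0435 F [ 0.5 -0.1 -0.8]
  d(tool mm) [ -3.7  -3.3 158.2] spin 0.018 rows 4 per row [-0.9 -0.8 39.5] spin 0.005
```

View pics/w2.png

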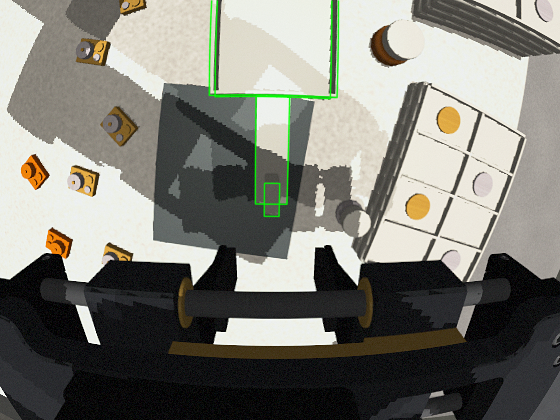

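Call:
{"name": "play_rows", "arguments": {
  "commands": [
    {"x": -1, "y": -1, "z": 40, "spin": 0.005},
    {"x": -1, "y": -1, "z": 40, "spin": 0.005},
    {"x": -1, "y": -1, "z": 40, "spin": 0.005},
    {"x": -1, "y": 0, "z": 28, "spin": 0.003},
    {"x": 0, "y": 0, "z": 0, "spin": 0},
    {"x": 0, "y": 0, "z": 0, "spin": 0}
  ]
}}

```text
time: 4.6
position: [0.6585, -0.163, 0.0455]
tool_rot: [0.64, 0.768, 0.012, 0.021]
ft_force: [0.9, 0.5, 0.0]
grip_width: 0.0432
```

```bash
python3 - <<'E'
from h import *
import pickle
pt,ps,pm=pickle.load(open("poses.pkl","rb"))
h=xf(pt,[(0,-.168,.05)])[0]
to(h[0],h[1],.020,pt[2]+np.pi/2)
E
```

```text
t4.60 pos [ 0.6585 -0.163   0.0455] phi 1.751 q6 -0.60 tilt [ 0.048 -0.009] w 0.0432 F [0.9 0.5 0. ]
  d(tool mm) [ 2.1 -8.7 25.1] spin 0.009 rows 1 per row [ 2.1 -8.7 25.1] spin 0.009
```

Call:
{"name": "play_rows", "arguments": {
  "commands": [
    {"x": 1, "y": -5, "z": 5, "spin": 0.005},
    {"x": 1, "y": -4, "z": 8, "spin": 0.005},
    {"x": 0, "y": 0, "z": 8, "spin": 0},
    {"x": 0, "y": 0, "z": 4, "spin": 0},
    {"x": 0, "y": 0, "z": 0, "spin": 0}
  ]
}}

```text
time: 5.1
position: [0.6539, -0.1639, 0.0274]
tool_rot: [0.643, 0.765, 0.014, 0.028]
ft_force: [0.3, -1.1, 0.6]
grip_width: 0.0435
```

```bash
python3 - <<'E'
from h import *
import pickle
pt,ps,pm=pickle.load(open("poses.pkl","rb"))
h=xf(pt,[(0,-.168,.05)])[0]
to(h[0],h[1],.020,pt[2]+np.pi/2)
E
```

```text
t5.10 pos [ 0.6539 -0.1639  0.0274] phi 1.742 q6 -0.60 tilt [ 0.06  -0.014] w 0.0435 F [ 0.3 -1.1  0.6]
  d(tool mm) [ 1.9 -3.4  7.2] spin -0.001 rows 1 per row [ 1.9 -3.4  7.2] spin -0.001
```

Call:
{"name": "play_rows", "arguments": {
  "commands": [
    {"x": 0, "y": 0, "z": 0, "spin": 0},
    {"x": 0, "y": 0, "z": 0, "spin": 0},
    {"x": 0, "y": 0, "z": 0, "spin": 0}
  ]
}}

```text
time: 5.4
position: [0.6543, -0.1641, 0.0273]
tool_rot: [0.643, 0.765, 0.014, 0.028]
ft_force: [-0.1, -0.5, 0.2]
grip_width: 0.0436
```

```bash
python3 - <<'E'
from h import *
import pickle
pt,ps,pm=pickle.load(open("poses.pkl","rb"))
h=xf(pt,[(0,-.168,.05)])[0]
to(h[0],h[1],.020,pt[2]+np.pi/2)
print(robot.get_obs()["q"], robot.get_obs()["tool_rot"])
E
```

```text
t5.40 pos [ 0.6543 -0.1641  0.0273] phi 1.742 q6 -0.60 tilt [ 0.06  -0.014] w 0.0436 F [-0.1 -0.5  0.2]
  d(tool mm) [ 2.1 -3.7  7. ] spin -0.001 rows 1 per row [ 2.1 -3.7  7. ] spin -0.001
[-0.41632929  0.81596243  1.47883439  0.01631279  0.78586705 -0.59949476] [0.64345197 0.76485719 0.01405947 0.02766552]
```

Call:
{"name": "play_rows", "arguments": {
  "commands": [
    {"x": 0, "y": 0, "z": -40, "spin": 0},
    {"x": 0, "y": 0, "z": -40, "spin": 0}
  ]
}}

```text
time: 5.6
position: [0.6453, -0.1614, 0.1014]
tool_rot: [0.644, 0.765, 0.012, 0.02]
ft_force: [0.1, -0.6, 1.1]
grip_width: 0.0435
```

```bash
python3 -c "
from h import *
to(.65,-.163,.02,1.742)"
```

```text
t5.60 pos [ 0.6453 -0.1614  0.1014] phi 1.742 q6 -0.60 tilt [ 0.047 -0.008] w 0.0435 F [ 0.1 -0.6  1.1]
  d(tool mm) [-1.1  0.7 81.6] spin 0.000 rows 2 per row [-0.6  0.4 40.8] spin 0.000
```

Call:
{"name": "play_rows", "arguments": {
  "commands": [
    {"x": 0, "y": 0, "z": -10, "spin": 0},
    {"x": 0, "y": 0, "z": -10, "spin": 0},
    {"x": 0, "y": 0, "z": -10, "spin": 0},
    {"x": 0, "y": 0, "z": -10, "spin": 0}
  ]
}}

```text
time: 6.0
position: [0.6445, -0.1615, 0.1463]
tool_rot: [0.644, 0.765, 0.013, 0.023]
ft_force: [0.4, 0.6, -0.6]
grip_width: 0.0435
```

```bash
python3 -c "
from h import *
to(.65,-.163,.02,1.742)"
```

```text
t6.00 pos [ 0.6445 -0.1615  0.1463] phi 1.742 q6 -0.60 tilt [ 0.051 -0.01 ] w 0.0435 F [ 0.4  0.6 -0.6]
  d(tool mm) [-1.000e-01 -1.000e+00  1.264e+02] spin 0.000 rows 3 per row [-0.  -0.3 42.1] spin 0.000
```

Call:
{"name": "play_rows", "arguments": {
  "commands": [
    {"x": 0, "y": 0, "z": -48, "spin": 0},
    {"x": 0, "y": 0, "z": -48, "spin": 0},
    {"x": 0, "y": 0, "z": -48, "spin": 0}
  ]
}}

```text
time: 6.3
position: [0.6321, -0.1581, 0.2845]
tool_rot: [0.644, 0.765, 0.009, 0.012]
ft_force: [1.1, 0.1, -0.6]
grip_width: 0.0429
```

```bash
python3 -c "
from h import *
to(.65,-.163,.02,1.742); print(robot.get_obs()['q'],robot.get_obs()['joint_velocities'])"
```

```text
t6.30 pos [ 0.6321 -0.1581  0.2845] phi 1.742 q6 -0.60 tilt [ 0.03  -0.001] w 0.0429 F [ 1.1  0.1 -0.6]
  d(tool mm) [ -6.2   8.9 264.9] spin 0.000 rows 6 per row [-1.   1.5 44.1] spin 0.000
[-0.42187932  0.49354697  1.31247894  0.01208719  1.30746003 -0.59616554] [-0.00970345 -0.46460674 -0.56813294 -0.00309005  1.03770706  0.00330379]
```

Call:
{"name": "play_rows", "arguments": {
  "commands": [
    {"x": 0, "y": 0, "z": 0, "spin": 0},
    {"x": 0, "y": 0, "z": 0, "spin": 0}
  ]
}}

```text
time: 6.5
position: [0.6355, -0.1595, 0.2927]
tool_rot: [0.644, 0.765, 0.012, 0.019]
ft_force: [0.0, 0.1, -0.2]
grip_width: 0.0437
```

```bash
python3 -c "
from h import *
to(.65,-.163,.02,1.742); print(robot.get_obs()['q'],robot.get_obs()['joint_velocities'])"
```

```text
t6.50 pos [ 0.6355 -0.1595  0.2927] phi 1.742 q6 -0.60 tilt [ 0.044 -0.007] w 0.0437 F [ 0.   0.1 -0.2]
  d(tool mm) [ -2.1   2.3 273.1] spin -0.000 rows 6 per row [-0.3  0.4 45.5] spin -0.000
[-0.42174351  0.48557035  1.30390763  0.01218888  1.30949088 -0.59611335] [ 0.00046746 -0.04301871 -0.05882422  0.00363573  0.00761017 -0.00071562]
```

Call:
{"name": "play_rows", "arguments": {
  "commands": [
    {"x": 0, "y": 0, "z": 15, "spin": 0},
    {"x": 0, "y": 0, "z": 30, "spin": 0},
    {"x": 0, "y": 0, "z": 48, "spin": 0},
    {"x": 0, "y": 0, "z": 0, "spin": 0},
    {"x": 0, "y": 0, "z": 0, "spin": 0}
  ]
}}

```text
time: 7.0
position: [0.6385, -0.1597, 0.1943]
tool_rot: [0.644, 0.765, 0.011, 0.017]
ft_force: [-0.7, -1.4, 0.1]
grip_width: 0.0434
```

```bash
python3 -c "
from h import *
to(.65,-.163,.02,1.742)"
```

```text
t7.00 pos [ 0.6385 -0.1597  0.1943] phi 1.742 q6 -0.60 tilt [ 0.039 -0.005] w 0.0434 F [-0.7 -1.4  0.1]
  d(tool mm) [ -3.2   4.1 174.6] spin 0.000 rows 4 per row [-0.8  1.  43.7] spin 0.000
```

Call:
{"name": "play_rows", "arguments": {
  "commands": [
    {"x": 0, "y": 0, "z": -48, "spin": 0},
    {"x": 0, "y": 0, "z": -48, "spin": 0},
    {"x": 0, "y": 0, "z": -35, "spin": 0},
    {"x": 0, "y": 0, "z": -20, "spin": 0},
    {"x": 0, "y": 0, "z": -10, "spin": 0},
    {"x": 0, "y": 0, "z": -5, "spin": 0},
    {"x": 0, "y": 0, "z": 0, "spin": 0}
  ]
}}

```text
time: 7.7
position: [0.6323, -0.1591, 0.3738]
tool_rot: [0.644, 0.765, 0.011, 0.019]
ft_force: [-0.6, 1.6, -0.8]
grip_width: 0.0437
```

```bash
python3 -c "
from h import *
to(.65,-.163,.02,1.742)"
```

```text
t7.70 pos [ 0.6323 -0.1591  0.3738] phi 1.742 q6 -0.60 tilt [ 0.043 -0.007] w 0.0437 F [-0.6  1.6 -0.8]
  d(tool mm) [ -2.    2.1 354.2] spin 0.000 rows 8 per row [-0.2  0.3 44.3] spin 0.000
```

Call:
{"name": "play_rows", "arguments": {
  "commands": [
    {"x": 0, "y": 0, "z": 0, "spin": -0.145},
    {"x": 0, "y": 0, "z": 0, "spin": -0.145},
    {"x": 0, "y": 0, "z": 0, "spin": -0.145},
    {"x": 0, "y": 0, "z": 0, "spin": -0.145},
    {"x": 0, "y": 0, "z": 0, "spin": -0.145},
    {"x": 0, "y": 0, "z": 0, "spin": -0.145},
    {"x": 0, "y": 0, "z": 0, "spin": -0.145},
    {"x": 0, "y": 0, "z": 0, "spin": -0.145}
  ],
  "grip": 0.7
}}

```text
time: 8.5
position: [0.6268, -0.1567, 0.36]
tool_rot: [0.1, 0.995, 0.003, 0.009]
ft_force: [-0.6, -0.5, 0.2]
grip_width: 0.0609
```

```bash
python3 -c "
from h import *
to(.65,-.160,.2,3.314)"
```

```text
t8.50 pos [ 0.6268 -0.1567  0.36  ] phi 2.942 q6 -1.80 tilt [0.019 0.005] w 0.0609 F [-0.6 -0.5  0.2]
  d(tool mm) [-2.060e+01  1.000e-01  1.604e+02] spin -0.372 rows 4 per row [-5.2  0.  40.1] spin -0.093
```

Call:
{"name": "play_rows", "arguments": {
  "commands": [
    {"x": -5, "y": 0, "z": 10, "spin": -0.1},
    {"x": -6, "y": 0, "z": 25, "spin": -0.1},
    {"x": -5, "y": 0, "z": 40, "spin": -0.1},
    {"x": -5, "y": 0, "z": 48, "spin": -0.07},
    {"x": 0, "y": 0, "z": 48, "spin": 0},
    {"x": 0, "y": 0, "z": 48, "spin": 0},
    {"x": 0, "y": 0, "z": 0, "spin": 0}
  ]
}}

```text
time: 9.2
position: [0.6471, -0.1544, 0.126]
tool_rot: [-0.094, 0.996, 0.005, 0.003]
ft_force: [-1.2, 0.6, -0.8]
grip_width: 0.061
```

```bash
python3 -c "
from h import *
to(.650,-.160,.02,3.314)
c=wcam(); save(c,'w3.png')"
```

```text
t9.20 pos [ 0.6471 -0.1544  0.126 ] phi -2.953 q6 -2.17 tilt [0.005 0.01 ] w 0.0610 F [-1.2  0.6 -0.8]
  d(tool mm) [ -1.  -7. 106.] spin 0.016 rows 3 per row [-0.3 -2.3 35.3] spin 0.005
```

View pics/w3.png

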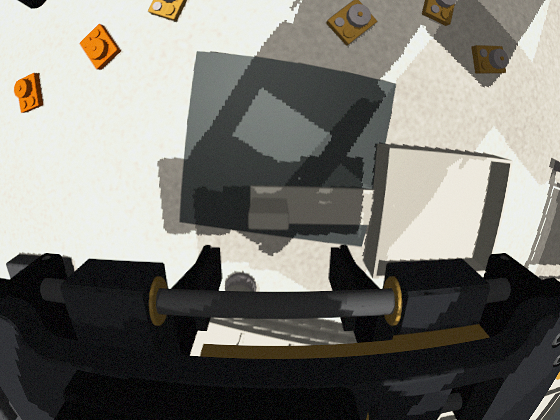

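Call:
{"name": "play_rows", "arguments": {
  "commands": [
    {"x": 0, "y": -3, "z": 10, "spin": 0.008},
    {"x": -1, "y": -4, "z": 20, "spin": 0.008},
    {"x": 0, "y": 0, "z": 30, "spin": 0},
    {"x": 0, "y": 0, "z": 40, "spin": 0},
    {"x": 0, "y": 0, "z": 0, "spin": 0},
    {"x": 0, "y": 0, "z": 0, "spin": 0}
  ]
}}

```text
time: 9.85
position: [0.6663, -0.1683, 0.0435]
tool_rot: [-0.085, 0.996, -0.004, 0.02]
ft_force: [0.4, -0.3, 0.2]
grip_width: 0.0609
```

```bash
python3 -c "
from h import *
to(.650,-.160,.02,3.314)
c=wcam(); save(c,'w4.png')"
```

```text
t9.85 pos [ 0.6663 -0.1683  0.0435] phi -2.971 q6 -2.17 tilt [ 0.04  -0.005] w 0.0609 F [ 0.4 -0.3  0.2]
  d(tool mm) [15.5 11.3 22.8] spin -0.002 rows 1 per row [15.5 11.3 22.8] spin -0.002
```

View pics/w4.png

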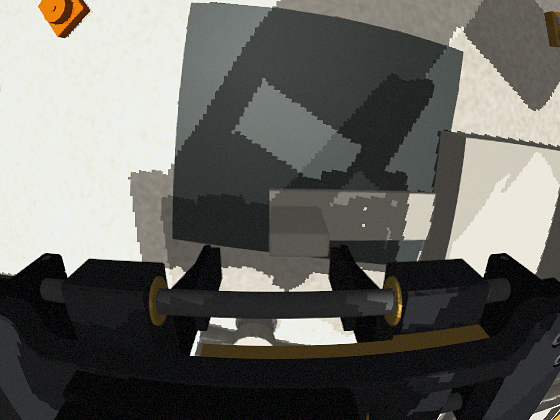

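Call:
{"name": "play_rows", "arguments": {
  "commands": [
    {"x": 8, "y": 6, "z": 0, "spin": 0},
    {"x": 8, "y": 5, "z": 0, "spin": 0},
    {"x": 0, "y": 0, "z": 0, "spin": 0},
    {"x": 0, "y": 0, "z": 0, "spin": 0}
  ]
}}

```text
time: 10.3
position: [0.65, -0.1606, 0.0509]
tool_rot: [-0.085, 0.996, -0.007, 0.024]
ft_force: [-0.1, -0.4, 0.3]
grip_width: 0.0611
```

```bash
python3 -c "
from h import *
to(.650,-.160,.02,3.314)"
```

```text
t10.30 pos [ 0.65   -0.1606  0.0509] phi -2.970 q6 -2.17 tilt [ 0.05 -0.01] w 0.0611 F [-0.1 -0.4  0.3]
  d(tool mm) [ 1.4  1.2 30.8] spin -0.001 rows 1 per row [ 1.4  1.2 30.8] spin -0.001
```

Call:
{"name": "play_rows", "arguments": {
  "commands": [
    {"x": 1, "y": 1, "z": 30, "spin": 0}
  ]
}}

```text
time: 10.4
position: [0.6543, -0.1617, 0.0256]
tool_rot: [-0.085, 0.996, -0.01, 0.029]
ft_force: [1.0, 0.3, -0.6]
grip_width: 0.0607
```

```bash
cat >> h.py <<'E'
def settle(n=4):
    for i in range(n): cams.camera("top")
E
python3 -c "
from h import *
for i in range(4):
    settle(1); to(.650,-.160,.02,3.314)"
```

```text
t10.45 pos [ 0.6496 -0.1598  0.0183] phi -2.970 q6 -2.17 tilt [ 0.048 -0.009] w 0.0607 F [-1.3  0.7 -3.4]
  d(tool mm) [-0.4 -0.3 -1.6] spin -0.001 rows 1 per row [-0.4 -0.3 -1.6] spin -0.001
t10.50 pos [ 0.6481 -0.1591  0.0185] phi -2.970 q6 -2.17 tilt [ 0.044 -0.007] w 0.0607 F [-1.   0.7 -0.5]
  d(tool mm) [-1.8 -1.3 -1.4] spin -0.001 rows 1 per row [-1.8 -1.3 -1.4] spin -0.001
t10.55 pos [ 0.6489 -0.1594  0.0196] phi -2.970 q6 -2.17 tilt [ 0.046 -0.008] w 0.0608 F [-0.6 -0.1  0.9]
  d(tool mm) [-1.  -0.8 -0.4] spin -0.001 rows 1 per row [-1.  -0.8 -0.4] spin -0.001
t10.60 pos [ 0.6499 -0.1599  0.0205] phi -2.970 q6 -2.17 tilt [ 0.048 -0.009] w 0.0611 F [-0.6 -0.  -0.2]
  d(tool mm) [-0.1 -0.2  0.5] spin -0.001 rows 1 per row [-0.1 -0.2  0.5] spin -0.001
```

Call:
{"name": "play_rows", "arguments": {
  "commands": [
    {"x": 0, "y": 0, "z": 0, "spin": 0},
    {"x": 0, "y": 0, "z": 0, "spin": 0},
    {"x": 0, "y": 0, "z": 0, "spin": 0},
    {"x": 0, "y": 0, "z": 0, "spin": 0},
    {"x": 0, "y": 0, "z": 0, "spin": 0}
  ],
  "grip": 0.25,
  "newtons": 15
}}

```text
time: 11.1
position: [0.652, -0.1606, 0.024]
tool_rot: [-0.085, 0.996, -0.008, 0.026]
ft_force: [-0.8, 1.3, -0.2]
grip_width: 0.032
```

```bash
cat >> h.py <<'E'
import pickle
def loadp(): return pickle.load(open("poses.pkl","rb"))
E
python3 -c "
from h import *
pt,ps,pm=loadp()
to(.650,-.160,.02,3.314)
print(robot.get_obs()['moment'])
h=xf(ps,[(0,-.165,0)])[0]; print(h)
to(h[0],h[1],.02,ps[2]+np.pi)
c=wcam(); save(c,'w5.png')"
```

```text
t11.10 pos [ 0.652  -0.1606  0.024 ] phi -2.971 q6 -2.17 tilt [ 0.053 -0.011] w 0.0320 F [-0.8  1.3 -0.2]
  d(tool mm) [2.1 1.  3.9] spin -0.001 rows 1 per row [2.1 1.  3.9] spin -0.001
[ 0.32488961  0.08971075 -0.03238913]
[0.61997919 0.07720895 0.        ]
t11.10 pos [ 0.652  -0.1606  0.024 ] phi -2.971 q6 -2.17 tilt [ 0.053 -0.011] w 0.0320 F [-0.8  1.3 -0.2]
  d(tool mm) [-8.700e+00  2.398e+02 -2.000e-01] spin 0.097 rows 5 per row [-1.7 48.  -0. ] spin 0.019
```

View pics/w5.png

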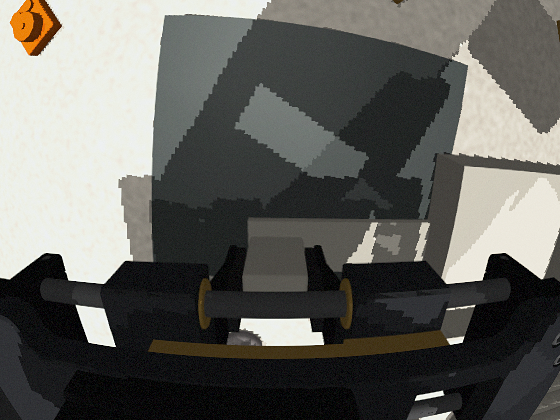

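Call:
{"name": "play_rows", "arguments": {
  "commands": [
    {"x": -1, "y": 15, "z": 0, "spin": 0.01},
    {"x": -1, "y": 20, "z": 0, "spin": 0.01},
    {"x": -1, "y": 20, "z": 0, "spin": 0.01},
    {"x": -1, "y": 15, "z": 0, "spin": 0.01}
  ]
}}

```text
time: 11.55
position: [0.6467, -0.0944, 0.0239]
tool_rot: [-0.063, 0.998, -0.009, 0.028]
ft_force: [-0.2, -3.0, 0.9]
grip_width: 0.0321
```

```bash
cat > st.py <<'E'
from h import *
pt,ps,pm=loadp(); settle(3)
h=xf(ps,[(0,-.165,0)])[0]
to(h[0],h[1],.02,ps[2]+np.pi)
c=cams.camera("side"); save(c,"side_now.png")
im=c["img"][160:320,160:400]; cv2.imwrite("pics/side_now.png",cv2.cvtColor(cv2.resize(im,None,fx=3,fy=3),cv2.COLOR_RGB2BGR))
E
python3 st.py
```

```text
t11.70 pos [ 0.6467 -0.0935  0.0239] phi -3.014 q6 -2.02 tilt [ 0.056 -0.014] w 0.0322 F [-0.7  3.1  1.7]
  d(tool mm) [  4.9 172.8   0. ] spin 0.053 rows 4 per row [ 1.2 43.2  0. ] spin 0.013
```

View pics/side_now.png

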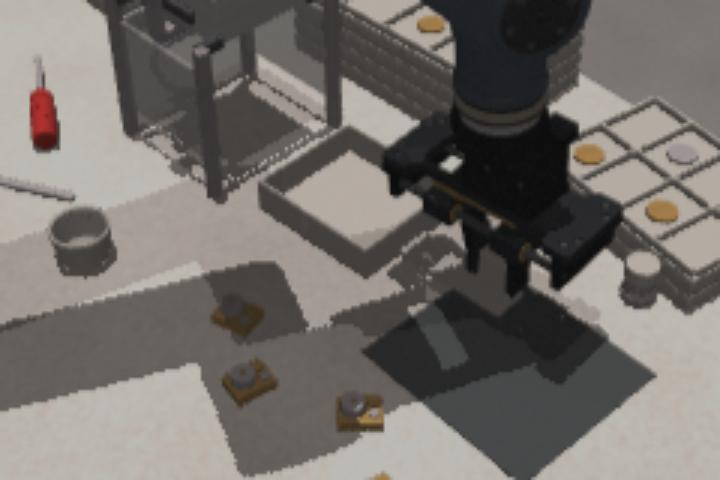

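```bash
python3 -c "
from h import *
pt,ps,pm=loadp()
for d in (.30,.2,.165+.03,.165):
    h=xf(ps,[(0,-d,0)])[0]; print(h); to(h[0],h[1],.024,ps[2]+np.pi)"
```

```text
[ 0.63001254 -0.05741769  0.        ]
t11.75 pos [ 0.6467 -0.0941  0.0239] phi -3.014 q6 -2.02 tilt [ 0.056 -0.014] w 0.0322 F [-1.4  2.3  2.8]
  d(tool mm) [11.9 38.5 -1.6] spin 0.053 rows 1 per row [11.9 38.5 -1.6] spin 0.053
[0.62258043 0.04230575 0.        ]
t11.75 pos [ 0.6467 -0.0941  0.0239] phi -3.014 q6 -2.02 tilt [ 0.056 -0.014] w 0.0322 F [-1.4  2.3  2.8]
  d(tool mm) [  6.6 138.4  -3.4] spin 0.053 rows 3 per row [ 2.2 46.1 -1.1] spin 0.018
[0.62220883 0.04729192 0.        ]
t11.75 pos [ 0.6467 -0.0941  0.0239] phi -3.014 q6 -2.02 tilt [ 0.056 -0.014] w 0.0322 F [-1.4  2.3  2.8]
  d(tool mm) [  6.3 143.4  -3.5] spin 0.053 rows 3 per row [ 2.1 47.8 -1.2] spin 0.018
[0.61997919 0.07720895 0.        ]
t11.75 pos [ 0.6467 -0.0941  0.0239] phi -3.014 q6 -2.02 tilt [ 0.056 -0.014] w 0.0322 F [-1.4  2.3  2.8]
  d(tool mm) [  4.8 173.3  -4.1] spin 0.053 rows 4 per row [ 1.2 43.3 -1. ] spin 0.013
```

Call:
{"name": "play_rows", "arguments": {
  "commands": [
    {"x": 3, "y": 10, "z": 0, "spin": 0.015},
    {"x": 4, "y": 10, "z": 0, "spin": 0.015},
    {"x": 3, "y": 10, "z": 0, "spin": 0.015},
    {"x": 2, "y": 10, "z": 0, "spin": 0.01}
  ]
}}

```text
time: 12.15
position: [0.633, -0.0601, 0.0238]
tool_rot: [-0.032, 0.999, -0.011, 0.032]
ft_force: [0.1, -1.8, 1.9]
grip_width: 0.0322
```

```bash
python3 st.py; python3 - <<'E'
from h import *
pt,ps,pm=loadp()
T=cams.camera("top"); W=wcam()
im=cv2.cvtColor(cv2.resize(T["img"],None,fx=4,fy=4,interpolation=cv2.INTER_CUBIC),cv2.COLOR_RGB2BGR)
im=np.clip(im*1.5,0,255).astype(np.uint8); draw(im,T,ps,STN,(0,0,255),4)
cv2.imwrite("pics/t6.png",im[600:1200,560:1360])
save(W,"w6.png")
E
```

```text
t12.30 pos [ 0.6326 -0.0584  0.0238] phi -3.076 q6 -1.90 tilt [ 0.062 -0.017] w 0.0320 F [-1.3  2.9  5.9]
  d(tool mm) [  3.9 136.2   0.6] spin -0.009 rows 3 per row [ 1.3 45.4  0.2] spin -0.003
```

View pics/t6.png

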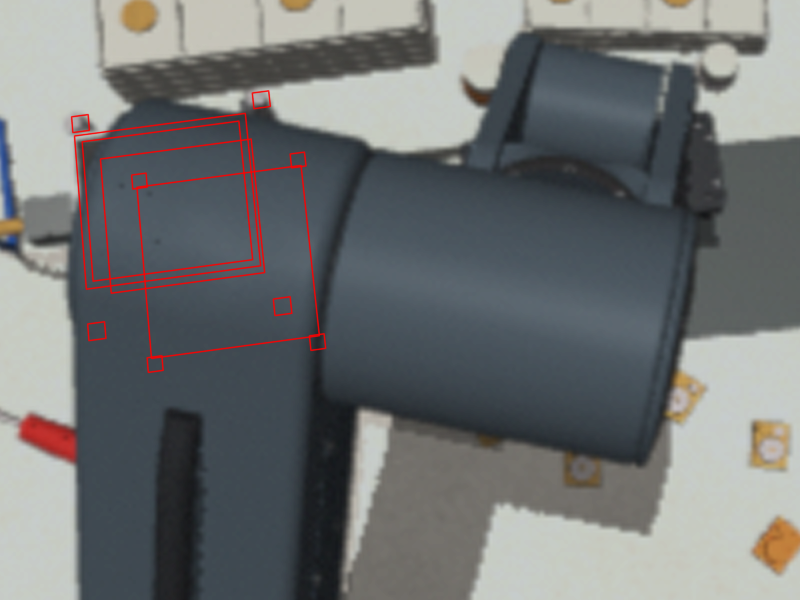

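View pics/w6.png

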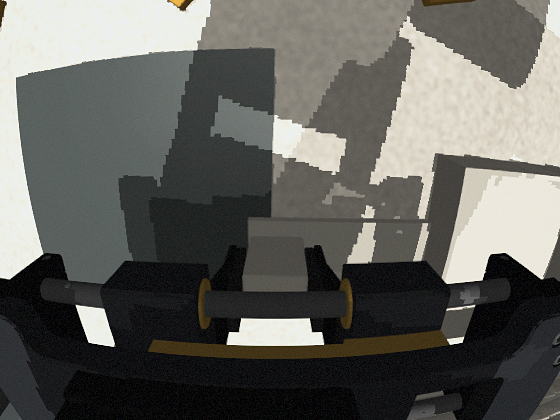

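View side.

View pics/side_now.png

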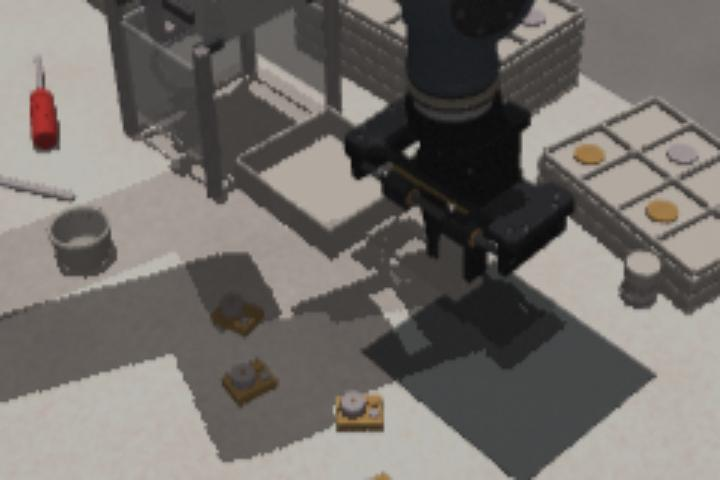

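```bash
python3 - <<'E'
from h import *
pt,ps,pm=loadp()
S=cams.camera("side"); Z=lambda u,v: zoom(u,v,(160,160),3); z=.034
o=[(S,(-.06,.068,z),Z(237,160)),(S,(.06,.068,z),Z(331,108)),(S,(-.06,-.068,z),Z(335,221)),(S,(-.06,-.068,0),Z(335,256))]
p,r=fit(o,[.62,.1,.1]); print(p,r.round(1).tolist())
_,tp,_,f=pose(); print("from grip",xf([tp[0],tp[1],f+np.pi],[(0,.165,0)]))
# in station frame
def instn(p):
    d=np.array(p[:2])-ps[:2];c,s=np.cos(ps[2]),np.sin(ps[2]);return (c*d[0]+s*d[1],-s*d[0]+c*d[1],p[2]-ps[2])
print(instn(p))
E
```

```text
[0.62743865 0.10634945 0.071428  ] [[-0.2, -0.7], [-0.1, -1.3], [0.0, 2.5], [0.3, 0.2]]
from grip [[0.62185108 0.10620014 0.        ]]
(np.float64(0.009604583253169704), np.float64(-0.13649448163247252), np.float64(-0.0029616567676685746))
```

Call:
{"name": "play_rows", "arguments": {
  "commands": [
    {"x": 3, "y": 10, "z": 0, "spin": 0},
    {"x": 3, "y": 15, "z": 0, "spin": 0},
    {"x": 1, "y": 20, "z": 0, "spin": 0},
    {"x": 0, "y": 20, "z": 0, "spin": 0}
  ]
}}

```text
time: 12.9
position: [0.6248, 0.0036, 0.0238]
tool_rot: [-0.031, 0.999, -0.012, 0.035]
ft_force: [1.0, -4.5, 5.1]
grip_width: 0.032
```

```bash
python3 st.py
```

```text
t13.05 pos [0.6243 0.0068 0.0238] phi -3.078 q6 -1.79 tilt [ 0.07  -0.019] w 0.0322 F [-0.5  4.9  7.4]
  d(tool mm) [ 0.1 70.6  2.1] spin -0.011 rows 2 per row [ 0.  35.3  1. ] spin -0.006
```

View pics/side_now.png

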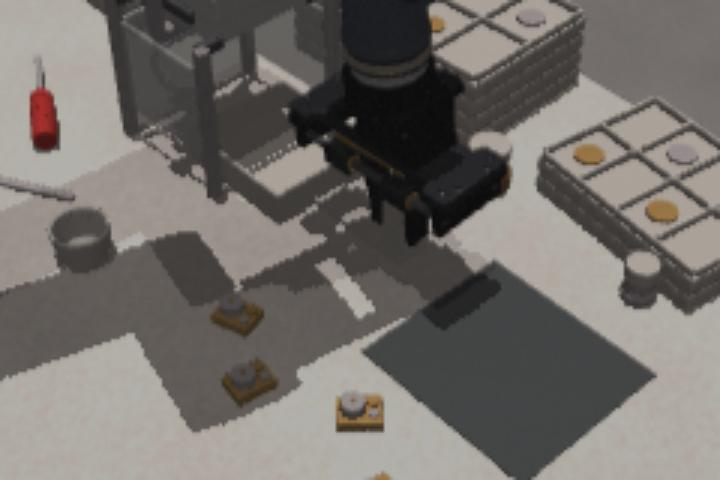

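Call:
{"name": "play_rows", "arguments": {
  "commands": [
    {"x": 0, "y": 12, "z": 0, "spin": 0},
    {"x": 0, "y": 15, "z": 0, "spin": 0},
    {"x": 0, "y": 15, "z": 0, "spin": 0}
  ]
}}

```text
time: 13.4
position: [0.6221, 0.0502, 0.0238]
tool_rot: [-0.032, 0.999, -0.012, 0.036]
ft_force: [1.2, -4.3, 6.2]
grip_width: 0.0322
```

```bash
python3 st.py
```

```text
t13.55 pos [0.6217 0.0528 0.0238] phi -3.078 q6 -1.71 tilt [ 0.072 -0.018] w 0.0318 F [1.6 4.2 5.6]
  d(tool mm) [ 0.4 24.5  3.2] spin -0.011 rows 1 per row [ 0.4 24.5  3.2] spin -0.011
```

View pics/side_now.png

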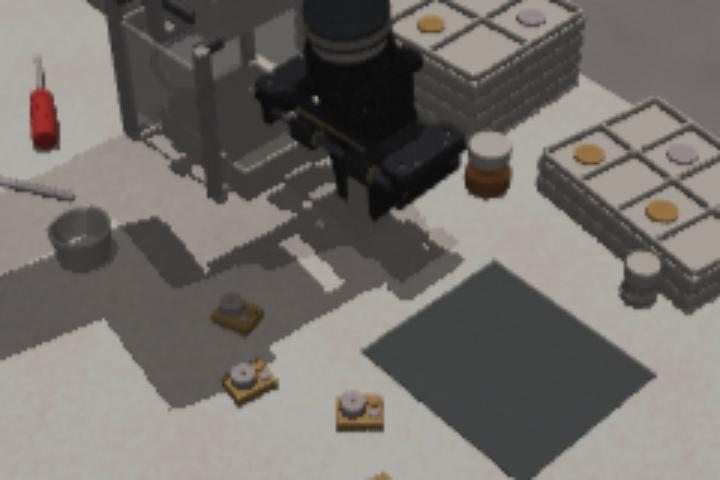

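Call:
{"name": "play_rows", "arguments": {
  "commands": [
    {"x": 0, "y": 9, "z": 0, "spin": 0},
    {"x": 0, "y": 9, "z": 0, "spin": 0}
  ]
}}

```text
time: 13.8
position: [0.6204, 0.0726, 0.0238]
tool_rot: [-0.032, 0.999, -0.011, 0.036]
ft_force: [0.6, -4.6, 5.5]
grip_width: 0.0319
```

```bash
python3 st.py
```

```text
t13.95 pos [0.6202 0.0742 0.0238] phi -3.077 q6 -1.67 tilt [ 0.073 -0.017] w 0.0319 F [-0.3  3.4  5.5]
  d(tool mm) [0.3 3.1 3.7] spin -0.010 rows 1 per row [0.3 3.1 3.7] spin -0.010
```

Call:
{"name": "play_rows", "arguments": {
  "commands": [
    {"x": 0, "y": 3, "z": 0, "spin": 0}
  ]
}}

```text
time: 14.1
position: [0.6198, 0.0782, 0.0238]
tool_rot: [-0.032, 0.999, -0.01, 0.036]
ft_force: [0.7, -3.3, 3.4]
grip_width: 0.032
```

```bash
python3 st.py
```

```text
t14.25 pos [0.6196 0.079  0.0238] phi -3.077 q6 -1.67 tilt [ 0.073 -0.016] w 0.0322 F [0.6 2.6 5.9]
  d(tool mm) [ 0.  -1.7  3.8] spin -0.010 rows 1 per row [ 0.  -1.7  3.8] spin -0.010
```

Call:
{"name": "play_rows", "arguments": {
  "commands": [
    {"x": 0, "y": 3, "z": 0, "spin": 0}
  ]
}}

```text
time: 14.4
position: [0.6212, 0.0801, 0.024]
tool_rot: [-0.034, 0.999, -0.011, 0.038]
ft_force: [5.8, -20.9, 1.6]
grip_width: 0.0319
```

```bash
python3 st.py
```

```text
t14.55 pos [0.6212 0.0799 0.0238] phi -3.075 q6 -1.66 tilt [ 0.076 -0.019] w 0.0320 F [ 2.9 -9.8  2.2]
  d(tool mm) [ 1.7 -2.5  3.7] spin -0.007 rows 1 per row [ 1.7 -2.5  3.7] spin -0.007
```

Call:
{"name": "play_rows", "arguments": {
  "commands": [
    {"x": 0, "y": 3, "z": 0, "spin": 0}
  ]
}}

```text
time: 14.7
position: [0.6224, 0.0802, 0.0237]
tool_rot: [-0.034, 0.999, -0.013, 0.039]
ft_force: [3.5, -12.7, 1.8]
grip_width: 0.0325
```

```bash
python3 st.py
```

```text
t14.85 pos [0.6228 0.0803 0.0237] phi -3.073 q6 -1.65 tilt [ 0.079 -0.023] w 0.0318 F [  3.2 -11.2   1.1]
  d(tool mm) [ 3.3 -2.8  3.6] spin -0.005 rows 1 per row [ 3.3 -2.8  3.6] spin -0.005
```

Call:
{"name": "play_rows", "arguments": {
  "commands": [
    {"x": 0, "y": 0, "z": 0, "spin": 0},
    {"x": 0, "y": 0, "z": 0, "spin": 0},
    {"x": 0, "y": 0, "z": 0, "spin": 0}
  ],
  "grip": 0.6
}}

```text
time: 15.2
position: [0.6201, 0.0813, 0.0214]
tool_rot: [-0.034, 0.999, -0.012, 0.036]
ft_force: [-0.3, 0.1, 0.5]
grip_width: 0.0475
```

Call:
{"name": "play_rows", "arguments": {
  "commands": [
    {"x": 0, "y": -3, "z": -15, "spin": 0},
    {"x": 0, "y": -10, "z": -30, "spin": 0},
    {"x": 0, "y": -15, "z": -45, "spin": 0},
    {"x": 0, "y": -25, "z": -48, "spin": 0},
    {"x": 0, "y": -35, "z": -48, "spin": 0}
  ]
}}

```text
time: 15.7
position: [0.6054, 0.0089, 0.1977]
tool_rot: [-0.038, 0.999, -0.01, 0.025]
ft_force: [1.3, -0.5, 0.4]
grip_width: 0.0525
```

```bash
python3 - <<'E'
from h import *
settle(4); to(.46,0,.15,None)
c=cams.camera("side"); im=c["img"][120:280,160:400]; cv2.imwrite("pics/s7.png",cv2.cvtColor(cv2.resize(im,None,fx=3,fy=3,interpolation=cv2.INTER_CUBIC),cv2.COLOR_RGB2BGR))
c=wcam(); save(c,"w7.png")
E
```

```text
t15.90 pos [0.6065 0.008  0.1971] phi -3.068 q6 -1.80 tilt [ 0.054 -0.018] w 0.0524 F [-0.4 -0.1 -0.4]
  d(tool mm) [148.9   3.6  39.3] spin 0.000 rows 4 per row [37.2  0.9  9.8] spin 0.000
```

View pics/s7.png

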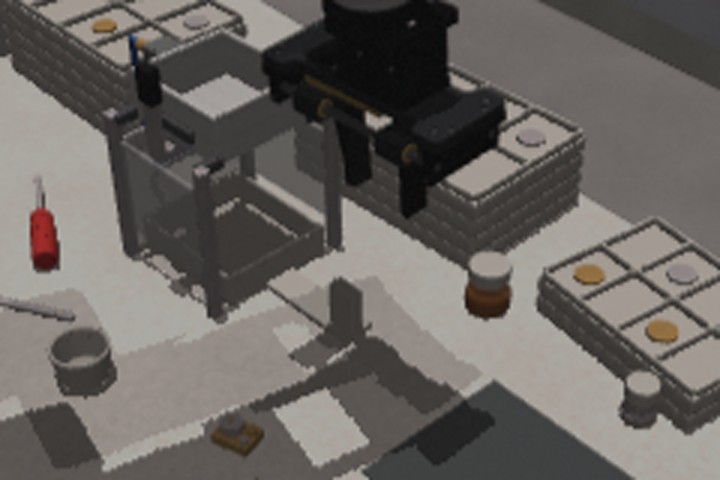

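View pics/w7.png

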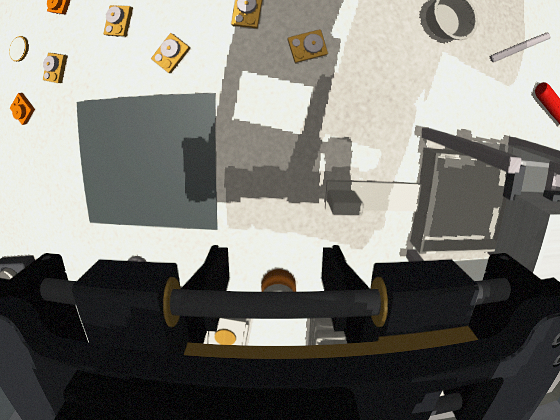

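```bash
cat >> h.py <<'E'
def detect(c,wrist=True,vmax=250):
    f=wray if wrist else ray_plane
    hsv=cv2.cvtColor(c["img"],cv2.COLOR_RGB2HSV).astype(int)
    m=((hsv[...,0]>=12)&(hsv[...,0]<=28)&(hsv[...,1]>(95 if wrist else 70))&(hsv[...,2]>30)).astype(np.uint8)
    if wrist: m[240:]=0
    m=cv2.morphologyEx(m,cv2.MORPH_CLOSE,np.ones((3,3),np.uint8))
    n,l,s,cen=cv2.connectedComponentsWithStats(m)
    out=[]
    for i in range(1,n):
        if s[i,4]<(60 if wrist else 40): continue
        if wrist and (s[i,1]<=1 or s[i,1]+s[i,3]>=238): continue
        ys,xs=np.nonzero(l==i)
        P=np.array([f(c,x,y,.009)[:2] for x,y in zip(xs,ys)])
        (cx,cy),(w,h),a=cv2.minAreaRect((P*1000).astype(np.float32))
        a=np.deg2rad(a)
        if w<h: w,h=h,w; a+=np.pi/2
        a=(a+np.pi/2)%np.pi-np.pi/2
        hue=np.median(hsv[l==i][:,0]); sat=np.median(hsv[l==i][:,1])
        if 24<w<52 and 18<h<42 and .3<cx/1000<.62:
            out.append((cx/1000,cy/1000,a,w,h,hue,sat,cen[i].round().tolist()))
    return out
E
python3 - <<'E'
from h import *
c=wcam()
for d in detect(c): print(np.round(d[:7],3),d[7])
T=cams.camera("top"); print()
for d in detect(T,False): print(np.round(d[:7],3),d[7])
E
```

```text
[ 4.3100e-01 -1.8700e-01 -1.5300e-01  3.6773e+01  3.2274e+01  1.9000e+01
  1.7800e+02] [119.0, 23.0]
[ 4.6100e-01  2.7000e-02 -1.2000e+00  3.6093e+01  2.8486e+01  1.9000e+01
  1.7700e+02] [305.0, 48.0]
[ 4.7400e-01 -1.1900e-01 -6.5300e-01  3.5980e+01  3.0154e+01  2.0000e+01
  1.7600e+02] [171.0, 56.0]
[ 4.4600e-01 -3.4300e-01 -1.3200e-01  3.3251e+01  2.8803e+01  1.9000e+01
  1.9100e+02] [23.0, 49.0]
[  0.48   -0.278  -0.238  35.945  34.417  19.    178.   ] [56.0, 70.0]
[  0.529  -0.342   0.759  40.623  37.088  14.    244.   ] [20.0, 109.0]

[  0.574  -0.426   0.338  36.523  28.312  13.    181.   ] [402.0, 212.0]
[  0.526  -0.342   0.807  36.428  29.066  14.    179.5  ] [377.0, 228.0]
[  0.478  -0.278  -0.245  35.589  27.775  18.    101.   ] [359.0, 243.0]
[  0.472  -0.118  -0.657  34.806  26.373  19.    105.   ] [310.0, 248.0]
[ 4.3000e-01 -1.8700e-01 -8.7000e-02  3.4839e+01  2.5359e+01  1.9000e+01
  9.7000e+01] [332.0, 260.0]
[ 4.2500e-01 -3.7000e-02 -6.3000e-02  3.1502e+01  2.5356e+01  1.8000e+01
  9.6000e+01] [285.0, 264.0]
[  0.388  -0.278  -0.271  35.642  29.252  14.    174.   ] [362.0, 272.0]
[  0.351  -0.187  -0.758  36.56   28.248  15.    172.5  ] [334.0, 286.0]
```

Call:
{"name": "play_rows", "arguments": {
  "commands": [
    {"x": 35, "y": 0, "z": 0, "spin": 0.145},
    {"x": 35, "y": -5, "z": 0, "spin": 0.145},
    {"x": 30, "y": -10, "z": 0, "spin": 0.145},
    {"x": 20, "y": -12, "z": 0, "spin": 0.145},
    {"x": 0, "y": 0, "z": 0, "spin": 0.145},
    {"x": 0, "y": 0, "z": 0, "spin": 0.145},
    {"x": 0, "y": 0, "z": 0, "spin": 0.145},
    {"x": 0, "y": 0, "z": 0, "spin": 0.145}
  ]
}}

```text
time: 16.9
position: [0.4666, 0.0046, 0.1758]
tool_rot: [0.531, 0.847, 0.001, 0.011]
ft_force: [0.6, 0.2, -0.5]
grip_width: 0.0521
```

```bash
cat > go.py <<'E'
import sys
from h import *
a=[float(v) for v in sys.argv[1:]]
settle(3)
to(a[0],a[1],a[2],a[3] if len(a)>3 else None)
E
python3 go.py .461 .027 .10 1.94
```

```text
t17.05 pos [0.467  0.0044 0.1761] phi 2.030 q6 -0.68 tilt [ 0.02 -0.01] w 0.0523 F [ 0.6  0.2 -0.3]
  d(tool mm) [24.3  3.6 75.7] spin 0.090 rows 2 per row [12.1  1.8 37.9] spin 0.045
```

```bash
python3 - <<'E'
from h import *
c=wcam(); save(c,"w8.png")
for d in detect(c): print(np.round(d[:7],3),d[7])
E
```

```text
[ 4.6100e-01  2.7000e-02 -1.2090e+00  3.6653e+01  2.7619e+01  1.9000e+01
  1.7600e+02] [277.0, 165.0]
[ 4.2600e-01 -3.8000e-02 -7.6000e-02  3.5662e+01  2.9997e+01  1.9000e+01
  1.7500e+02] [224.0, 203.0]
```

View pics/w8.png

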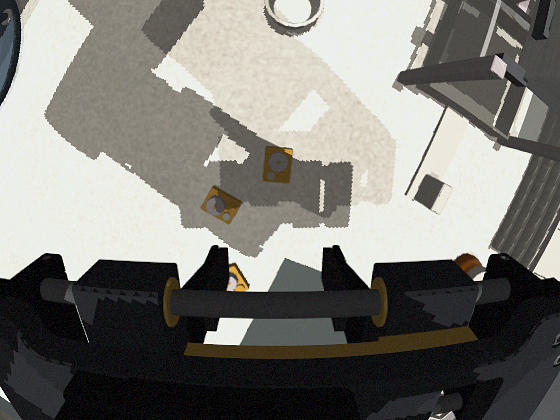

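Call:
{"name": "play_rows", "arguments": {
  "commands": [
    {"x": 12, "y": 2, "z": 40, "spin": 0.045},
    {"x": 12, "y": 2, "z": 40, "spin": 0.045}
  ]
}}

```text
time: 17.3
position: [0.469, 0.0255, 0.0984]
tool_rot: [0.564, 0.825, 0.005, 0.019]
ft_force: [0.3, 0.0, 0.2]
grip_width: 0.0524
```

```bash
python3 go.py .461 .027 .004 1.935
```

```text
t17.45 pos [0.4662 0.0261 0.0969] phi 1.945 q6 -0.54 tilt [ 0.027 -0.012] w 0.0524 F [ 0.2 -0.3  0.2]
  d(tool mm) [ 4.7 -6.5 92.8] spin 0.010 rows 2 per row [ 2.3 -3.3 46.4] spin 0.005
```

Call:
{"name": "play_rows", "arguments": {
  "commands": [
    {"x": 3, "y": -4, "z": 45, "spin": 0.01}
  ]
}}

```text
time: 17.55
position: [0.4691, 0.0258, 0.056]
tool_rot: [0.566, 0.824, 0.006, 0.022]
ft_force: [1.5, -0.2, 0.2]
grip_width: 0.052
```

```bash
python3 go.py .461 .027 .004 1.935
```

```text
t17.70 pos [0.4612 0.0269 0.0509] phi 1.937 q6 -0.53 tilt [ 0.022 -0.011] w 0.0523 F [-0.3  0.1  1. ]
  d(tool mm) [ 1.  -0.9 46.8] spin 0.002 rows 1 per row [ 1.  -0.9 46.8] spin 0.002
```

Call:
{"name": "play_rows", "arguments": {
  "commands": [
    {"x": 1, "y": -1, "z": 45, "spin": 0}
  ]
}}

```text
time: 17.8
position: [0.4669, 0.0258, 0.011]
tool_rot: [0.566, 0.824, 0.005, 0.019]
ft_force: [1.3, 0.3, 0.0]
grip_width: 0.0522
```

```bash
python3 go.py .461 .027 .004 1.935
```

```text
t17.95 pos [0.4606 0.0267 0.0061] phi 1.937 q6 -0.53 tilt [ 0.019 -0.011] w 0.0522 F [-0.4 -0.1  0.5]
  d(tool mm) [0.2 0.4 2.1] spin 0.002 rows 1 per row [0.2 0.4 2.1] spin 0.002
```

Call:
{"name": "play_rows", "arguments": {
  "commands": [
    {"x": 0, "y": 0, "z": 0, "spin": 0},
    {"x": 0, "y": 0, "z": 0, "spin": 0},
    {"x": 0, "y": 0, "z": 0, "spin": 0},
    {"x": 0, "y": 0, "z": 0, "spin": 0}
  ],
  "grip": 0,
  "newtons": 35
}}

```text
time: 18.35
position: [0.4668, 0.0255, 0.018]
tool_rot: [0.566, 0.824, 0.005, 0.02]
ft_force: [-0.7, 0.1, -0.2]
grip_width: 0.0283
```

```bash
python3 go.py .461 .027 .004 1.935
```

```text
t18.50 pos [0.4662 0.0255 0.017 ] phi 1.938 q6 -0.53 tilt [ 0.037 -0.014] w 0.0167 F [-1.9 -2.5 12.5]
  d(tool mm) [ 3.6 -4.7 12.8] spin 0.003 rows 1 per row [ 3.6 -4.7 12.8] spin 0.003
```

```bash
python3 - <<'E'
from h import *
o=robot.get_obs(); print(o["position"],o["grip_width"],o["ft_force"])
c=wcam(); save(c,"w9.png")
c=cams.camera("side"); im=c["img"][180:300,180:360]; cv2.imwrite("pics/s9.png",cv2.cvtColor(cv2.resize(im,None,fx=4,fy=4,interpolation=cv2.INTER_CUBIC),cv2.COLOR_RGB2BGR))
E
```

```text
[0.46620762 0.02553836 0.01701352] 0.01666876329498571 [-1.90822779 -2.51322165 12.47403182]
```

View pics/w9.png

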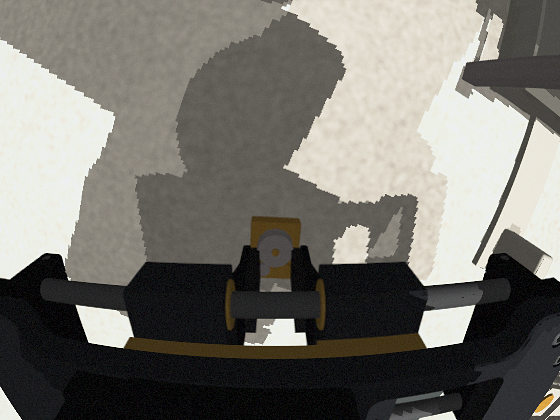

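View pics/s9.png

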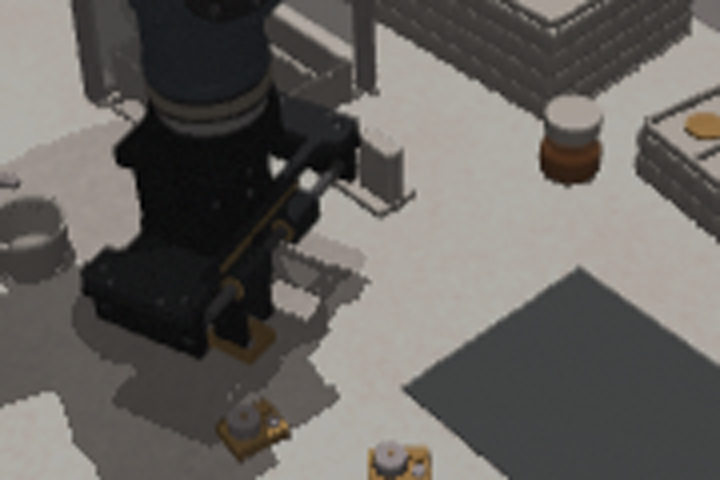

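Call:
{"name": "play_rows", "arguments": {
  "commands": [
    {"x": 0, "y": 0, "z": 0, "spin": 0},
    {"x": 0, "y": 0, "z": 0, "spin": 0},
    {"x": 0, "y": 0, "z": 0, "spin": 0}
  ],
  "grip": 0.6
}}

```text
time: 18.9
position: [0.4664, 0.0253, 0.0176]
tool_rot: [0.566, 0.824, 0.005, 0.02]
ft_force: [-0.0, -0.6, 0.1]
grip_width: 0.0326
```

```bash
python3 - <<'E'
from h import *
settle(4); c=wcam(); save(c,"w10.png"); 
to(.461,.027,.004,1.935)
E
```

```text
t19.15 pos [0.4664 0.0253 0.0175] phi 1.938 q6 -0.53 tilt [ 0.038 -0.014] w 0.0494 F [0.  0.8 0.4]
  d(tool mm) [ 3.9 -4.9 13.2] spin 0.003 rows 1 per row [ 3.9 -4.9 13.2] spin 0.003
```

View pics/w10.png

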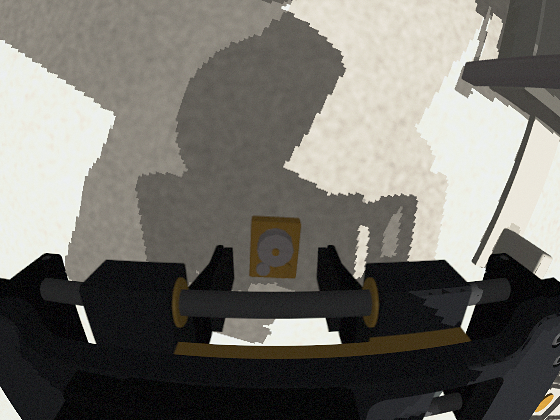

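```bash
python3 - <<'E'
from h import *
c=wcam()
P=np.array([wray(c,u,v,.01)[:2] for u,v in [(250.5,216),(299.5,217),(298,277.5),(249.5,276)]]); print(P.round(4),P.mean(0))
m=P.mean(0); a=np.arctan2(*(P[0]-P[3])[::-1]); print(a)
to(m[0],m[1],.004,a)
E
```

```text
[[0.4454 0.043 ]
 [0.4711 0.0519]
 [0.4853 0.0157]
 [0.4576 0.0066]] [0.46485374 0.02929684]
1.8936287457413497
t19.20 pos [0.4664 0.0254 0.0175] phi 1.938 q6 -0.53 tilt [ 0.038 -0.014] w 0.0503 F [-0.4 -0.3 -0.9]
  d(tool mm) [ 4.6 -0.4 13.4] spin 0.045 rows 1 per row [ 4.6 -0.4 13.4] spin 0.045
```

Call:
{"name": "play_rows", "arguments": {
  "commands": [
    {"x": 3, "y": -1, "z": 14, "spin": 0.01}
  ]
}}

```text
time: 19.3
position: [0.4663, 0.0273, 0.0042]
tool_rot: [0.57, 0.821, 0.006, 0.021]
ft_force: [0.2, 0.4, -0.2]
grip_width: 0.0514
```

```bash
python3 -c "
from h import *
settle(8); to(.463,.028,.004)"
```

```text
t19.70 pos [0.4652 0.0275 0.0038] phi 1.928 q6 -0.51 tilt [ 0.039 -0.015] w 0.0521 F [-0.2  0.   0.5]
  d(tool mm) [ 1.3 -1.9 -0.3] spin 0.000 rows 1 per row [ 1.3 -1.9 -0.3] spin 0.000
```

Call:
{"name": "play_rows", "arguments": {
  "commands": [
    {"x": 0, "y": 0, "z": 0, "spin": 0},
    {"x": 0, "y": 0, "z": 0, "spin": 0},
    {"x": 0, "y": 0, "z": 0, "spin": 0},
    {"x": 0, "y": 0, "z": 0, "spin": 0},
    {"x": 0, "y": 0, "z": 0, "spin": 0}
  ],
  "grip": 0
}}

```text
time: 20.2
position: [0.4658, 0.0273, 0.0046]
tool_rot: [0.57, 0.821, 0.005, 0.021]
ft_force: [-0.3, 0.1, -0.7]
grip_width: 0.027
```

```bash
python3 -c "
from h import *
settle(2); to(.463,.028,.25)"
```

```text
t20.30 pos [0.4658 0.0273 0.0046] phi 1.928 q6 -0.52 tilt [ 0.04  -0.015] w 0.0275 F [ 0.6 -0.1 -0.8]
  d(tool mm) [  -5.2    5.6 -245.3] spin 0.000 rows 6 per row [ -0.9   0.9 -40.9] spin 0.000
```

```bash
python3 - <<'E'
from h import *
pt,ps,pm=loadp(); ps=np.array([.608,.2435,.0744]); pickle.dump((pt,ps,pm),open("poses.pkl","wb"))
s=xf(ps,[(0,.028,0)])[0]; print(s)
to(s[0],s[1],.28,1.645)
E
```

```text
[0.60591872 0.27142254 0.        ]
t20.30 pos [0.4658 0.0273 0.0046] phi 1.928 q6 -0.52 tilt [ 0.04  -0.015] w 0.0275 F [ 0.6 -0.1 -0.8]
  d(tool mm) [ 171.9  225.7 -273.1] spin 0.283 rows 6 per row [ 28.6  37.6 -45.5] spin 0.047
```

Call:
{"name": "play_rows", "arguments": {
  "commands": [
    {"x": 0, "y": 0, "z": -20, "spin": 0},
    {"x": 0, "y": 0, "z": -45, "spin": 0},
    {"x": 0, "y": 0, "z": -48, "spin": 0.03},
    {"x": 0, "y": 0, "z": -48, "spin": 0.06},
    {"x": 0, "y": 0, "z": -48, "spin": 0.06},
    {"x": 0, "y": 0, "z": -40, "spin": 0.06},
    {"x": 15, "y": 10, "z": -20, "spin": 0.06}
  ]
}}

```text
time: 21.0
position: [0.4593, 0.047, 0.2792]
tool_rot: [0.68, 0.733, 0.004, 0.014]
ft_force: [1.5, 0.1, -1.4]
grip_width: 0.0273
```

```bash
python3 go.py .606 .271 .275 1.645
```

```text
t21.15 pos [0.4595 0.0481 0.2768] phi 1.652 q6 -0.21 tilt [ 0.026 -0.012] w 0.0270 F [ 0.1  0.1 -0.9]
  d(tool mm) [210.2 164.1   2.8] spin 0.007 rows 5 per row [42.  32.8  0.6] spin 0.001
```

Call:
{"name": "play_rows", "arguments": {
  "commands": [
    {"x": 25, "y": 20, "z": 0, "spin": 0},
    {"x": 40, "y": 31, "z": 0, "spin": 0},
    {"x": 42, "y": 33, "z": 0, "spin": 0},
    {"x": 42, "y": 33, "z": 0, "spin": 0},
    {"x": 35, "y": 27, "z": 0, "spin": 0}
  ]
}}

```text
time: 21.65
position: [0.5792, 0.2378, 0.2633]
tool_rot: [0.679, 0.734, -0.008, 0.007]
ft_force: [1.0, 0.5, -1.1]
grip_width: 0.0274
```

```bash
python3 go.py .606 .271 .215 1.645
```

```text
t21.80 pos [0.5789 0.2379 0.2624] phi 1.653 q6 0.15 tilt [-0.002 -0.021] w 0.0275 F [-0.4 -0.  -1.3]
  d(tool mm) [31.8 30.  46.6] spin 0.008 rows 1 per row [31.8 30.  46.6] spin 0.008
```

Call:
{"name": "play_rows", "arguments": {
  "commands": [
    {"x": 32, "y": 30, "z": -5, "spin": 0.008}
  ]
}}

```text
time: 21.9
position: [0.5998, 0.2675, 0.262]
tool_rot: [0.681, 0.732, -0.016, 0.003]
ft_force: [0.7, 0.3, -0.5]
grip_width: 0.0273
```

```bash
python3 go.py .606 .271 .18 1.645; python3 - <<'E'
from h import *
c=wcam(); save(c,"w11.png")
c=cams.camera("side"); im=c["img"][100:220,180:360]; cv2.imwrite("pics/s11.png",cv2.cvtColor(cv2.resize(im,None,fx=4,fy=4,interpolation=cv2.INTER_CUBIC),cv2.COLOR_RGB2BGR))
E
```

```text
t22.05 pos [0.6056 0.2718 0.2639] phi 1.646 q6 0.19 tilt [-0.006 -0.022] w 0.0274 F [ 0.3 -0.  -0.9]
  d(tool mm) [ 1.   1.  83.9] spin 0.001 rows 2 per row [ 0.5  0.5 42. ] spin 0.000
```

View pics/s11.png

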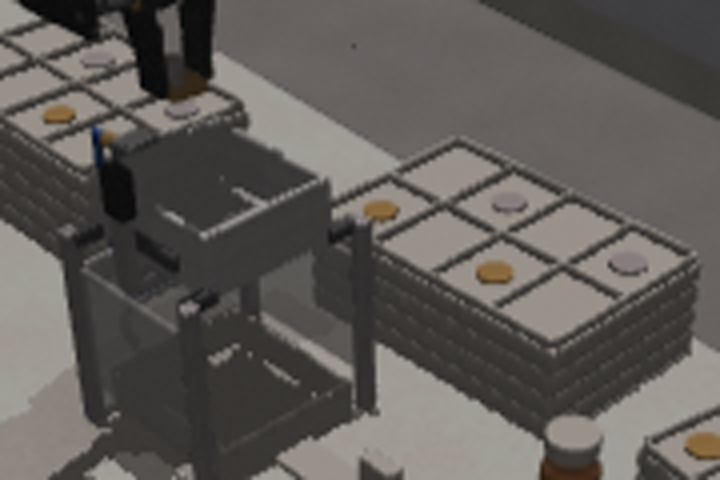

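View pics/w11.png

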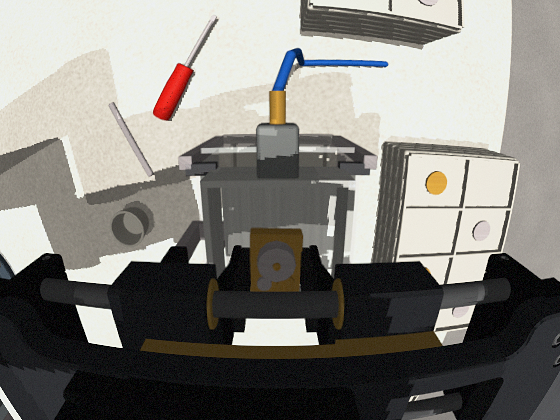

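Call:
{"name": "play_rows", "arguments": {
  "commands": [
    {"x": -8, "y": 0, "z": 36, "spin": 0}
  ]
}}

```text
time: 22.25
position: [0.6081, 0.2621, 0.2341]
tool_rot: [0.68, 0.733, -0.005, 0.009]
ft_force: [0.0, 0.1, -0.1]
grip_width: 0.0272
```

```bash
python3 go.py .606 .263 .185 1.645
```

```text
t22.40 pos [0.6023 0.2595 0.2268] phi 1.643 q6 0.18 tilt [-0.014 -0.025] w 0.0276 F [-0.3  0.5 -0.3]
  d(tool mm) [ 4.2  4.6 41.7] spin -0.002 rows 1 per row [ 4.2  4.6 41.7] spin -0.002
```

Call:
{"name": "play_rows", "arguments": {
  "commands": [
    {"x": 2, "y": 3, "z": 41, "spin": 0}
  ]
}}

```text
time: 22.5
position: [0.6095, 0.2614, 0.1928]
tool_rot: [0.682, 0.732, -0.007, 0.007]
ft_force: [2.0, 0.8, -0.4]
grip_width: 0.0271
```

```bash
python3 -c "
from h import *
settle(6); to(.606,.263,.185,1.645)"
```

```text
t22.80 pos [0.6058 0.261  0.1882] phi 1.643 q6 0.18 tilt [-0.011 -0.024] w 0.0273 F [ 0.1  0.5 -1.1]
  d(tool mm) [2.  0.4 3.1] spin -0.002 rows 1 per row [2.  0.4 3.1] spin -0.002
```

Call:
{"name": "play_rows", "arguments": {
  "commands": [
    {"x": 0, "y": 0, "z": 0, "spin": 0},
    {"x": 0, "y": 0, "z": 0, "spin": 0},
    {"x": 0, "y": 0, "z": 0, "spin": 0}
  ],
  "grip": 0.5
}}

```text
time: 23.1
position: [0.6085, 0.2621, 0.1941]
tool_rot: [0.681, 0.732, -0.008, 0.007]
ft_force: [-0.4, 1.1, -0.4]
grip_width: 0.041
```

```bash
python3 -c "
from h import *
settle(1); to(.606,.263,.185,1.645)
c=wcam(); save(c,'w12.png')"
```

```text
t23.15 pos [0.6087 0.2621 0.1942] phi 1.643 q6 0.18 tilt [-0.001 -0.021] w 0.0421 F [-0.1  0.3  1.3]
  d(tool mm) [ 1.3 -2.6  9.2] spin -0.002 rows 1 per row [ 1.3 -2.6  9.2] spin -0.002
```

View pics/w12.png

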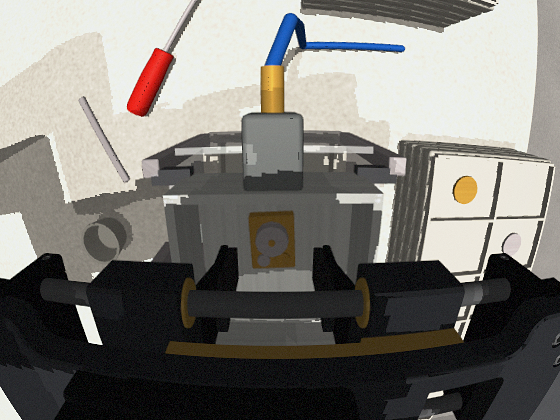

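Call:
{"name": "play_rows", "arguments": {
  "commands": [
    {"x": 0, "y": 0, "z": -45, "spin": 0},
    {"x": 0, "y": 0, "z": -45, "spin": 0},
    {"x": -20, "y": -12, "z": -10, "spin": 0},
    {"x": -42, "y": -26, "z": 0, "spin": 0},
    {"x": -48, "y": -30, "z": 0, "spin": 0},
    {"x": -48, "y": -30, "z": 0, "spin": 0},
    {"x": -48, "y": -30, "z": 0, "spin": 0},
    {"x": -48, "y": -30, "z": 0, "spin": 0}
  ],
  "grip": 0.6
}}

```text
time: 24.0
position: [0.4822, 0.0215, 0.303]
tool_rot: [0.677, 0.736, -0.006, 0.01]
ft_force: [-0.5, -1.5, 0.7]
grip_width: 0.0519
```

```bash
python3 go.py .426 -.038 .15 3.066
```

```text
t24.15 pos [0.4823 0.0208 0.3032] phi 1.648 q6 -0.25 tilt [ 0.005 -0.022] w 0.0521 F [ 0.2 -0.2  0.1]
  d(tool mm) [-50.9 -61.3 154.1] spin -1.418 rows 10 per row [-5.1 -6.1 15.4] spin -0.142
```

Call:
{"name": "play_rows", "arguments": {
  "commands": [
    {"x": -25, "y": -30, "z": 15, "spin": 0},
    {"x": -25, "y": -30, "z": 15, "spin": 0},
    {"x": 0, "y": 0, "z": 15, "spin": -0.145},
    {"x": 0, "y": 0, "z": 15, "spin": -0.145},
    {"x": 0, "y": 0, "z": 15, "spin": -0.145},
    {"x": 0, "y": 0, "z": 15, "spin": -0.145},
    {"x": 0, "y": 0, "z": 15, "spin": -0.145},
    {"x": 0, "y": 0, "z": 15, "spin": -0.145}
  ]
}}

```text
time: 24.95
position: [0.4371, -0.0331, 0.1842]
tool_rot: [0.29, 0.957, -0.007, 0.015]
ft_force: [0.5, -0.3, -0.6]
grip_width: 0.0521
```

Call:
{"name": "play_rows", "arguments": {
  "commands": [
    {"x": 0, "y": 0, "z": 0, "spin": -0.145},
    {"x": 0, "y": 0, "z": 0, "spin": -0.145},
    {"x": 0, "y": 0, "z": 0, "spin": -0.145},
    {"x": 0, "y": 0, "z": 0, "spin": -0.13}
  ]
}}

```text
time: 25.35
position: [0.4404, -0.0286, 0.1817]
tool_rot: [0.001, 1.0, -0.009, 0.012]
ft_force: [0.7, 0.1, 0.1]
grip_width: 0.0522
```

```bash
python3 go.py .426 -.038 .1 3.066; python3 - <<'E'
from h import *
c=wcam()
for d in detect(c): print(np.round(d[:7],3),d[7])
T=cams.camera("top"); print()
for d in detect(T,False): print(np.round(d[:7],3),d[7])
E
```

```text
t25.50 pos [ 0.44   -0.0288  0.1818] phi 3.132 q6 -1.86 tilt [ 0.023 -0.019] w 0.0520 F [0.8 0.4 0.2]
  d(tool mm) [15.8 -7.8 81.6] spin 0.066 rows 2 per row [ 7.9 -3.9 40.8] spin 0.033
[ 3.5300e-01 -1.8800e-01 -7.5600e-01  3.7903e+01  3.0459e+01  1.5000e+01
  2.3800e+02] [132.0, 109.0]
[  0.389  -0.279  -0.257  37.402  37.154  15.    244.   ] [70.0, 148.0]
[ 4.2500e-01 -3.9000e-02 -8.3000e-02  3.6902e+01  2.7689e+01  1.9000e+01
  1.7800e+02] [270.0, 171.0]
[ 4.3000e-01 -1.8700e-01 -1.3700e-01  3.7556e+01  2.9677e+01  1.9000e+01
  1.7900e+02] [141.0, 179.0]
[  0.44   -0.343   0.441  34.587  25.98   19.    191.   ] [42.0, 189.0]
[ 4.7300e-01 -1.1900e-01 -6.5400e-01  3.8952e+01  2.7787e+01  1.9000e+01
  1.7800e+02] [199.0, 213.0]
[  0.478  -0.279  -0.219  39.176  31.898  19.    180.   ] [84.0, 217.0]

[  0.574  -0.426   0.338  36.523  28.312  13.    182.   ] [402.0, 212.0]
[  0.526  -0.342   0.807  36.428  29.066  14.    180.   ] [377.0, 228.0]
[  0.478  -0.278  -0.245  35.589  27.775  18.    100.5  ] [359.0, 243.0]
[ 4.3000e-01 -1.8700e-01 -8.7000e-02  3.4839e+01  2.5359e+01  1.9000e+01
  9.7000e+01] [332.0, 260.0]
[  0.388  -0.278  -0.271  35.642  29.252  14.    174.5  ] [362.0, 272.0]
[  0.351  -0.187  -0.758  36.158  28.248  15.    173.   ] [334.0, 286.0]
```

Call:
{"name": "play_rows", "arguments": {
  "commands": [
    {"x": 16, "y": -8, "z": 45, "spin": 0.07}
  ]
}}

```text
time: 25.7
position: [0.4317, -0.0393, 0.1401]
tool_rot: [0.041, 0.999, -0.012, 0.02]
ft_force: [1.0, -1.1, -2.0]
grip_width: 0.0521
```

```bash
python3 go.py .4255 -.0385 .1 3.06
```

```text
t25.85 pos [ 0.4221 -0.037   0.1352] phi 3.061 q6 -1.82 tilt [ 0.016 -0.017] w 0.0522 F [0.1 0.5 0.3]
  d(tool mm) [-3.  -0.7 35.3] spin 0.001 rows 1 per row [-3.  -0.7 35.3] spin 0.001
```

Call:
{"name": "play_rows", "arguments": {
  "commands": [
    {"x": 0, "y": 0, "z": 45, "spin": 0}
  ]
}}

```text
time: 25.95
position: [0.4284, -0.0393, 0.094]
tool_rot: [0.04, 0.999, -0.01, 0.015]
ft_force: [1.9, -1.0, -0.9]
grip_width: 0.0522
```

```bash
python3 go.py .4255 -.0385 .005 3.06
```

```text
t26.10 pos [ 0.4219 -0.0372  0.0891] phi 3.061 q6 -1.82 tilt [ 0.01  -0.014] w 0.0521 F [ 0.1 -0.2  1.1]
  d(tool mm) [-2.8  0.1 84.2] spin 0.001 rows 2 per row [-1.4  0.1 42.1] spin 0.000
```

Call:
{"name": "play_rows", "arguments": {
  "commands": [
    {"x": -3, "y": 0, "z": 45, "spin": 0}
  ]
}}

```text
time: 26.2
position: [0.4303, -0.0394, 0.0488]
tool_rot: [0.04, 0.999, -0.009, 0.012]
ft_force: [0.9, -0.3, 0.2]
grip_width: 0.0519
```

```bash
python3 go.py .4255 -.0385 .005 3.06
```

```text
t26.35 pos [ 0.4249 -0.0378  0.044 ] phi 3.061 q6 -1.81 tilt [ 0.007 -0.013] w 0.0524 F [ 0.2 -0.1  0.9]
  d(tool mm) [-0.3 -0.2 39. ] spin 0.001 rows 1 per row [-0.3 -0.2 39. ] spin 0.001
```

Call:
{"name": "play_rows", "arguments": {
  "commands": [
    {"x": -2, "y": 0, "z": 38, "spin": 0}
  ]
}}

```text
time: 26.45
position: [0.4311, -0.0395, 0.0112]
tool_rot: [0.04, 0.999, -0.008, 0.009]
ft_force: [0.5, -0.6, 0.1]
grip_width: 0.052
```

```bash
python3 -c "
from h import *
settle(8);to(.4255,-.0385,.004,3.06)"
```

```text
t26.85 pos [ 0.4286 -0.0389  0.0089] phi 3.061 q6 -1.81 tilt [ 0.012 -0.015] w 0.0523 F [-0.3  0.3 -0.4]
  d(tool mm) [3.1 0.2 4.9] spin 0.001 rows 1 per row [3.1 0.2 4.9] spin 0.001
```

Call:
{"name": "play_rows", "arguments": {
  "commands": [
    {"x": 2, "y": 0, "z": 5, "spin": 0},
    {"x": 0, "y": 0, "z": 0, "spin": 0},
    {"x": 0, "y": 0, "z": 0, "spin": 0},
    {"x": 0, "y": 0, "z": 0, "spin": 0},
    {"x": 0, "y": 0, "z": 0, "spin": 0},
    {"x": 0, "y": 0, "z": 0, "spin": 0}
  ],
  "grip": 0
}}

```text
time: 27.45
position: [0.4281, -0.0393, 0.0075]
tool_rot: [0.04, 0.999, -0.008, 0.01]
ft_force: [0.5, -0.6, 2.1]
grip_width: 0.0265
```

```bash
python3 go.py .4255 -.0385 .28 3.216
```

```text
t27.60 pos [ 0.4281 -0.0394  0.0075] phi 3.061 q6 -1.80 tilt [ 0.018 -0.018] w 0.0266 F [0.7 0.6 2.1]
  d(tool mm) [  -2.7   -3.7 -272.5] spin -0.155 rows 6 per row [ -0.5  -0.6 -45.4] spin -0.026
```

Call:
{"name": "play_rows", "arguments": {
  "commands": [
    {"x": 0, "y": 0, "z": 0, "spin": 0},
    {"x": 0, "y": 0, "z": 0, "spin": 0},
    {"x": 0, "y": 0, "z": 4, "spin": 0}
  ],
  "grip": 0.5
}}

```text
time: 27.9
position: [0.4283, -0.0395, 0.0033]
tool_rot: [0.04, 0.999, -0.008, 0.01]
ft_force: [0.3, 0.7, -0.2]
grip_width: 0.0406
```

```bash
python3 -c "
from h import *
settle(6);to(.4255,-.0385,.004,3.06)"
```

```text
t28.20 pos [ 0.428  -0.0394  0.0032] phi 3.061 q6 -1.80 tilt [ 0.018 -0.017] w 0.0436 F [-0.6 -0.3  1.1]
  d(tool mm) [ 2.5  0.6 -0.8] spin 0.001 rows 1 per row [ 2.5  0.6 -0.8] spin 0.001
```

Call:
{"name": "play_rows", "arguments": {
  "commands": [
    {"x": 0, "y": 0, "z": 0, "spin": 0},
    {"x": 0, "y": 0, "z": 0, "spin": 0},
    {"x": 0, "y": 0, "z": 0, "spin": 0},
    {"x": 0, "y": 0, "z": 0, "spin": 0}
  ],
  "grip": 0
}}

```text
time: 28.6
position: [0.428, -0.0394, 0.0033]
tool_rot: [0.04, 0.999, -0.008, 0.009]
ft_force: [0.3, 0.2, -1.1]
grip_width: 0.0272
```

Call:
{"name": "play_rows", "arguments": {
  "commands": [
    {"x": 0, "y": 0, "z": -20, "spin": 0},
    {"x": 0, "y": 0, "z": -45, "spin": 0},
    {"x": 0, "y": 0, "z": -48, "spin": -0.03},
    {"x": 0, "y": 0, "z": -48, "spin": -0.03},
    {"x": 0, "y": 0, "z": -48, "spin": -0.03},
    {"x": 0, "y": 0, "z": -48, "spin": -0.03},
    {"x": -15, "y": 20, "z": -20, "spin": -0.03}
  ]
}}

```text
time: 29.3
position: [0.4342, -0.0142, 0.2871]
tool_rot: [-0.036, 0.999, -0.007, 0.003]
ft_force: [0.7, -0.3, -1.3]
grip_width: 0.0273
```

```bash
python3 - <<'E'
from h import *
pt,ps,pm=loadp()
for q in [(-.022,-.018),(.02,-.018)]: print(xf(ps,[(q[0],q[1],0)])[0])
E
python3 go.py .587 .224 .285 3.216
```

```text
[0.58739883 0.2239145  0.        ]
[0.62928264 0.22703642 0.        ]
t29.45 pos [ 0.4343 -0.0126  0.284 ] phi -3.067 q6 -1.92 tilt [ 0.004 -0.012] w 0.0273 F [-0.7 -0.6 -0.8]
  d(tool mm) [-170.   224.5   -3.2] spin 0.000 rows 5 per row [-34.   44.9  -0.6] spin 0.000
```

Call:
{"name": "play_rows", "arguments": {
  "commands": [
    {"x": -25, "y": 27, "z": 0, "spin": 0},
    {"x": -42, "y": 46, "z": -3, "spin": 0},
    {"x": -42, "y": 46, "z": -3, "spin": 0},
    {"x": -42, "y": 46, "z": -3, "spin": 0},
    {"x": -42, "y": 46, "z": -3, "spin": 0}
  ]
}}

```text
time: 29.95
position: [0.5783, 0.1754, 0.2799]
tool_rot: [-0.031, 0.999, -0.009, -0.012]
ft_force: [1.2, -1.0, -0.4]
grip_width: 0.027
```

```bash
python3 go.py .629 .227 .265 3.216
```

```text
t30.10 pos [0.5786 0.176  0.279 ] phi -3.075 q6 -1.52 tilt [-0.024 -0.018] w 0.0272 F [-0.9 -0.  -0.8]
  d(tool mm) [-54.   47.8  11.9] spin -0.008 rows 2 per row [-27.   23.9   5.9] spin -0.004
```

Call:
{"name": "play_rows", "arguments": {
  "commands": [
    {"x": -50, "y": 46, "z": 5, "spin": -0.008}
  ]
}}

```text
time: 30.2
position: [0.6064, 0.207, 0.2719]
tool_rot: [-0.036, 0.999, -0.011, -0.019]
ft_force: [1.8, 0.3, -0.4]
grip_width: 0.0272
```

```bash
python3 go.py .629 .227 .235 3.216
```

```text
t30.35 pos [0.6115 0.2106 0.2711] phi -3.067 q6 -1.48 tilt [-0.03  -0.019] w 0.0274 F [ 0.6 -0.6 -0.9]
  d(tool mm) [-19.9  15.6  35.3] spin 0.000 rows 1 per row [-19.9  15.6  35.3] spin 0.000
```

Call:
{"name": "play_rows", "arguments": {
  "commands": [
    {"x": -3, "y": 2, "z": 38, "spin": 0}
  ]
}}

```text
time: 30.45
position: [0.616, 0.2113, 0.237]
tool_rot: [-0.037, 0.999, -0.009, -0.011]
ft_force: [1.2, 0.6, 0.0]
grip_width: 0.0273
```

```bash
python3 go.py .629 .227 .188 3.216
```

```text
t30.60 pos [0.6096 0.21   0.2298] phi -3.068 q6 -1.47 tilt [-0.04  -0.021] w 0.0272 F [-0.3  0.   0.4]
  d(tool mm) [-22.3  16.3  40.6] spin -0.001 rows 1 per row [-22.3  16.3  40.6] spin -0.001
```

Call:
{"name": "play_rows", "arguments": {
  "commands": [
    {"x": -22, "y": 17, "z": 2, "spin": 0}
  ]
}}

```text
time: 30.7
position: [0.6282, 0.2258, 0.2281]
tool_rot: [-0.036, 0.999, -0.011, -0.022]
ft_force: [0.5, 0.3, -0.2]
grip_width: 0.0273
```

```bash
python3 go.py .629 .227 .188 3.216; python3 -c "
from h import *
c=wcam(); save(c,'w13.png')"
```

```text
t30.85 pos [0.6307 0.228  0.2278] phi -3.068 q6 -1.45 tilt [-0.039 -0.021] w 0.0271 F [ 0.7 -0.6 -0.9]
  d(tool mm) [ 0.1 -0.1 39.8] spin -0.001 rows 1 per row [ 0.1 -0.1 39.8] spin -0.001
```

View pics/w13.png

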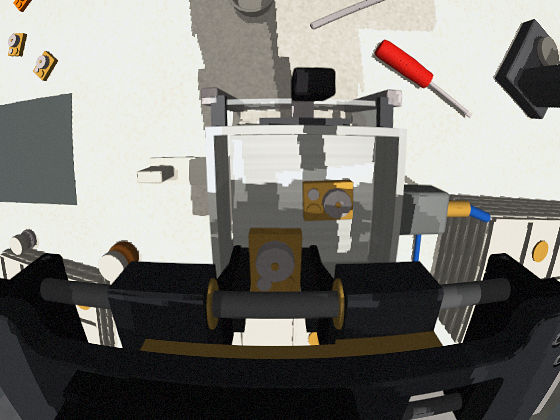

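Call:
{"name": "play_rows", "arguments": {
  "commands": [
    {"x": 0, "y": -3, "z": 38, "spin": 0}
  ]
}}

```text
time: 31.0
position: [0.633, 0.2244, 0.1967]
tool_rot: [-0.037, 0.999, -0.009, -0.013]
ft_force: [1.5, 0.3, 0.2]
grip_width: 0.0274
```

```bash
python3 -c "
from h import *
settle(6);to(.629,.226,.188,3.216)"
```

```text
t31.30 pos [0.6296 0.2238 0.1919] phi -3.069 q6 -1.46 tilt [-0.037 -0.021] w 0.0275 F [ 1.8  0.7 -0.3]
  d(tool mm) [0.3 2.3 3.9] spin -0.002 rows 1 per row [0.3 2.3 3.9] spin -0.002
```

Call:
{"name": "play_rows", "arguments": {
  "commands": [
    {"x": 0, "y": 0, "z": 0, "spin": 0},
    {"x": 0, "y": 0, "z": 0, "spin": 0},
    {"x": 0, "y": 0, "z": 0, "spin": 0}
  ],
  "grip": 0.45
}}

```text
time: 31.6
position: [0.6317, 0.2244, 0.1964]
tool_rot: [-0.037, 0.999, -0.009, -0.015]
ft_force: [0.3, 0.0, 0.2]
grip_width: 0.0376
```

Call:
{"name": "play_rows", "arguments": {
  "commands": [
    {"x": 0, "y": 0, "z": -40, "spin": 0},
    {"x": 0, "y": 0, "z": -45, "spin": 0},
    {"x": 25, "y": -30, "z": -10, "spin": 0},
    {"x": 22, "y": -42, "z": 0, "spin": 0},
    {"x": 22, "y": -42, "z": 0, "spin": 0},
    {"x": 22, "y": -42, "z": 0, "spin": 0},
    {"x": 22, "y": -42, "z": 0, "spin": 0},
    {"x": 22, "y": -42, "z": 0, "spin": 0}
  ],
  "grip": 0.6
}}

```text
time: 32.4
position: [0.5195, -0.0247, 0.3074]
tool_rot: [-0.043, 0.999, -0.01, -0.009]
ft_force: [1.1, -1.0, 0.0]
grip_width: 0.0523
```

```bash
python3 go.py .473 -.119 .15 2.488;  python3 -c "
from h import *
c=wcam(); save(c,'w14.png')
for d in detect(c): print(np.round(d[:7],3),d[7])"
```

```text
t32.55 pos [ 0.5197 -0.0256  0.3075] phi -3.062 q6 -1.89 tilt [-0.017 -0.02 ] w 0.0523 F [0.  0.6 0.6]
  d(tool mm) [ 51.1 -86.3 160.1] spin 0.734 rows 6 per row [  8.5 -14.4  26.7] spin 0.122
[ 3.5300e-01 -1.8800e-01 -7.5100e-01  3.5231e+01  2.9015e+01  1.6000e+01
  2.2800e+02] [177.0, 52.0]
[  0.39   -0.279  -0.303  35.337  32.494  16.    239.   ] [120.0, 78.0]
[ 4.3100e-01 -1.8700e-01 -1.4700e-01  3.5469e+01  2.9639e+01  1.9000e+01
  1.7700e+02] [175.0, 106.0]
[ 4.7400e-01 -1.1900e-01 -6.5200e-01  3.6625e+01  2.8238e+01  2.0000e+01
  1.7500e+02] [218.0, 136.0]
[  0.479  -0.279  -0.241  36.536  30.503  19.    178.5  ] [120.0, 136.0]
[  0.528  -0.342   0.799  36.26   34.285  15.    244.   ] [86.0, 165.0]
[  0.576  -0.427  -1.179  39.966  35.168  15.    246.   ] [50.0, 190.0]
```

View pics/w14.png

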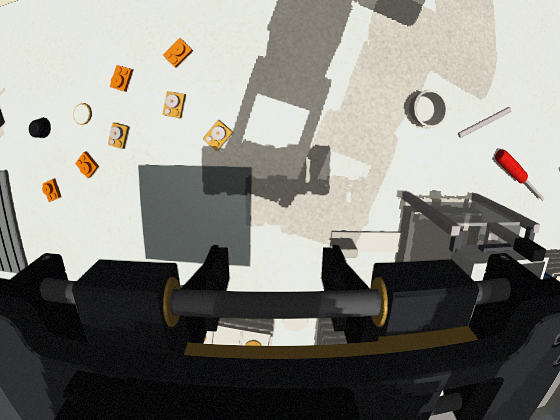

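Call:
{"name": "play_rows", "arguments": {
  "commands": [
    {"x": 25, "y": -42, "z": 8, "spin": 0},
    {"x": 25, "y": -42, "z": 8, "spin": 0},
    {"x": 0, "y": 0, "z": 25, "spin": 0.13},
    {"x": 0, "y": 0, "z": 25, "spin": 0.13},
    {"x": 0, "y": 0, "z": 25, "spin": 0.13},
    {"x": 0, "y": 0, "z": 20, "spin": 0.13},
    {"x": 0, "y": 0, "z": 15, "spin": 0.13},
    {"x": 0, "y": 0, "z": 0, "spin": 0.1}
  ]
}}

```text
time: 33.4
position: [0.4861, -0.1083, 0.1821]
tool_rot: [0.333, 0.943, -0.01, 0.003]
ft_force: [-0.8, -0.2, 0.3]
grip_width: 0.0522
```

```bash
python3 go.py .474 -.119 .09 2.489
```

```text
t33.55 pos [ 0.4873 -0.1092  0.184 ] phi 2.469 q6 -1.32 tilt [ 0.002 -0.023] w 0.0523 F [0.1 0.1 0.6]
  d(tool mm) [  5.7 -14.4  94.2] spin -0.020 rows 2 per row [ 2.9 -7.2 47.1] spin -0.010
```

Call:
{"name": "play_rows", "arguments": {
  "commands": [
    {"x": 5, "y": -14, "z": 46, "spin": -0.02}
  ]
}}

```text
time: 33.65
position: [0.4821, -0.1196, 0.1426]
tool_rot: [0.318, 0.948, -0.011, 0.014]
ft_force: [1.7, -1.0, -1.3]
grip_width: 0.0519
```

```bash
python3 go.py .474 -.119 .05 2.489
```

```text
t33.80 pos [ 0.4731 -0.1168  0.137 ] phi 2.490 q6 -1.36 tilt [-0.003 -0.02 ] w 0.0524 F [ 0.3 -0.3  0.4]
  d(tool mm) [-1.2  0.3 87. ] spin 0.001 rows 2 per row [-0.6  0.2 43.5] spin 0.000
```

Call:
{"name": "play_rows", "arguments": {
  "commands": [
    {"x": 0, "y": 0, "z": 48, "spin": 0}
  ]
}}

```text
time: 33.9
position: [0.4794, -0.1201, 0.094]
tool_rot: [0.32, 0.947, -0.011, 0.01]
ft_force: [1.3, -1.2, -0.6]
grip_width: 0.0522
```

```bash
python3 go.py .474 -.119 .05 2.489; python3 -c "
from h import *
c=wcam(); 
for d in detect(c): print(np.round(d[:7],3),d[7])"
```

```text
t34.05 pos [ 0.472  -0.1168  0.0879] phi 2.490 q6 -1.36 tilt [-0.008 -0.017] w 0.0520 F [0.1 0.6 0.4]
  d(tool mm) [-2.8  0.2 37.9] spin 0.001 rows 1 per row [-2.8  0.2 37.9] spin 0.001
[ 3.5300e-01 -1.8900e-01 -7.4600e-01  3.6156e+01  3.3549e+01  1.6000e+01
  2.3800e+02] [120.0, 155.0]
```

Call:
{"name": "play_rows", "arguments": {
  "commands": [
    {"x": -2, "y": 1, "z": 45, "spin": 0}
  ]
}}

```text
time: 34.2
position: [0.4814, -0.1212, 0.0509]
tool_rot: [0.319, 0.948, -0.011, 0.01]
ft_force: [0.8, -1.4, -0.4]
grip_width: 0.0524
```

```bash
python3 go.py .474 -.119 .004 2.489; python3 -c "
from h import *
c=wcam(); save(c,'w15.png')"
```

```text
t34.35 pos [ 0.4753 -0.1185  0.0455] phi 2.491 q6 -1.35 tilt [-0.005 -0.019] w 0.0522 F [-0.5  0.6  0.9]
  d(tool mm) [ 1.  -0.4 41.5] spin 0.002 rows 1 per row [ 1.  -0.4 41.5] spin 0.002
```

View pics/w15.png

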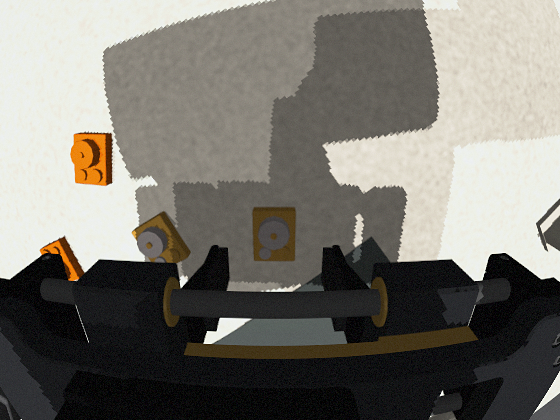

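Call:
{"name": "play_rows", "arguments": {
  "commands": [
    {"x": 1, "y": 0, "z": 43, "spin": 0}
  ]
}}

```text
time: 34.5
position: [0.481, -0.1217, 0.0103]
tool_rot: [0.319, 0.947, -0.011, 0.01]
ft_force: [1.8, -1.4, -0.3]
grip_width: 0.0523
```

```bash
python3 -c "
from h import *
settle(7);to(.474,-.119,.004,2.489)"
```

```text
t34.85 pos [ 0.4768 -0.1199  0.0068] phi 2.491 q6 -1.35 tilt [ 0.002 -0.023] w 0.0526 F [1.4 0.2 0.1]
  d(tool mm) [ 2.8 -0.9  2.8] spin 0.002 rows 1 per row [ 2.8 -0.9  2.8] spin 0.002
```

Call:
{"name": "play_rows", "arguments": {
  "commands": [
    {"x": 2, "y": 0, "z": 3, "spin": 0}
  ]
}}

```text
time: 34.95
position: [0.4767, -0.1195, 0.006]
tool_rot: [0.32, 0.947, -0.011, 0.007]
ft_force: [0.1, -0.2, 0.3]
grip_width: 0.0525
```

```bash
python3 -c "
from h import *
settle(3);to(.474,-.119,.004,2.489)"
```

```text
t35.10 pos [ 0.4755 -0.1188  0.0048] phi 2.491 q6 -1.34 tilt [ 0.004 -0.023] w 0.0524 F [-0.6  0.2 -0.9]
  d(tool mm) [ 1.1 -1.   0.8] spin 0.002 rows 1 per row [ 1.1 -1.   0.8] spin 0.002
```

Call:
{"name": "play_rows", "arguments": {
  "commands": [
    {"x": 0, "y": 0, "z": 0, "spin": 0},
    {"x": 0, "y": 0, "z": 0, "spin": 0},
    {"x": 0, "y": 0, "z": 0, "spin": 0},
    {"x": 0, "y": 0, "z": 0, "spin": 0},
    {"x": 0, "y": 0, "z": 0, "spin": 0}
  ],
  "grip": 0
}}

```text
time: 35.6
position: [0.4756, -0.1189, 0.0053]
tool_rot: [0.32, 0.947, -0.01, 0.006]
ft_force: [0.3, 0.5, 2.4]
grip_width: 0.0273
```

```bash
python3 go.py .587 .224 .28 3.216
```

```text
t35.75 pos [ 0.4755 -0.1189  0.0053] phi 2.491 q6 -1.34 tilt [ 0.004 -0.023] w 0.0273 F [ 0.3 -0.2  0.3]
  d(tool mm) [ 114.1  335.8 -282.3] spin -0.725 rows 7 per row [ 16.3  48.  -40.3] spin -0.104
```

Call:
{"name": "play_rows", "arguments": {
  "commands": [
    {"x": 0, "y": 0, "z": -20, "spin": 0},
    {"x": 0, "y": 0, "z": -45, "spin": -0.1},
    {"x": 0, "y": 0, "z": -48, "spin": -0.13},
    {"x": 0, "y": 0, "z": -48, "spin": -0.13},
    {"x": 0, "y": 0, "z": -48, "spin": -0.13},
    {"x": 0, "y": 0, "z": -45, "spin": -0.13},
    {"x": 0, "y": 0, "z": -20, "spin": -0.13}
  ]
}}

```text
time: 36.45
position: [0.4719, -0.1115, 0.2841]
tool_rot: [-0.064, 0.998, -0.008, -0.005]
ft_force: [0.5, -0.4, -1.1]
grip_width: 0.0268
```

```bash
python3 go.py .587 .224 .285 3.216
```

```text
t36.60 pos [ 0.4709 -0.1111  0.2808] phi -3.021 q6 -2.13 tilt [-0.013 -0.015] w 0.0272 F [-0.4  0.1 -1.8]
  d(tool mm) [-155.4  318.6  -10.7] spin 0.046 rows 7 per row [-22.2  45.5  -1.5] spin 0.007
```

Call:
{"name": "play_rows", "arguments": {
  "commands": [
    {"x": -10, "y": 22, "z": -3, "spin": 0.007},
    {"x": -20, "y": 43, "z": -5, "spin": 0.007},
    {"x": -20, "y": 43, "z": -5, "spin": 0.007},
    {"x": -20, "y": 43, "z": -5, "spin": 0.007},
    {"x": -20, "y": 43, "z": -5, "spin": 0.007},
    {"x": -20, "y": 43, "z": -5, "spin": 0.007},
    {"x": -20, "y": 43, "z": -5, "spin": 0.007},
    {"x": -20, "y": 30, "z": -3, "spin": 0}
  ]
}}

```text
time: 37.4
position: [0.5879, 0.2173, 0.2854]
tool_rot: [-0.018, 0.999, -0.007, -0.029]
ft_force: [0.3, 0.7, -0.8]
grip_width: 0.027
```

```bash
python3 go.py .587 .224 .235 3.216
```

```text
t37.55 pos [0.5881 0.2161 0.2846] phi -3.104 q6 -1.43 tilt [-0.058 -0.016] w 0.0269 F [-0.3 -0.3 -1.5]
  d(tool mm) [-2.1  8.6 49.5] spin -0.037 rows 2 per row [-1.   4.3 24.7] spin -0.019
```

Call:
{"name": "play_rows", "arguments": {
  "commands": [
    {"x": -2, "y": 5, "z": 25, "spin": -0.02},
    {"x": -2, "y": 4, "z": 25, "spin": -0.02}
  ]
}}

```text
time: 37.75
position: [0.5888, 0.2228, 0.2326]
tool_rot: [-0.037, 0.999, -0.008, -0.029]
ft_force: [-0.9, -0.4, -1.8]
grip_width: 0.027
```

```bash
python3 go.py .587 .225 .19 3.216; python3 -c "
from h import *
c=wcam(); save(c,'w16.png')"
```

```text
t37.90 pos [0.5878 0.2223 0.2321] phi -3.068 q6 -1.46 tilt [-0.061 -0.018] w 0.0274 F [ 0.9  0.2 -0. ]
  d(tool mm) [-2.   3.3 42. ] spin -0.001 rows 1 per row [-2.   3.3 42. ] spin -0.001
```

View pics/w16.png

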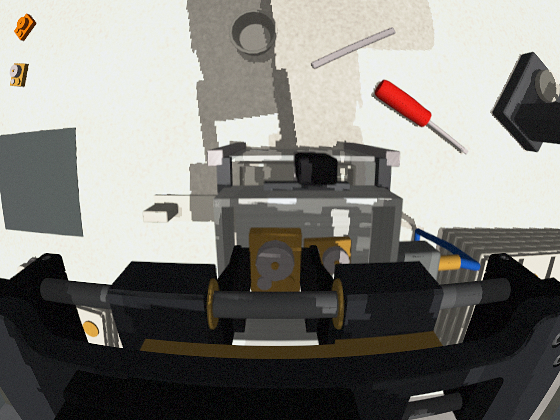

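Call:
{"name": "play_rows", "arguments": {
  "commands": [
    {"x": -2, "y": 2, "z": 40, "spin": 0}
  ]
}}

```text
time: 38.05
position: [0.5944, 0.2241, 0.2004]
tool_rot: [-0.036, 0.999, -0.006, -0.021]
ft_force: [0.9, 0.2, -0.7]
grip_width: 0.0274
```

```bash
python3 -c "
from h import *
settle(6);to(.587,.225,.19,3.216)"
```

```text
t38.35 pos [0.5902 0.2239 0.1961] phi -3.069 q6 -1.45 tilt [-0.054 -0.016] w 0.0268 F [ 0.3 -0.1 -0.8]
  d(tool mm) [2.8 1.4 6.3] spin -0.001 rows 1 per row [2.8 1.4 6.3] spin -0.001
```

Call:
{"name": "play_rows", "arguments": {
  "commands": [
    {"x": 0, "y": 0, "z": 0, "spin": 0},
    {"x": 0, "y": 0, "z": 0, "spin": 0},
    {"x": 0, "y": 0, "z": 0, "spin": 0}
  ],
  "grip": 0.45
}}

```text
time: 38.65
position: [0.593, 0.2243, 0.2014]
tool_rot: [-0.036, 0.999, -0.007, -0.023]
ft_force: [-0.2, -0.1, -0.7]
grip_width: 0.0379
```

Call:
{"name": "play_rows", "arguments": {
  "commands": [
    {"x": 0, "y": 0, "z": -40, "spin": 0},
    {"x": 0, "y": 0, "z": -45, "spin": 0},
    {"x": 10, "y": -30, "z": -10, "spin": 0},
    {"x": 15, "y": -46, "z": 0, "spin": 0},
    {"x": 15, "y": -46, "z": 0, "spin": 0},
    {"x": 15, "y": -46, "z": 0, "spin": 0},
    {"x": 15, "y": -46, "z": 0, "spin": 0},
    {"x": 15, "y": -46, "z": 0, "spin": 0}
  ],
  "grip": 0.6
}}

```text
time: 39.45
position: [0.5344, -0.0417, 0.3123]
tool_rot: [-0.043, 0.999, -0.007, -0.015]
ft_force: [0.2, -0.9, -0.3]
grip_width: 0.052
```

```bash
python3 go.py .431 -.187 .2 3.0;  python3 -c "
from h import *
c=wcam(); save(c,'w17.png')
for d in detect(c): print(np.round(d[:7],3),d[7])"
```

```text
t39.60 pos [ 0.5346 -0.0429  0.3123] phi -3.062 q6 -1.92 tilt [-0.03  -0.015] w 0.0518 F [0.  0.8 0.6]
  d(tool mm) [ 111.2 -133.9  117.6] spin 0.221 rows 3 per row [ 37.1 -44.6  39.2] spin 0.074
[ 3.5400e-01 -1.8800e-01 -7.3700e-01  3.5603e+01  2.9001e+01  1.6000e+01
  2.2600e+02] [189.0, 46.0]
[  0.389  -0.278  -0.293  35.11   31.997  16.    237.   ] [131.0, 71.0]
[ 4.3100e-01 -1.8700e-01 -1.6100e-01  3.5464e+01  2.9198e+01  2.0000e+01
  1.7600e+02] [187.0, 99.0]
[  0.479  -0.279  -0.241  36.22   30.33   19.    179.   ] [130.0, 129.0]
[  0.528  -0.342   0.8    36.445  33.187  15.    242.   ] [95.0, 158.0]
[  0.577  -0.427  -1.195  38.349  35.335  15.    245.   ] [57.0, 184.0]
```

View pics/w17.png

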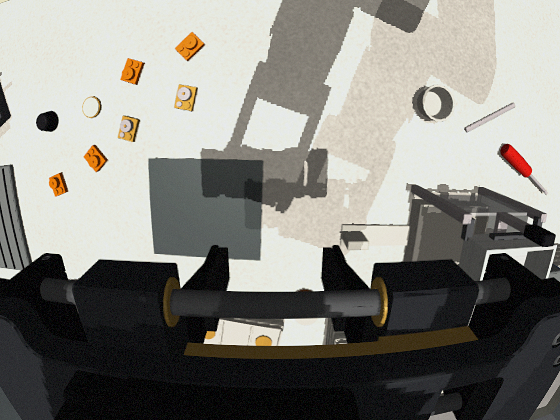

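Call:
{"name": "play_rows", "arguments": {
  "commands": [
    {"x": 27, "y": -33, "z": 20, "spin": 0.05},
    {"x": 27, "y": -33, "z": 25, "spin": 0.05},
    {"x": 27, "y": -33, "z": 25, "spin": 0.05},
    {"x": 25, "y": -33, "z": 25, "spin": 0.05}
  ]
}}

```text
time: 40.05
position: [0.4353, -0.1719, 0.2241]
tool_rot: [0.053, 0.999, -0.01, -0.005]
ft_force: [0.2, -1.0, -0.1]
grip_width: 0.0525
```

```bash
python3 go.py .431 -.187 .14 3.01;  python3 -c "
from h import *
c=wcam()
for d in detect(c): print(np.round(d[:7],3),d[7])"
```

```text
t40.20 pos [ 0.4338 -0.1716  0.2231] phi 3.031 q6 -2.05 tilt [-0.017 -0.015] w 0.0518 F [ 0.6 -0.  -0.3]
  d(tool mm) [ -0.2 -14.2  83.4] spin 0.021 rows 2 per row [-0.1 -7.1 41.7] spin 0.011
[ 3.5300e-01 -1.8900e-01 -7.5500e-01  3.5496e+01  2.7529e+01  1.3000e+01
  2.1900e+02] [256.0, 116.0]
[  0.39   -0.279  -0.286  36.617  29.469  15.    231.   ] [186.0, 157.0]
[ 4.3100e-01 -1.8800e-01 -1.1000e-01  3.5335e+01  2.7662e+01  1.9000e+01
  1.7450e+02] [265.0, 182.0]
```

Call:
{"name": "play_rows", "arguments": {
  "commands": [
    {"x": 0, "y": -14, "z": 46, "spin": 0}
  ]
}}

```text
time: 40.35
position: [0.4395, -0.1873, 0.1831]
tool_rot: [0.052, 0.999, -0.012, 0.001]
ft_force: [1.4, -1.3, 0.3]
grip_width: 0.0524
```

```bash
python3 go.py .431 -.188 .09 3.03
```

```text
t40.50 pos [ 0.4334 -0.1843  0.1773] phi 3.035 q6 -2.07 tilt [-0.018 -0.013] w 0.0525 F [-0.5  0.1  0.7]
  d(tool mm) [ 0.6 -2.6 87.4] spin 0.005 rows 2 per row [ 0.3 -1.3 43.7] spin 0.002
```

Call:
{"name": "play_rows", "arguments": {
  "commands": [
    {"x": -2, "y": 0, "z": 48, "spin": 0}
  ]
}}

```text
time: 40.6
position: [0.4407, -0.1873, 0.1345]
tool_rot: [0.052, 0.999, -0.011, -0.001]
ft_force: [1.5, -1.2, -0.1]
grip_width: 0.0522
```

```bash
python3 go.py .431 -.188 .09 3.03
```

```text
t40.75 pos [ 0.434  -0.1832  0.1288] phi 3.037 q6 -2.07 tilt [-0.022 -0.01 ] w 0.0525 F [-0.3  0.1  0.6]
  d(tool mm) [ 1.7 -4.7 38.9] spin 0.007 rows 1 per row [ 1.7 -4.7 38.9] spin 0.007
```

Call:
{"name": "play_rows", "arguments": {
  "commands": [
    {"x": -2, "y": 0, "z": 45, "spin": 0}
  ]
}}

```text
time: 40.85
position: [0.4406, -0.1864, 0.0894]
tool_rot: [0.051, 0.999, -0.01, -0.004]
ft_force: [0.3, -1.6, -0.3]
grip_width: 0.0522
```

```bash
python3 go.py .431 -.188 .045 3.03
```

```text
t41.00 pos [ 0.4348 -0.1829  0.0844] phi 3.038 q6 -2.06 tilt [-0.024 -0.008] w 0.0522 F [-0.1  0.7  0.1]
  d(tool mm) [ 2.4 -5.1 39.6] spin 0.008 rows 1 per row [ 2.4 -5.1 39.6] spin 0.008
```

Call:
{"name": "play_rows", "arguments": {
  "commands": [
    {"x": 2, "y": -4, "z": 42, "spin": 0.008}
  ]
}}

```text
time: 41.1
position: [0.4366, -0.1898, 0.0485]
tool_rot: [0.055, 0.998, -0.009, -0.005]
ft_force: [1.8, -1.2, -0.4]
grip_width: 0.0523
```

```bash
python3 go.py .431 -.188 .004 3.03
```

```text
t41.25 pos [ 0.4314 -0.1868  0.0442] phi 3.030 q6 -2.06 tilt [-0.025 -0.008] w 0.0520 F [ 0.2 -0.4  0. ]
  d(tool mm) [-0.7 -0.8 40.2] spin -0.000 rows 1 per row [-0.7 -0.8 40.2] spin -0.000
```

Call:
{"name": "play_rows", "arguments": {
  "commands": [
    {"x": 2, "y": 0, "z": 39, "spin": 0}
  ]
}}

```text
time: 41.35
position: [0.4333, -0.19, 0.0111]
tool_rot: [0.056, 0.998, -0.009, -0.006]
ft_force: [0.2, -0.8, -0.7]
grip_width: 0.0524
```

```bash
python3 -c "
from h import *
settle(7);to(.431,-.188,.004,3.03)"
```

```text
t41.70 pos [ 0.4299 -0.1878  0.0079] phi 3.030 q6 -2.05 tilt [-0.021 -0.011] w 0.0522 F [ 0.4 -0.3 -0. ]
  d(tool mm) [-1.2 -0.   3.9] spin -0.000 rows 1 per row [-1.2 -0.   3.9] spin -0.000
```

Call:
{"name": "play_rows", "arguments": {
  "commands": [
    {"x": -1, "y": 0, "z": 4, "spin": 0}
  ]
}}

```text
time: 41.8
position: [0.4318, -0.1886, 0.0059]
tool_rot: [0.056, 0.998, -0.007, -0.008]
ft_force: [0.7, -0.4, 0.4]
grip_width: 0.052
```

```bash
python3 -c "
from h import *
settle(4);to(.431,-.188,.004,3.03)"
```

```text
t42.00 pos [ 0.4311 -0.1881  0.0044] phi 3.030 q6 -2.05 tilt [-0.02  -0.011] w 0.0528 F [ 0.7 -0.3 -1.3]
  d(tool mm) [0.1 0.1 0.4] spin 0.000 rows 1 per row [0.1 0.1 0.4] spin 0.000
```

Call:
{"name": "play_rows", "arguments": {
  "commands": [
    {"x": 0, "y": 0, "z": 0, "spin": 0},
    {"x": 0, "y": 0, "z": 0, "spin": 0},
    {"x": 0, "y": 0, "z": 0, "spin": 0},
    {"x": 0, "y": 0, "z": 0, "spin": 0},
    {"x": 0, "y": 0, "z": 0, "spin": 0}
  ],
  "grip": 0
}}

```text
time: 42.5
position: [0.4307, -0.1879, 0.0043]
tool_rot: [0.056, 0.998, -0.006, -0.01]
ft_force: [-0.2, -0.1, 1.9]
grip_width: 0.0276
```

Call:
{"name": "play_rows", "arguments": {
  "commands": [
    {"x": 0, "y": 0, "z": -20, "spin": 0},
    {"x": 0, "y": 0, "z": -45, "spin": -0.05},
    {"x": 0, "y": 0, "z": -48, "spin": -0.05},
    {"x": 0, "y": 0, "z": -48, "spin": -0.05},
    {"x": 0, "y": 0, "z": -48, "spin": -0.03},
    {"x": 0, "y": 0, "z": -48, "spin": 0},
    {"x": -15, "y": 20, "z": -20, "spin": 0}
  ]
}}

```text
time: 43.2
position: [0.4477, -0.164, 0.2867]
tool_rot: [-0.036, 0.999, -0.001, -0.016]
ft_force: [0.9, 0.5, -0.7]
grip_width: 0.0275
```

```bash
python3 go.py .61 .24 .285 3.216
```

```text
t43.35 pos [ 0.4471 -0.1613  0.2834] phi -3.064 q6 -2.21 tilt [-0.035  0.   ] w 0.0275 F [-0.3 -0.2 -1. ]
  d(tool mm) [-193.2  387.5   -7.3] spin 0.003 rows 9 per row [-21.5  43.1  -0.8] spin 0.000
```

Call:
{"name": "play_rows", "arguments": {
  "commands": [
    {"x": -10, "y": 20, "z": -3, "spin": 0},
    {"x": -21, "y": 42, "z": -3, "spin": 0},
    {"x": -21, "y": 42, "z": -3, "spin": 0},
    {"x": -21, "y": 42, "z": -3, "spin": 0},
    {"x": -21, "y": 42, "z": -3, "spin": 0},
    {"x": -21, "y": 42, "z": -3, "spin": 0},
    {"x": -21, "y": 42, "z": -3, "spin": 0},
    {"x": -21, "y": 42, "z": -3, "spin": 0}
  ]
}}

```text
time: 44.15
position: [0.5745, 0.1656, 0.283]
tool_rot: [-0.032, 0.999, 0.001, -0.036]
ft_force: [1.0, -0.1, -0.2]
grip_width: 0.0273
```

```bash
python3 go.py .635 .262 .28 3.216; python3 -c "
from h import *
pt,ps,pm=loadp(); print(xf(ps,[(.027,.016,0)]))
c=wcam(); save(c,'w18.png')"
```

```text
t44.30 pos [0.5746 0.1664 0.2826] phi -3.073 q6 -1.55 tilt [-0.072 -0.001] w 0.0275 F [ 0.3 -0.3 -0.3]
  d(tool mm) [-66.9  91.3  -1.8] spin -0.006 rows 2 per row [-33.4  45.6  -0.9] spin -0.003
[[0.63373601 0.26146268 0.        ]]
```

View pics/w18.png

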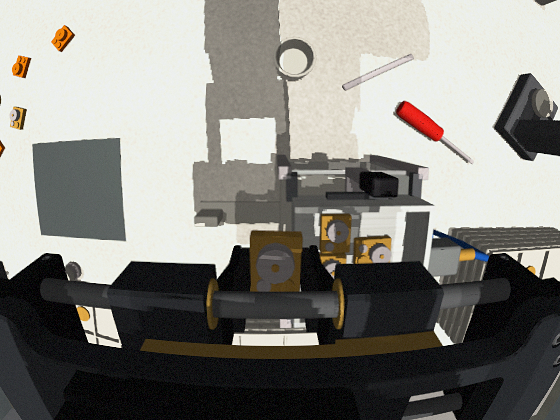

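Call:
{"name": "play_rows", "arguments": {
  "commands": [
    {"x": -28, "y": 40, "z": 2, "spin": 0}
  ]
}}

```text
time: 44.45
position: [0.5963, 0.2012, 0.278]
tool_rot: [-0.03, 0.999, -0.002, -0.04]
ft_force: [1.9, -0.3, -0.6]
grip_width: 0.0273
```

```bash
python3 go.py .634 .261 .27 3.216
```

```text
t44.60 pos [0.5987 0.2058 0.2768] phi -3.075 q6 -1.49 tilt [-0.076 -0.003] w 0.0273 F [-0.5 -0.4 -0.9]
  d(tool mm) [-39.3  52.7   4. ] spin -0.008 rows 2 per row [-19.6  26.3   2. ] spin -0.004
```

Call:
{"name": "play_rows", "arguments": {
  "commands": [
    {"x": -28, "y": 40, "z": 5, "spin": 0}
  ]
}}

```text
time: 44.7
position: [0.6211, 0.2416, 0.2697]
tool_rot: [-0.03, 0.999, -0.002, -0.041]
ft_force: [2.5, 0.7, 0.5]
grip_width: 0.0275
```

```bash
python3 go.py .634 .261 .24 3.216
```

```text
t44.85 pos [0.6231 0.2466 0.2678] phi -3.075 q6 -1.43 tilt [-0.079 -0.004] w 0.0272 F [ 0.  -1.1 -0.4]
  d(tool mm) [-14.   13.6  26.8] spin -0.008 rows 1 per row [-14.   13.6  26.8] spin -0.008
```

Call:
{"name": "play_rows", "arguments": {
  "commands": [
    {"x": -12, "y": 13, "z": 10, "spin": -0.008}
  ]
}}

```text
time: 44.95
position: [0.6331, 0.2573, 0.2585]
tool_rot: [-0.036, 0.999, -0.001, -0.039]
ft_force: [0.5, 1.1, 0.1]
grip_width: 0.0271
```

```bash
python3 go.py .634 .261 .19 3.216
```

```text
t45.10 pos [0.6324 0.2583 0.256 ] phi -3.068 q6 -1.43 tilt [-0.082 -0.006] w 0.0274 F [ 0.  -0.3 -0.9]
  d(tool mm) [-7.3  2.6 65.7] spin -0.001 rows 2 per row [-3.6  1.3 32.8] spin -0.000
```

Call:
{"name": "play_rows", "arguments": {
  "commands": [
    {"x": 0, "y": 0, "z": 30, "spin": 0}
  ]
}}

```text
time: 45.2
position: [0.6328, 0.257, 0.2312]
tool_rot: [-0.036, 0.999, -0.001, -0.036]
ft_force: [0.6, 0.4, -0.3]
grip_width: 0.0273
```

```bash
python3 go.py .634 .261 .19 3.216; python3 -c "
from h import *
c=wcam(); save(c,'w19.png')"
```

```text
t45.35 pos [0.6278 0.2561 0.2251] phi -3.070 q6 -1.43 tilt [-0.088 -0.007] w 0.0275 F [ 0.2 -0.5 -0.5]
  d(tool mm) [-9.6  4.4 34.3] spin -0.002 rows 1 per row [-9.6  4.4 34.3] spin -0.002
```

View pics/w19.png

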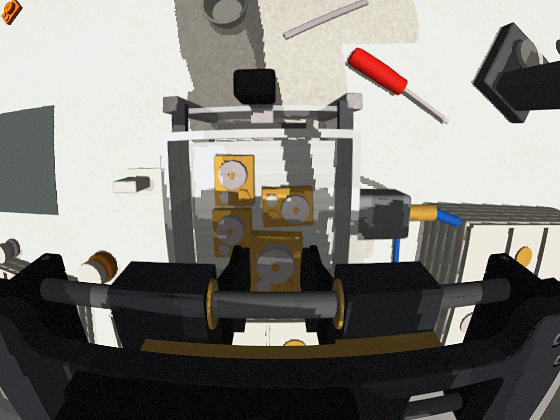

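Call:
{"name": "play_rows", "arguments": {
  "commands": [
    {"x": -9, "y": 3, "z": 28, "spin": 0}
  ]
}}

```text
time: 45.5
position: [0.6389, 0.2603, 0.2041]
tool_rot: [-0.036, 0.999, -0.001, -0.036]
ft_force: [1.0, 0.3, -0.3]
grip_width: 0.0273
```

```bash
python3 -c "
from h import *
settle(6);to(.634,.26,.19,3.216)"
```

```text
t45.80 pos [0.6363 0.2602 0.1997] phi -3.069 q6 -1.43 tilt [-0.082 -0.006] w 0.0273 F [-0.9  0.2 -1.6]
  d(tool mm) [ 1.5 -0.   9.9] spin -0.002 rows 1 per row [ 1.5 -0.   9.9] spin -0.002
```

Call:
{"name": "play_rows", "arguments": {
  "commands": [
    {"x": 0, "y": 0, "z": 0, "spin": 0},
    {"x": 0, "y": 0, "z": 0, "spin": 0},
    {"x": 0, "y": 0, "z": 0, "spin": 0}
  ],
  "grip": 0.42
}}

```text
time: 46.1
position: [0.6376, 0.2606, 0.2037]
tool_rot: [-0.036, 0.999, -0.001, -0.038]
ft_force: [0.1, 0.0, 0.9]
grip_width: 0.0356
```

Call:
{"name": "play_rows", "arguments": {
  "commands": [
    {"x": 0, "y": 0, "z": -40, "spin": 0},
    {"x": 0, "y": 0, "z": -45, "spin": 0},
    {"x": 8, "y": -30, "z": -10, "spin": 0},
    {"x": 14, "y": -46, "z": 0, "spin": 0},
    {"x": 14, "y": -46, "z": 0, "spin": 0},
    {"x": 14, "y": -46, "z": 0, "spin": 0},
    {"x": 14, "y": -46, "z": 0, "spin": 0},
    {"x": 14, "y": -46, "z": 0, "spin": 0}
  ],
  "grip": 0.6
}}

```text
time: 46.9
position: [0.5876, -0.0051, 0.3114]
tool_rot: [-0.043, 0.999, -0.001, -0.033]
ft_force: [1.3, -0.1, 0.1]
grip_width: 0.0526
```

```bash
python3 go.py .479 -.279 .25 2.9;  python3 -c "
from h import *
c=wcam(); save(c,'w20.png')
for d in detect(c): print(np.round(d[:7],3),d[7])"
```

```text
t47.05 pos [ 0.5879 -0.0064  0.3114] phi -3.061 q6 -1.84 tilt [-0.066 -0.004] w 0.0522 F [1.  0.3 0.3]
  d(tool mm) [ 126.1 -263.    69.7] spin 0.322 rows 6 per row [ 21.  -43.8  11.6] spin 0.054
[ 3.5300e-01 -1.8800e-01 -7.7000e-01  3.5583e+01  3.1707e+01  1.6000e+01
  2.3300e+02] [168.0, 21.0]
[  0.39   -0.279  -0.321  36.452  33.124  16.    240.   ] [113.0, 47.0]
[  0.48   -0.278  -0.239  35.421  31.599  19.    178.   ] [109.0, 103.0]
[  0.528  -0.342   0.786  37.926  31.889  15.    243.   ] [74.0, 132.0]
[  0.577  -0.427  -1.231  39.309  35.858  14.    244.   ] [38.0, 160.0]
```

View pics/w20.png

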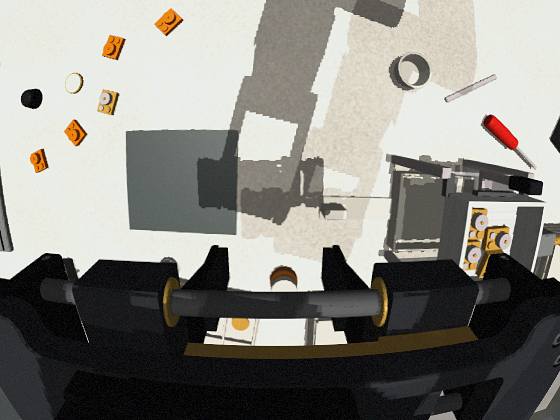

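Call:
{"name": "play_rows", "arguments": {
  "commands": [
    {"x": 20, "y": -43, "z": 0, "spin": 0.05},
    {"x": 20, "y": -43, "z": 5, "spin": 0.05},
    {"x": 20, "y": -43, "z": 10, "spin": 0.05},
    {"x": 20, "y": -43, "z": 12, "spin": 0.05},
    {"x": 20, "y": -43, "z": 12, "spin": 0.05},
    {"x": 10, "y": -35, "z": 25, "spin": 0.05}
  ]
}}

```text
time: 47.7
position: [0.4734, -0.2457, 0.2581]
tool_rot: [0.102, 0.994, -0.006, -0.025]
ft_force: [0.7, -1.3, 0.3]
grip_width: 0.0522
```

```bash
python3 go.py .479 -.279 .2 2.9;  python3 -c "
from h import *
c=wcam(); save(c,'w21.png')
for d in detect(c): print(np.round(d[:7],3),d[7])"
```

```text
t47.85 pos [ 0.4719 -0.2444  0.2553] phi 2.936 q6 -2.02 tilt [-0.057 -0.001] w 0.0523 F [-1.5  0.8 -0.1]
  d(tool mm) [-17.  -31.7  54.9] spin 0.036 rows 2 per row [ -8.5 -15.9  27.4] spin 0.018
[ 3.5300e-01 -1.8900e-01 -7.6000e-01  3.6759e+01  2.7678e+01  1.3000e+01
  2.2000e+02] [302.0, 86.0]
[  0.39   -0.279  -0.3    35.463  28.502  16.    216.   ] [238.0, 128.0]
[  0.441  -0.346   0.536  34.041  21.928  19.    151.   ] [200.0, 176.0]
[  0.479  -0.281  -0.214  36.152  26.437  19.    174.   ] [253.0, 196.0]
```

Call:
{"name": "play_rows", "arguments": {
  "commands": [
    {"x": -8, "y": -16, "z": 30, "spin": 0.01},
    {"x": -8, "y": -14, "z": 40, "spin": 0.01},
    {"x": 0, "y": 0, "z": 45, "spin": 0}
  ]
}}

```text
time: 48.2
position: [0.4887, -0.2771, 0.148]
tool_rot: [0.106, 0.994, -0.01, -0.016]
ft_force: [0.6, 0.2, -0.3]
grip_width: 0.0522
```

```bash
python3 go.py .479 -.28 .08 2.917
```

```text
t48.35 pos [ 0.4841 -0.2729  0.1453] phi 2.928 q6 -2.03 tilt [-0.045 -0.007] w 0.0522 F [-0.  -0.8  0.6]
  d(tool mm) [ 0.7 -7.  65.5] spin 0.011 rows 2 per row [ 0.3 -3.5 32.8] spin 0.006
```

Call:
{"name": "play_rows", "arguments": {
  "commands": [
    {"x": 0, "y": -4, "z": 35, "spin": 0.006},
    {"x": 0, "y": -4, "z": 45, "spin": 0.006}
  ]
}}

```text
time: 48.55
position: [0.4885, -0.2842, 0.0743]
tool_rot: [0.109, 0.994, -0.012, -0.012]
ft_force: [0.4, -0.6, -0.2]
grip_width: 0.0519
```

```bash
python3 go.py .479 -.28 .045 2.917
```

```text
t48.70 pos [ 0.4851 -0.2823  0.0714] phi 2.921 q6 -2.02 tilt [-0.036 -0.014] w 0.0522 F [ 1.  -0.1  0.7]
  d(tool mm) [ 5.7  1.5 26.5] spin 0.004 rows 1 per row [ 5.7  1.5 26.5] spin 0.004
```

Call:
{"name": "play_rows", "arguments": {
  "commands": [
    {"x": 5, "y": 1, "z": 28, "spin": 0}
  ]
}}

```text
time: 48.8
position: [0.4846, -0.2836, 0.049]
tool_rot: [0.109, 0.994, -0.013, -0.011]
ft_force: [0.7, -1.8, 0.2]
grip_width: 0.0523
```

```bash
python3 go.py .479 -.28 .004 2.917;  python3 -c "
from h import *
c=wcam(); save(c,'w22.png')"
```

```text
t48.95 pos [ 0.4802 -0.2804  0.0456] phi 2.922 q6 -2.02 tilt [-0.035 -0.015] w 0.0524 F [ 0.3 -0.5  0. ]
  d(tool mm) [ 0.   1.1 41.6] spin 0.005 rows 1 per row [ 0.   1.1 41.6] spin 0.005
```

View pics/w22.png

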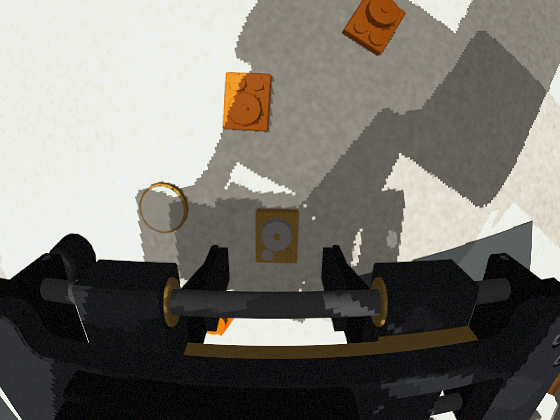

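Call:
{"name": "play_rows", "arguments": {
  "commands": [
    {"x": 0, "y": 1, "z": 41, "spin": 0}
  ]
}}

```text
time: 49.1
position: [0.4852, -0.2848, 0.0113]
tool_rot: [0.109, 0.994, -0.015, -0.009]
ft_force: [0.3, -1.3, -0.7]
grip_width: 0.0524
```

```bash
python3 -c "
from h import *
settle(7);to(.479,-.28,.004,2.917)"
```

```text
t49.45 pos [ 0.4809 -0.2817  0.0072] phi 2.922 q6 -2.02 tilt [-0.031 -0.019] w 0.0524 F [-0.6 -0.2 -0.7]
  d(tool mm) [2.1 1.3 3.2] spin 0.005 rows 1 per row [2.1 1.3 3.2] spin 0.005
```

Call:
{"name": "play_rows", "arguments": {
  "commands": [
    {"x": 1, "y": 0, "z": 4, "spin": 0}
  ]
}}

```text
time: 49.55
position: [0.4809, -0.2824, 0.005]
tool_rot: [0.109, 0.994, -0.012, -0.013]
ft_force: [-0.8, 0.2, 0.9]
grip_width: 0.0519
```

```bash
python3 -c "
from h import *
settle(4);to(.479,-.28,.004,2.917)"
```

```text
t49.75 pos [ 0.4799 -0.2817  0.0036] phi 2.922 q6 -2.02 tilt [-0.03  -0.019] w 0.0523 F [ 0.2 -0.7  0.6]
  d(tool mm) [ 1.2  1.4 -0.4] spin 0.005 rows 1 per row [ 1.2  1.4 -0.4] spin 0.005
```

Call:
{"name": "play_rows", "arguments": {
  "commands": [
    {"x": 0, "y": 0, "z": 0, "spin": 0},
    {"x": 0, "y": 0, "z": 0, "spin": 0},
    {"x": 0, "y": 0, "z": 0, "spin": 0},
    {"x": 0, "y": 0, "z": 0, "spin": 0},
    {"x": 0, "y": 0, "z": 0, "spin": 0}
  ],
  "grip": 0
}}

```text
time: 50.25
position: [0.4798, -0.2816, 0.0037]
tool_rot: [0.11, 0.994, -0.011, -0.014]
ft_force: [-0.3, 0.2, 0.7]
grip_width: 0.0271
```

Call:
{"name": "play_rows", "arguments": {
  "commands": [
    {"x": 0, "y": 0, "z": -20, "spin": 0},
    {"x": 0, "y": 0, "z": -45, "spin": -0.06},
    {"x": 0, "y": 0, "z": -48, "spin": -0.06},
    {"x": 0, "y": 0, "z": -48, "spin": -0.06},
    {"x": 0, "y": 0, "z": -48, "spin": -0.06},
    {"x": 0, "y": 0, "z": -48, "spin": -0.06},
    {"x": 0, "y": 20, "z": -20, "spin": 0},
    {"x": 0, "y": 40, "z": 0, "spin": 0}
  ]
}}

```text
time: 51.05
position: [0.4837, -0.2196, 0.2885]
tool_rot: [-0.044, 0.999, -0.008, -0.017]
ft_force: [0.5, 1.8, -1.5]
grip_width: 0.0276
```

```bash
python3 -c "
from h import *
pt,ps,pm=loadp(); print(xf(ps,[(-.029,.017,0)])); settle(3); to(.577,.2583,.285,3.216)"
```

```text
[[0.57781659 0.25829736 0.        ]]
t51.20 pos [ 0.4808 -0.2149  0.2853] phi -3.049 q6 -2.27 tilt [-0.04  -0.011] w 0.0270 F [-0.1 -0.1 -0.9]
  d(tool mm) [-139.6  462.1   -8.6] spin 0.019 rows 10 per row [-14.   46.2  -0.9] spin 0.002
```

Call:
{"name": "play_rows", "arguments": {
  "commands": [
    {"x": -8, "y": 25, "z": -3, "spin": 0.002},
    {"x": -14, "y": 46, "z": -4, "spin": 0.002},
    {"x": -14, "y": 46, "z": -4, "spin": 0.002},
    {"x": -14, "y": 46, "z": -4, "spin": 0.002},
    {"x": -14, "y": 46, "z": -4, "spin": 0.002},
    {"x": -14, "y": 46, "z": -4, "spin": 0.002},
    {"x": -14, "y": 46, "z": -4, "spin": 0.002},
    {"x": -14, "y": 46, "z": -4, "spin": 0.002}
  ]
}}

```text
time: 52.0
position: [0.563, 0.1401, 0.3022]
tool_rot: [-0.03, 0.999, -0.007, -0.024]
ft_force: [1.3, -0.8, -1.4]
grip_width: 0.0274
```

```bash
python3 -c "
from h import *
settle(3); to(.577,.2583,.285,3.216)"
```

```text
t52.15 pos [0.563  0.1412 0.3019] phi -3.076 q6 -1.57 tilt [-0.048 -0.015] w 0.0275 F [ 0.1 -1.  -1.4]
  d(tool mm) [-22.5 116.1  14.4] spin -0.008 rows 3 per row [-7.5 38.7  4.8] spin -0.003
```

Call:
{"name": "play_rows", "arguments": {
  "commands": [
    {"x": -8, "y": 40, "z": 5, "spin": -0.003},
    {"x": -8, "y": 40, "z": 5, "spin": -0.003},
    {"x": -7, "y": 32, "z": 5, "spin": 0}
  ]
}}

```text
time: 52.45
position: [0.5798, 0.2484, 0.282]
tool_rot: [-0.031, 0.999, -0.01, -0.025]
ft_force: [0.4, -0.3, -1.2]
grip_width: 0.0278
```

```bash
python3 -c "
from h import *
settle(3); to(.577,.2583,.235,3.216); c=wcam(); save(c,'w23.png')"
```

```text
t52.60 pos [0.5791 0.2486 0.2813] phi -3.077 q6 -1.40 tilt [-0.052 -0.022] w 0.0270 F [-0.3  0.2 -0.9]
  d(tool mm) [-1.  10.7 46.1] spin -0.009 rows 1 per row [-1.  10.7 46.1] spin -0.009
```

View pics/w23.png

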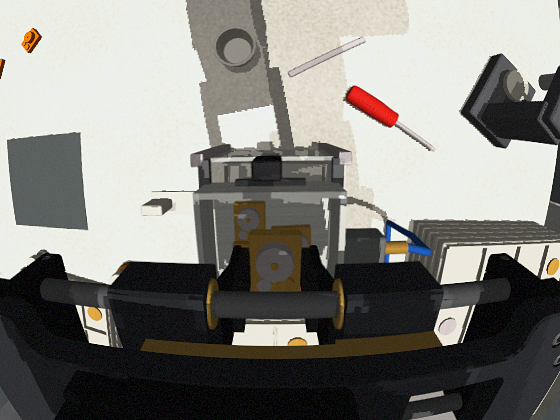

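Call:
{"name": "play_rows", "arguments": {
  "commands": [
    {"x": -1, "y": 10, "z": 45, "spin": -0.009}
  ]
}}

```text
time: 52.75
position: [0.583, 0.2551, 0.2427]
tool_rot: [-0.035, 0.999, -0.009, -0.018]
ft_force: [1.2, -0.1, -0.3]
grip_width: 0.0273
```

```bash
python3 -c "
from h import *
settle(3); to(.577,.2583,.19,3.216); c=wcam(); save(c,'w24.png')"
```

```text
t52.90 pos [0.575  0.2542 0.234 ] phi -3.071 q6 -1.40 tilt [-0.059 -0.025] w 0.0275 F [ 0.1  0.2 -0.1]
  d(tool mm) [-5.   4.9 43.7] spin -0.003 rows 1 per row [-5.   4.9 43.7] spin -0.003
```

View pics/w24.png

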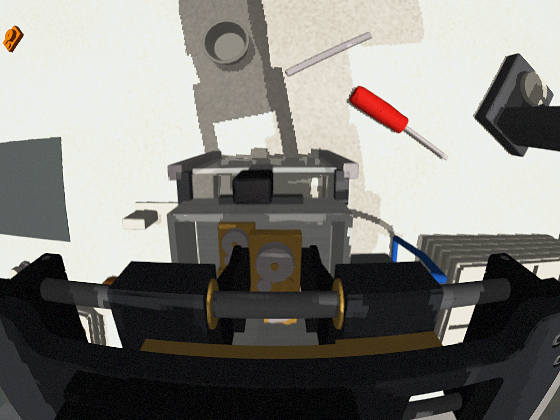

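Call:
{"name": "play_rows", "arguments": {
  "commands": [
    {"x": -7, "y": 3, "z": 38, "spin": 0}
  ]
}}

```text
time: 53.05
position: [0.5869, 0.2572, 0.2049]
tool_rot: [-0.035, 0.999, -0.009, -0.02]
ft_force: [0.7, -1.1, -0.4]
grip_width: 0.0275
```

```bash
python3 -c "
from h import *
settle(6);to(.578,.258,.19,3.216)"
```

```text
t53.35 pos [0.5828 0.2571 0.2002] phi -3.071 q6 -1.39 tilt [-0.051 -0.022] w 0.0272 F [-0.1 -0.4 -0.1]
  d(tool mm) [ 4.2  1.4 10.4] spin -0.004 rows 1 per row [ 4.2  1.4 10.4] spin -0.004
```

Call:
{"name": "play_rows", "arguments": {
  "commands": [
    {"x": 0, "y": 0, "z": 0, "spin": 0},
    {"x": 0, "y": 0, "z": 0, "spin": 0},
    {"x": 0, "y": 0, "z": 0, "spin": 0}
  ],
  "grip": 0.42
}}

```text
time: 53.65
position: [0.5851, 0.2575, 0.2056]
tool_rot: [-0.035, 0.999, -0.01, -0.021]
ft_force: [-0.7, -0.2, -0.6]
grip_width: 0.0356
```

Call:
{"name": "play_rows", "arguments": {
  "commands": [
    {"x": 0, "y": 0, "z": -40, "spin": 0},
    {"x": 0, "y": 0, "z": -45, "spin": 0},
    {"x": 0, "y": 0, "z": -20, "spin": 0}
  ]
}}

```text
time: 53.95
position: [0.5875, 0.2593, 0.311]
tool_rot: [-0.036, 0.999, -0.01, -0.026]
ft_force: [0.5, -1.2, 0.5]
grip_width: 0.0363
```

```bash
python3 -c "
from h import *
settle(4);to(.54,.23,.26,3.216); c=wcam(); save(c,'w25.png')
S=cams.camera('side'); im=S['img'][100:280,160:400]; cv2.imwrite('pics/s25.png',cv2.cvtColor(cv2.resize(im,None,fx=3,fy=3,interpolation=cv2.INTER_CUBIC),cv2.COLOR_RGB2BGR))"
```

```text
t54.15 pos [0.5856 0.2588 0.3065] phi -3.071 q6 -1.39 tilt [-0.056 -0.024] w 0.0367 F [-0.3 -0.2 -0.9]
  d(tool mm) [ 44.8 -24.5  49.7] spin -0.004 rows 2 per row [ 22.4 -12.3  24.9] spin -0.002
```

View pics/w25.png

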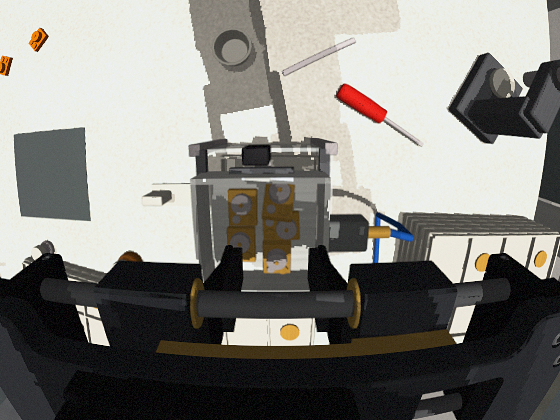

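View pics/s25.png

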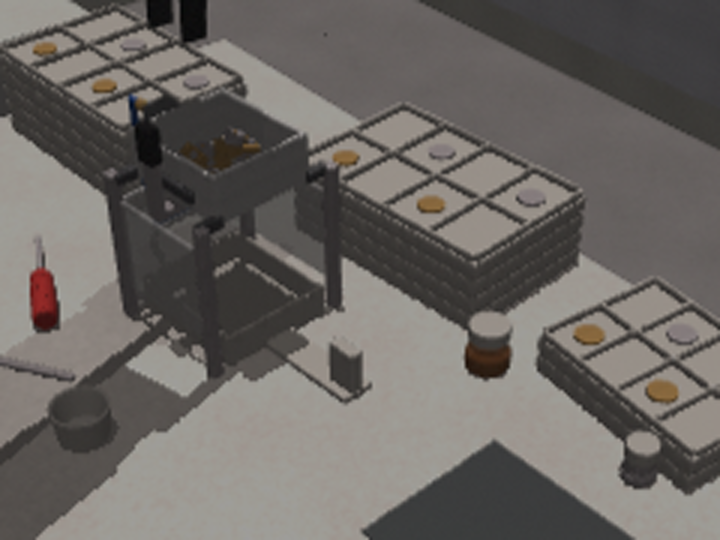

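```bash
python3 - <<'E'
from h import *
S=cams.camera('side'); a=cv2.cvtColor(S["img"],cv2.COLOR_RGB2BGR)
pt,ps,pm=loadp()
home=xf(ps,[(0,-.0005,0)])[0]; th=[home[0],home[1],ps[2]]
im=cv2.resize(a,None,fx=4,fy=4,interpolation=cv2.INTER_CUBIC); im=np.clip(im*1.4,0,255).astype(np.uint8)
draw(im,S,th,TRAY,(0,255,0),4); draw(im,S,ps,STN,(0,0,255),4)
cv2.imwrite("pics/s26.png",im[480:1080,680:1480])
for z in (.205,.241): 
    for x in (-.055,-.062,-.07,-.08): print(x,z,proj(S,xf(ps,[(x,0,z)])[0]).round(1))
E
```

```text
-0.055 0.205 [216. 151.]
-0.062 0.205 [213.9 152. ]
-0.07 0.205 [211.5 153.1]
-0.08 0.205 [208.4 154.5]
-0.055 0.241 [214.7 139. ]
-0.062 0.241 [212.5 140. ]
-0.07 0.241 [210.  141.1]
-0.08 0.241 [206.9 142.5]
```

View pics/s26.png

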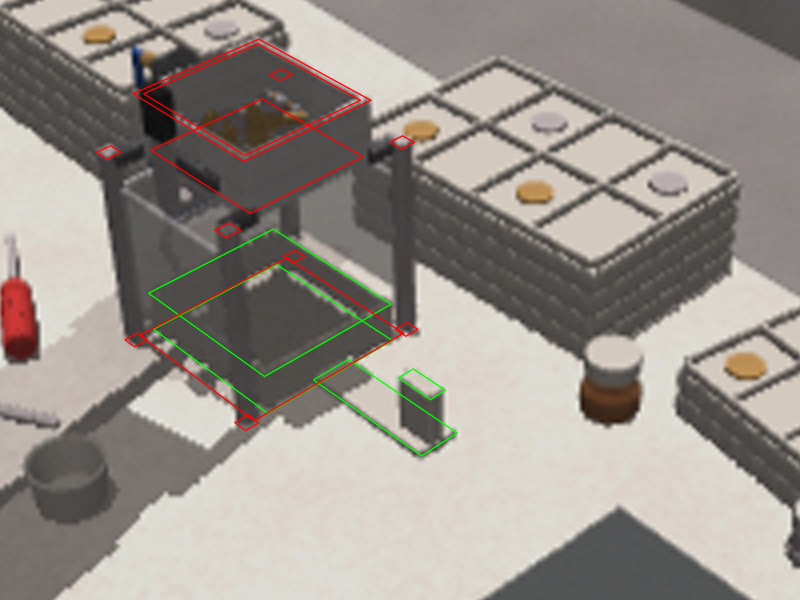

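```bash
python3 - <<'E'
from h import *
c=wcam(); im=cv2.cvtColor(cv2.resize(c["img"][130:210,200:320],None,fx=6,fy=6,interpolation=cv2.INTER_CUBIC),cv2.COLOR_RGB2BGR)
cv2.imwrite("pics/w27.png",im)
T=cams.camera("top")
E
```

```text
(no output)
```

View pics/w27.png

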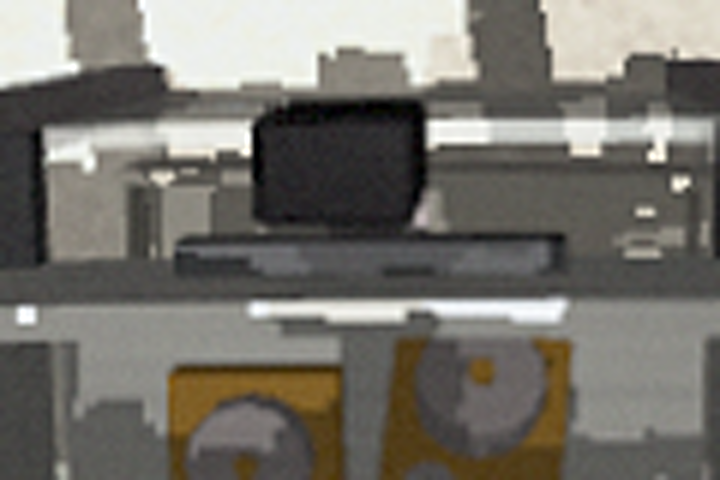

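```bash
python3 - <<'E'
from h import *
pt,ps,pm=loadp(); c=wcam()
def instn(p):
    d=np.array(p[:2])-ps[:2];a,s=np.cos(ps[2]),np.sin(ps[2]);return np.round((a*d[0]+s*d[1],-s*d[0]+a*d[1]),4)
for u,v in [(253,115),(425,112),(420,222),(258,220),(339,168)]:
    w=wray(c,(u+.5)/6-.5+200,(v+.5)/6-.5+130,.241); print(w.round(4),instn(w))
S=cams.camera("side")
im=S["img"][120:170,190:240]; cv2.imwrite('pics/s27.png',cv2.cvtColor(cv2.resize(im,None,fx=10,fy=10,interpolation=cv2.INTER_CUBIC),cv2.COLOR_RGB2BGR))
E
```

```text
[0.5283 0.2284 0.241 ] [-0.0806 -0.0092]
[0.5266 0.2488 0.241 ] [-0.0808  0.0113]
[0.5397 0.2491 0.241 ] [-0.0677  0.0106]
[0.5408 0.2297 0.241 ] [-0.068  -0.0088]
[0.5339 0.239  0.241 ] [-0.0742  0.001 ]
```

View pics/s27.png

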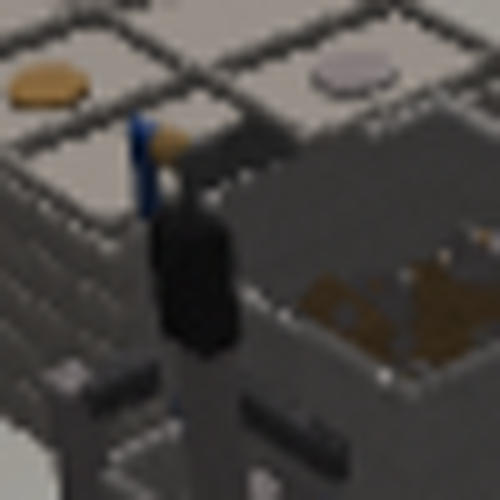

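Call:
{"name": "play_rows", "arguments": {
  "commands": [
    {"x": 42, "y": -17, "z": 0, "spin": -0.004}
  ],
  "grip": 0.5
}}

```text
time: 54.6
position: [0.5484, 0.2396, 0.3058]
tool_rot: [-0.038, 0.999, -0.011, -0.029]
ft_force: [-0.8, -1.5, 0.4]
grip_width: 0.0393
```

```bash
python3 go.py .534 .239 .255 3.216
```

```text
t54.75 pos [0.5414 0.2378 0.3068] phi -3.067 q6 -1.41 tilt [-0.064 -0.026] w 0.0426 F [ 0.1  0.3 -0.3]
  d(tool mm) [ 3.8  2.9 52.1] spin -0.000 rows 2 per row [ 1.9  1.4 26. ] spin -0.000
```

Call:
{"name": "play_rows", "arguments": {
  "commands": [
    {"x": 9, "y": -5, "z": 40, "spin": 0}
  ]
}}

```text
time: 54.85
position: [0.536, 0.2326, 0.2725]
tool_rot: [-0.037, 0.999, -0.01, -0.024]
ft_force: [1.5, 0.9, 0.4]
grip_width: 0.0433
```

```bash
python3 go.py .534 .239 .215 3.216; python3 -c "
from h import *
c=wcam(); save(c,'w28.png')"
```

```text
t55.00 pos [0.5284 0.2307 0.2656] phi -3.068 q6 -1.42 tilt [-0.071 -0.027] w 0.0435 F [0.3 0.1 0.2]
  d(tool mm) [-9.8  9.  49.8] spin -0.001 rows 2 per row [-4.9  4.5 24.9] spin -0.000
```

View pics/w28.png

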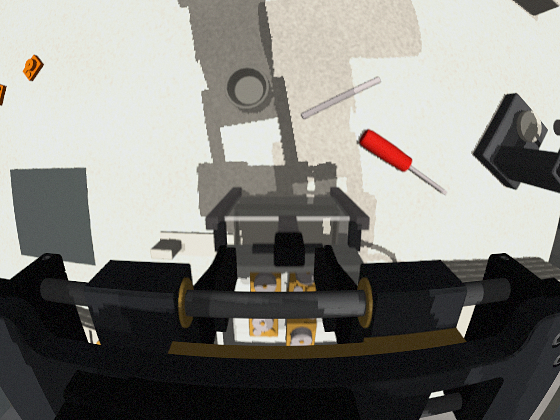

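Call:
{"name": "play_rows", "arguments": {
  "commands": [
    {"x": -8, "y": 9, "z": 10, "spin": 0}
  ]
}}

```text
time: 55.15
position: [0.5409, 0.2413, 0.2599]
tool_rot: [-0.037, 0.999, -0.011, -0.029]
ft_force: [0.0, 0.3, -0.3]
grip_width: 0.0433
```

```bash
python3 go.py .534 .239 .216 3.216; python3 -c "
from h import *
c=wcam(); save(c,'w29.png'); print(wproj(c,[.534,.239,.241]))"
```

```text
t55.30 pos [0.5395 0.2417 0.2573] phi -3.067 q6 -1.41 tilt [-0.062 -0.025] w 0.0436 F [-0.5  0.6  0.5]
  d(tool mm) [ 3.  -1.5 41.6] spin 0.000 rows 1 per row [ 3.  -1.5 41.6] spin 0.000
[273.35598448 242.65070165]
```

View pics/w29.png

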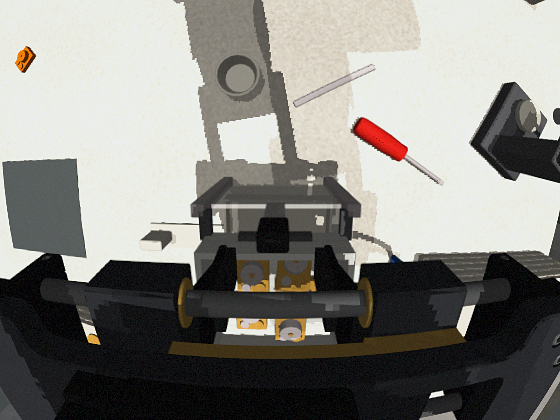

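Call:
{"name": "play_rows", "arguments": {
  "commands": [
    {"x": 3, "y": -1, "z": 41, "spin": 0}
  ]
}}

```text
time: 55.45
position: [0.5394, 0.2408, 0.2219]
tool_rot: [-0.038, 0.999, -0.01, -0.024]
ft_force: [1.3, 0.4, -0.3]
grip_width: 0.0437
```

```bash
python3 -c "
from h import *
settle(7);to(.534,.239,.216,3.216)"
```

```text
t55.80 pos [0.5348 0.2394 0.2184] phi -3.067 q6 -1.41 tilt [-0.06  -0.025] w 0.0435 F [0.7 0.1 0.7]
  d(tool mm) [ 0.7 -0.3  2.4] spin 0.000 rows 1 per row [ 0.7 -0.3  2.4] spin 0.000
```

Call:
{"name": "play_rows", "arguments": {
  "commands": [
    {"x": 0, "y": 0, "z": 0, "spin": 0},
    {"x": 0, "y": 0, "z": 0, "spin": 0},
    {"x": 0, "y": 0, "z": 0, "spin": 0},
    {"x": 0, "y": 0, "z": 0, "spin": 0}
  ],
  "grip": 0,
  "newtons": 25
}}

```text
time: 56.2
position: [0.5371, 0.2395, 0.2221]
tool_rot: [-0.038, 0.999, -0.011, -0.027]
ft_force: [0.3, -1.9, -3.4]
grip_width: 0.0194
```

```bash
python3 -c "
from h import *
settle(3);to(.534,.239,.216,3.216)"
```

```text
t56.35 pos [0.5371 0.2395 0.2221] phi -3.067 q6 -1.41 tilt [-0.053 -0.024] w 0.0197 F [-0.1 -2.5  2.3]
  d(tool mm) [ 2.8 -0.2  6.2] spin 0.000 rows 1 per row [ 2.8 -0.2  6.2] spin 0.000
```

Call:
{"name": "play_rows", "arguments": {
  "commands": [
    {"x": 6, "y": 0, "z": 0, "spin": 0},
    {"x": 7, "y": 0, "z": 0, "spin": 0},
    {"x": 7, "y": 0, "z": 0, "spin": 0},
    {"x": 7, "y": 0, "z": 0, "spin": 0}
  ]
}}

```text
time: 56.75
position: [0.5105, 0.2374, 0.2221]
tool_rot: [-0.037, 0.999, -0.011, -0.025]
ft_force: [1.0, -1.7, -2.7]
grip_width: 0.0196
```

```bash
python3 -c "
from h import *
settle(3);to(.534,.239,.216,3.216); c=wcam(); save(c,'w30.png')
S=cams.camera('side'); im=S['img'][100:280,160:400]; cv2.imwrite('pics/s30.png',cv2.cvtColor(cv2.resize(im,None,fx=3,fy=3,interpolation=cv2.INTER_CUBIC),cv2.COLOR_RGB2BGR))"
```

```text
t56.90 pos [0.5091 0.2372 0.2221] phi -3.067 q6 -1.40 tilt [-0.053 -0.024] w 0.0197 F [-2.1 -1.7 -2.1]
  d(tool mm) [-25.2   0.    4.8] spin -0.000 rows 1 per row [-25.2   0.    4.8] spin -0.000
```

View pics/w30.png

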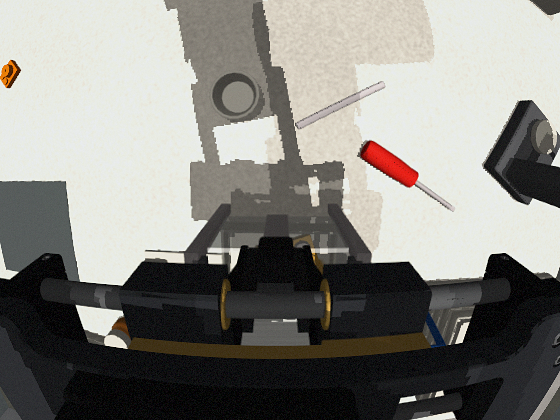

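View pics/s30.png

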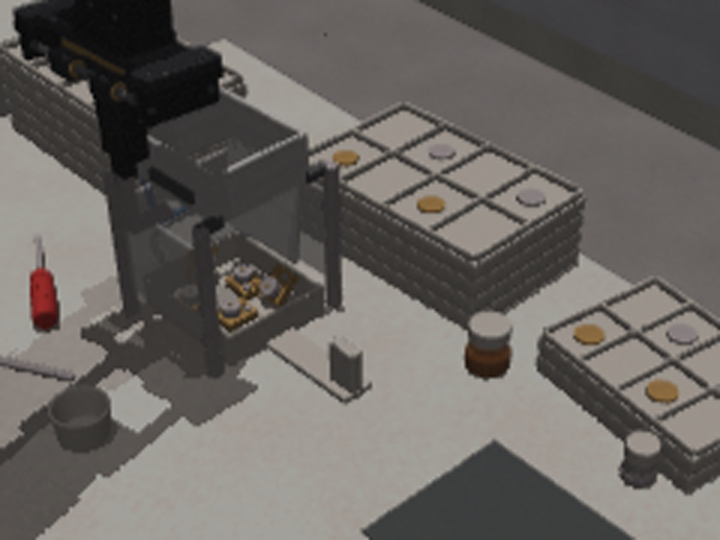

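Call:
{"name": "play_rows", "arguments": {
  "commands": [
    {"x": 0, "y": 0, "z": 0, "spin": 0},
    {"x": 0, "y": 0, "z": 0, "spin": 0},
    {"x": 0, "y": 0, "z": 0, "spin": 0}
  ],
  "grip": 0.6
}}

```text
time: 57.3
position: [0.5115, 0.2382, 0.2232]
tool_rot: [-0.037, 0.999, -0.01, -0.025]
ft_force: [-0.0, 0.1, -0.0]
grip_width: 0.0363
```

Call:
{"name": "play_rows", "arguments": {
  "commands": [
    {"x": 0, "y": 0, "z": -40, "spin": 0},
    {"x": 0, "y": 0, "z": -40, "spin": 0},
    {"x": -10, "y": -30, "z": -10, "spin": 0},
    {"x": -20, "y": -40, "z": 0, "spin": 0},
    {"x": -25, "y": -40, "z": 0, "spin": 0},
    {"x": -30, "y": -36, "z": 0, "spin": 0}
  ]
}}

```text
time: 57.9
position: [0.6137, 0.104, 0.3187]
tool_rot: [-0.043, 0.999, -0.008, -0.021]
ft_force: [0.3, 1.1, 1.1]
grip_width: 0.0519
```

```bash
python3 -c "
from h import *
settle(3);to(.6205,.079,.2,3.216); c=wcam(); save(c,'w31.png')
pt,ps,pm=loadp()
S=cams.camera('side'); im=S['img'][100:280,160:400]; cv2.imwrite('pics/s31.png',cv2.cvtColor(cv2.resize(im,None,fx=3,fy=3,interpolation=cv2.INTER_CUBIC),cv2.COLOR_RGB2BGR))"
```

```text
t58.05 pos [0.615  0.1026 0.3172] phi -3.062 q6 -1.65 tilt [-0.042 -0.019] w 0.0526 F [-1.5  1.  -0.6]
  d(tool mm) [ -8.7 -22.2 117.3] spin 0.006 rows 3 per row [-2.9 -7.4 39.1] spin 0.002
```

View pics/w31.png

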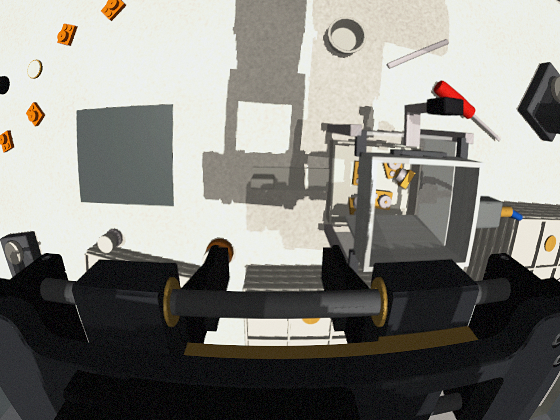

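View pics/s31.png

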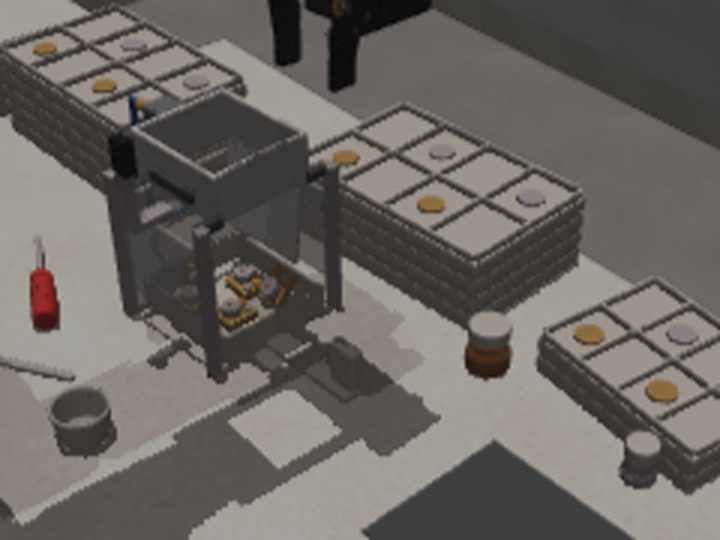

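Call:
{"name": "play_rows", "arguments": {
  "commands": [
    {"x": -8, "y": -28, "z": 20, "spin": 0.006}
  ]
}}

```text
time: 58.25
position: [0.6223, 0.0814, 0.3001]
tool_rot: [-0.041, 0.999, -0.007, -0.02]
ft_force: [0.4, 0.6, -0.4]
grip_width: 0.0519
```

```bash
python3 go.py .6205 .073 .2 3.216
```

```text
t58.40 pos [0.6207 0.078  0.2959] phi -3.064 q6 -1.69 tilt [-0.048 -0.018] w 0.0521 F [-0.2  0.   1. ]
  d(tool mm) [-4.2 -3.6 95.9] spin 0.003 rows 2 per row [-2.1 -1.8 47.9] spin 0.002
```

Call:
{"name": "play_rows", "arguments": {
  "commands": [
    {"x": 0, "y": 0, "z": 40, "spin": 0},
    {"x": 0, "y": 0, "z": 45, "spin": 0}
  ]
}}

```text
time: 58.6
position: [0.6217, 0.0796, 0.218]
tool_rot: [-0.04, 0.999, -0.008, -0.015]
ft_force: [-0.4, 0.7, -1.3]
grip_width: 0.0523
```

```bash
python3 go.py .6205 .073 .12 3.216
```

```text
t58.75 pos [0.6188 0.0795 0.2153] phi -3.061 q6 -1.69 tilt [-0.04  -0.017] w 0.0521 F [0.2 0.8 0.2]
  d(tool mm) [-5.  -5.3 95.2] spin 0.006 rows 2 per row [-2.5 -2.6 47.6] spin 0.003
```

Call:
{"name": "play_rows", "arguments": {
  "commands": [
    {"x": -3, "y": -6, "z": 45, "spin": 0.003},
    {"x": -2, "y": 0, "z": 45, "spin": 0.003}
  ]
}}

```text
time: 58.95
position: [0.6306, 0.0743, 0.136]
tool_rot: [-0.039, 0.999, -0.009, -0.008]
ft_force: [0.5, 0.0, -0.4]
grip_width: 0.0525
```

```bash
python3 go.py .6205 .075 .07 3.216; python3 -c "
from h import *
c=wcam(); save(c,'w32.png')"
```

```text
t59.10 pos [0.6279 0.0745 0.1337] phi -3.064 q6 -1.69 tilt [-0.023 -0.017] w 0.0522 F [ 0.  -0.5  0.2]
  d(tool mm) [ 5.8  2.  63.8] spin 0.003 rows 2 per row [ 2.9  1.  31.9] spin 0.002
```

View pics/w32.png

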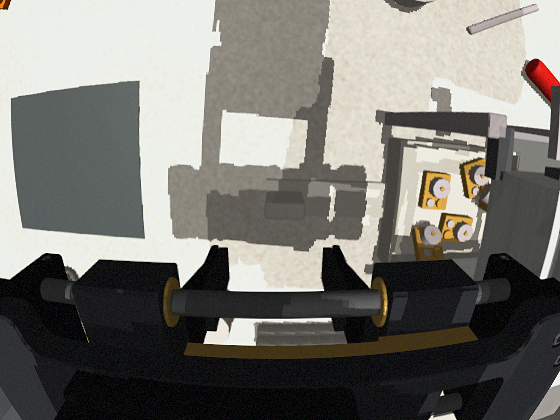

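Call:
{"name": "play_rows", "arguments": {
  "commands": [
    {"x": 4, "y": 3, "z": 46, "spin": 0.003}
  ]
}}

```text
time: 59.25
position: [0.6334, 0.0762, 0.0986]
tool_rot: [-0.037, 0.999, -0.009, 0.001]
ft_force: [1.5, 0.4, -0.4]
grip_width: 0.0521
```

```bash
python3 go.py .6205 .078 .022 3.216; python3 -c "
from h import *
c=wcam(); save(c,'w33.png')"
```

```text
t59.40 pos [0.6237 0.0766 0.0904] phi -3.067 q6 -1.68 tilt [-0.021 -0.018] w 0.0521 F [0.3 0.4 0.4]
  d(tool mm) [ 1.6  2.7 68.5] spin 0.001 rows 2 per row [ 0.8  1.4 34.2] spin 0.000
```

View pics/w33.png

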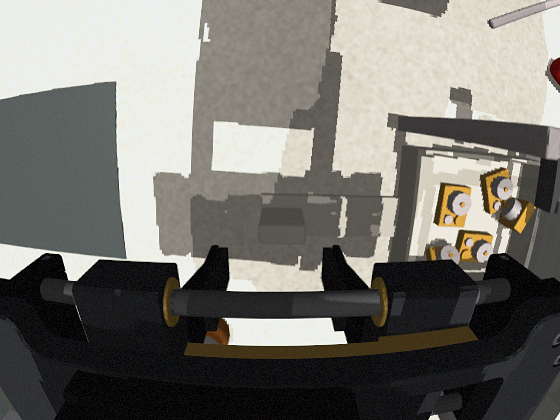

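Call:
{"name": "play_rows", "arguments": {
  "commands": [
    {"x": 1, "y": 2, "z": 36, "spin": 0}
  ]
}}

```text
time: 59.55
position: [0.6306, 0.0775, 0.063]
tool_rot: [-0.038, 0.999, -0.009, -0.001]
ft_force: [0.2, 0.0, -0.3]
grip_width: 0.0523
```

```bash
python3 go.py .6205 .079 .022 3.216
```

```text
t59.70 pos [0.6236 0.0778 0.0569] phi -3.066 q6 -1.68 tilt [-0.018 -0.018] w 0.0520 F [-0.3 -0.4  0.1]
  d(tool mm) [ 2.3  2.  34.9] spin 0.001 rows 1 per row [ 2.3  2.  34.9] spin 0.001
```

Call:
{"name": "play_rows", "arguments": {
  "commands": [
    {"x": 0, "y": 2, "z": 32, "spin": 0}
  ]
}}

```text
time: 59.8
position: [0.6286, 0.0789, 0.0309]
tool_rot: [-0.038, 0.999, -0.009, -0.003]
ft_force: [1.0, -1.1, 1.2]
grip_width: 0.052
```

```bash
python3 -c "
from h import *
settle(7);to(.6205,.079,.022,3.216); c=wcam(); save(c,'w34.png')"
```

```text
t60.15 pos [0.6243 0.0791 0.0269] phi -3.066 q6 -1.67 tilt [-0.014 -0.018] w 0.0523 F [-0.2  0.3 -0.1]
  d(tool mm) [3.7 0.3 5. ] spin 0.001 rows 1 per row [3.7 0.3 5. ] spin 0.001
```

View pics/w34.png

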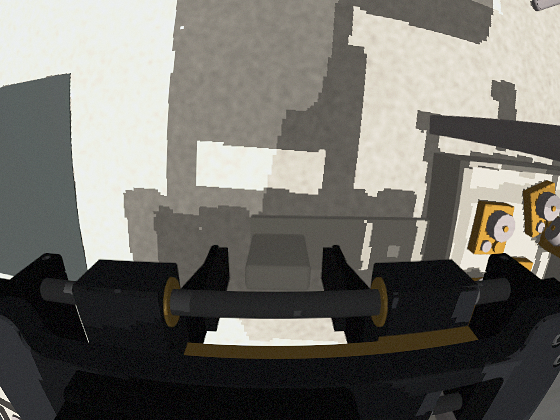

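Call:
{"name": "play_rows", "arguments": {
  "commands": [
    {"x": 3, "y": 0, "z": 4, "spin": 0}
  ]
}}

```text
time: 60.3
position: [0.6224, 0.0787, 0.0241]
tool_rot: [-0.038, 0.999, -0.009, -0.006]
ft_force: [-0.2, -0.4, -0.2]
grip_width: 0.0522
```

```bash
python3 -c "
from h import *
settle(5);to(.6205,.079,.022,3.216)"
```

```text
t60.55 pos [0.6209 0.0788 0.0227] phi -3.067 q6 -1.67 tilt [-0.015 -0.018] w 0.0522 F [ 0.9  1.  -0.3]
  d(tool mm) [0.4 0.3 0.7] spin 0.001 rows 1 per row [0.4 0.3 0.7] spin 0.001
```

Call:
{"name": "play_rows", "arguments": {
  "commands": [
    {"x": 0, "y": 0, "z": 0, "spin": 0},
    {"x": 0, "y": 0, "z": 0, "spin": 0},
    {"x": 0, "y": 0, "z": 0, "spin": 0},
    {"x": 0, "y": 0, "z": 0, "spin": 0},
    {"x": 0, "y": 0, "z": 0, "spin": 0}
  ],
  "grip": 0.25,
  "newtons": 18
}}

```text
time: 61.05
position: [0.621, 0.0792, 0.0226]
tool_rot: [-0.037, 0.999, -0.008, -0.008]
ft_force: [0.7, -0.4, -0.6]
grip_width: 0.0314
```

```bash
python3 -c "
from h import *
pt,ps,pm=loadp()
settle(2);to(.6205,.079,.022,3.216); h=xf(pm,[(0,-.165,0)])[0]; print(h); to(h[0],h[1],.0215,pm[2]+np.pi)"
```

```text
t61.15 pos [0.6209 0.0792 0.0226] phi -3.067 q6 -1.67 tilt [-0.015 -0.017] w 0.0319 F [-0.5  0.1  0.2]
  d(tool mm) [ 0.4 -0.2  0.6] spin -0.000 rows 1 per row [ 0.4 -0.2  0.6] spin -0.000
[ 0.60559188 -0.31848239  0.        ]
t61.15 pos [0.6209 0.0792 0.0226] phi -3.067 q6 -1.67 tilt [-0.015 -0.017] w 0.0319 F [-0.5  0.1  0.2]
  d(tool mm) [  44.8 -395.4    8. ] spin 0.040 rows 9 per row [  5.  -43.9   0.9] spin 0.004
```

Call:
{"name": "play_rows", "arguments": {
  "commands": [
    {"x": 0, "y": -8, "z": 0, "spin": 0},
    {"x": 0, "y": -15, "z": 0, "spin": 0},
    {"x": 0, "y": -20, "z": 0, "spin": 0},
    {"x": 0, "y": -20, "z": 0, "spin": 0},
    {"x": 0, "y": -15, "z": 0, "spin": 0}
  ]
}}

```text
time: 61.65
position: [0.6251, 0.0006, 0.0226]
tool_rot: [-0.039, 0.999, -0.007, -0.01]
ft_force: [-0.2, 3.3, -1.5]
grip_width: 0.0319
```

```bash
cat > st2.py <<'E'
from h import *
pt,ps,pm=loadp(); settle(3)
h=xf(pm,[(0,-.165,0)])[0]
to(h[0],h[1],.0225,pm[2]+np.pi)
c=cams.camera("side")
im=c["img"][140:340,160:426]; cv2.imwrite("pics/side_now.png",cv2.cvtColor(cv2.resize(im,None,fx=3,fy=3,interpolation=cv2.INTER_CUBIC),cv2.COLOR_RGB2BGR))
E
python3 st2.py
```

```text
t61.80 pos [ 6.255e-01 -3.000e-04  2.270e-02] phi -3.064 q6 -1.80 tilt [-0.018 -0.016] w 0.0318 F [-0.6 -3.3 -1.1]
  d(tool mm) [  44.5 -315.7    5.7] spin 0.044 rows 7 per row [  6.4 -45.1   0.8] spin 0.006
```

View pics/side_now.png

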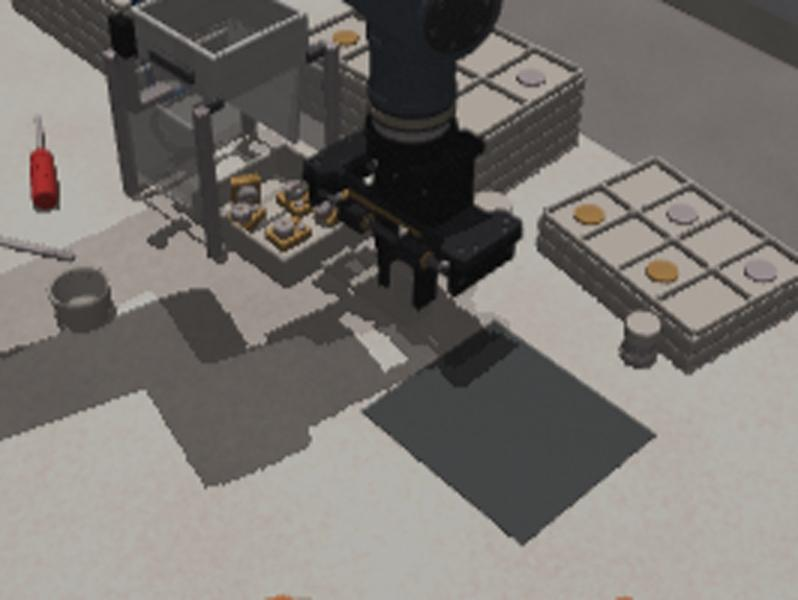

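Five movements in the tray, sliding out smoothly. Continue.

Call:
{"name": "play_rows", "arguments": {
  "commands": [
    {"x": 0, "y": -12, "z": 0, "spin": 0},
    {"x": 0, "y": -20, "z": 0, "spin": 0},
    {"x": 2, "y": -20, "z": 0, "spin": 0},
    {"x": 3, "y": -20, "z": 0, "spin": 0.005},
    {"x": 3, "y": -20, "z": 0, "spin": 0.005},
    {"x": 3, "y": -12, "z": 0, "spin": 0.005}
  ]
}}

```text
time: 62.45
position: [0.6213, -0.1002, 0.0226]
tool_rot: [-0.035, 0.999, -0.005, -0.01]
ft_force: [0.7, 2.6, -0.6]
grip_width: 0.0317
```

```bash
python3 st2.py
```

```text
t62.60 pos [ 0.6214 -0.1006  0.0228] phi -3.072 q6 -1.95 tilt [-0.02  -0.011] w 0.0317 F [-0.3 -1.5 -1.5]
  d(tool mm) [  31.  -216.3    3.1] spin 0.036 rows 5 per row [  6.2 -43.3   0.6] spin 0.007
```

Call:
{"name": "play_rows", "arguments": {
  "commands": [
    {"x": 3, "y": -12, "z": 0, "spin": 0.005},
    {"x": 4, "y": -20, "z": 0, "spin": 0.005},
    {"x": 4, "y": -20, "z": 0, "spin": 0.005},
    {"x": 4, "y": -20, "z": 0, "spin": 0.005},
    {"x": 4, "y": -20, "z": 0, "spin": 0.005},
    {"x": 3, "y": -12, "z": 0, "spin": 0.005}
  ]
}}

```text
time: 63.25
position: [0.6031, -0.2079, 0.023]
tool_rot: [-0.022, 1.0, -0.004, -0.012]
ft_force: [0.6, 2.3, -2.7]
grip_width: 0.0317
```

```bash
python3 st2.py
```

```text
t63.40 pos [ 0.6035 -0.2075  0.0232] phi -3.098 q6 -2.09 tilt [-0.023 -0.009] w 0.0317 F [-0.5 -1.8 -0.8]
  d(tool mm) [   2.7 -111.     1.7] spin 0.010 rows 3 per row [  0.9 -37.    0.6] spin 0.003
```

View pics/side_now.png

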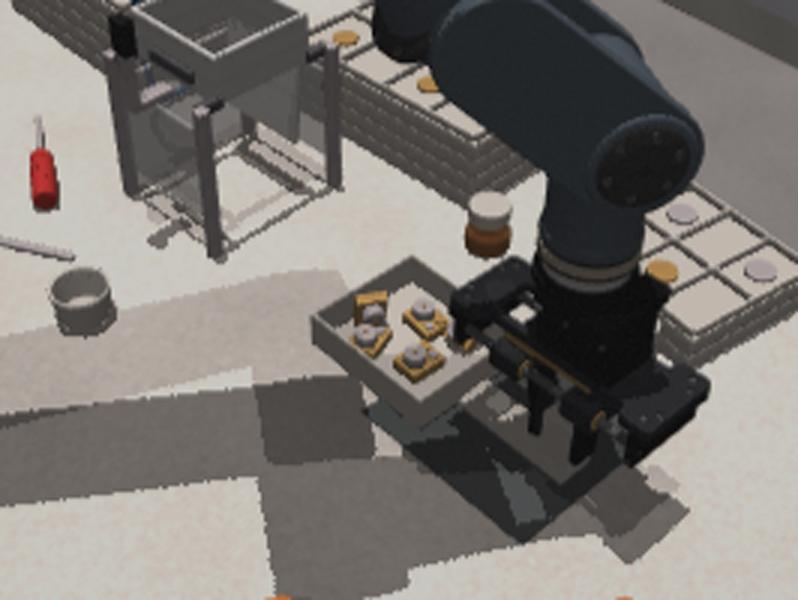

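Call:
{"name": "play_rows", "arguments": {
  "commands": [
    {"x": 1, "y": -12, "z": 0, "spin": 0.003},
    {"x": 1, "y": -20, "z": 0, "spin": 0.003},
    {"x": 1, "y": -20, "z": 0, "spin": 0.003},
    {"x": 0, "y": -20, "z": 0, "spin": 0},
    {"x": 0, "y": -14, "z": 0, "spin": 0},
    {"x": 0, "y": -8, "z": 0, "spin": 0}
  ]
}}

```text
time: 64.05
position: [0.6036, -0.3031, 0.0228]
tool_rot: [-0.019, 1.0, -0.002, -0.013]
ft_force: [-0.3, 1.7, -3.4]
grip_width: 0.0319
```

```bash
python3 st2.py; python3 - <<'E'
from h import *
T=cams.camera("top")
im=cv2.cvtColor(cv2.resize(T["img"][150:260,240:400],None,fx=5,fy=5,interpolation=cv2.INTER_CUBIC),cv2.COLOR_RGB2BGR); cv2.imwrite("pics/t40.png",np.clip(im*1.5,0,255).astype(np.uint8))
E
```

```text
t64.20 pos [ 0.604  -0.3031  0.0232] phi -3.102 q6 -2.22 tilt [-0.026 -0.006] w 0.0317 F [ 0.1 -3.  -2.5]
  d(tool mm) [ -1.  -15.5   0.8] spin 0.005 rows 1 per row [ -1.  -15.5   0.8] spin 0.005
```

View pics/side_now.png

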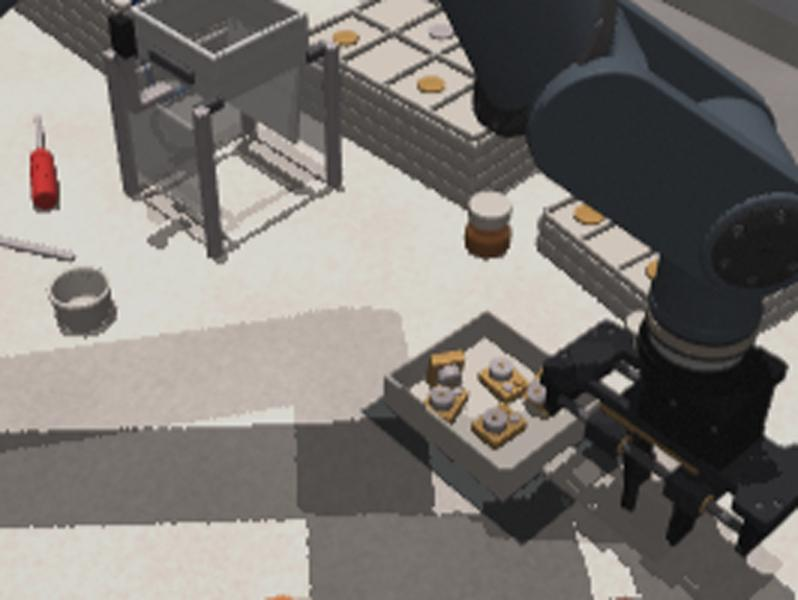

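View pics/t40.png

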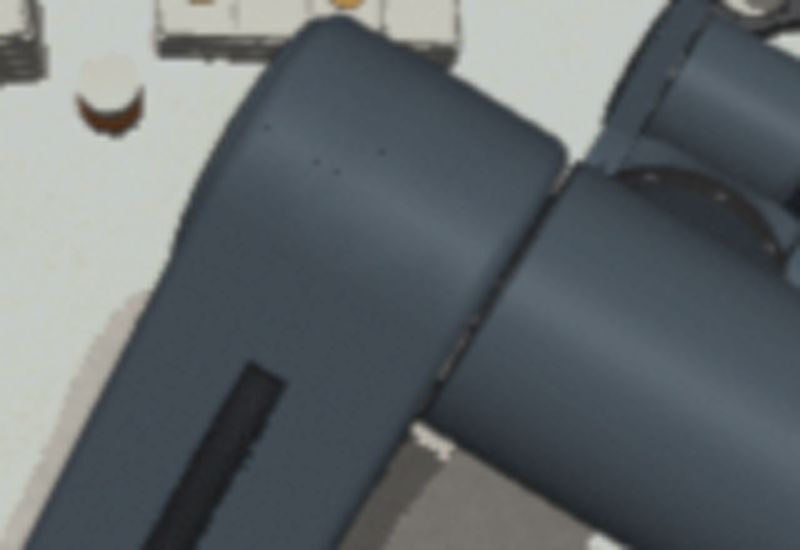

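```bash
cat > rel.py <<'E'
from h import *
def rel(p,pm):
    d=np.array(p[:2])-pm[:2];a,s=np.cos(pm[2]),np.sin(pm[2]);return np.round((1000*(a*d[0]+s*d[1]),1000*(-s*d[0]+a*d[1]),1000*(p[2]-pm[2])),1)
E
python3 - <<'E'
from rel import *
pt,ps,pm=loadp(); S=cams.camera("side"); Z=lambda u,v: zoom(u,v,(160,140),3)
m=[(S,(-.08,.09,0),Z(362,410)),(S,(-.08,-.09,0),Z(523,545)),(S,(.08,-.09,0),Z(656,435)),(S,(.08,.09,0),Z(495,321))]
pms,r=fit(m,pm); print("mat side",pms,r.round(1).tolist(),"top",pm)
z=.034
o=[(S,(-.06,.068,z),Z(385,378)),(S,(.06,.068,z),Z(488,313)),(S,(-.06,-.068,z),Z(508,469)),(S,(-.06,-.068,0),Z(511,500)),(S,(-.06,.068,0),Z(387,408))]
p,r=fit(o,[.6,-.14,.03]); print(p,r.round(1).tolist(),rel(p,pms),rel(p,pm))
im=np.clip(cv2.cvtColor(cv2.resize(S["img"],None,fx=4,fy=4,interpolation=cv2.INTER_CUBIC),cv2.COLOR_RGB2BGR)*1.4,0,255).astype(np.uint8)
draw(im,S,p,TRAY,(0,255,0),4);draw(im,S,pms,MAT,(255,0,0),4); cv2.imwrite("pics/s41.png",im[900:1400,1050:1650])
E
```

```text
mat side [ 0.60200546 -0.15314683  0.03834058] [[-0.3, 0.2], [-0.1, 0.1], [0.4, -0.1], [0.1, -0.4]] top [ 0.59998311 -0.15357774  0.03399907]
[ 0.60171667 -0.13978371  0.06057252] [[0.4, -0.3], [-0.5, -1.9], [1.3, 1.4], [-0.7, 0.7], [-0.3, -0.7]] [ 0.2 13.4 22.2] [ 2.2 13.7 26.6]
```

View pics/s41.png

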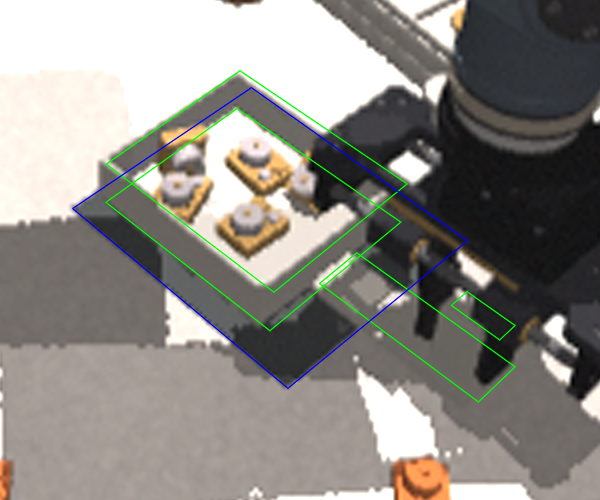

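Call:
{"name": "play_rows", "arguments": {
  "commands": [
    {"x": 0, "y": -5, "z": 0, "spin": 0.002},
    {"x": 0, "y": -7, "z": 0, "spin": 0.002}
  ]
}}

```text
time: 64.55
position: [0.6037, -0.3088, 0.0227]
tool_rot: [-0.019, 1.0, 0.0, -0.015]
ft_force: [-0.1, 3.7, -0.6]
grip_width: 0.0319
```

```bash
python3 st2.py
```

```text
t64.70 pos [ 0.6039 -0.3106  0.0227] phi -3.104 q6 -2.23 tilt [-0.028 -0.002] w 0.0321 F [ 0.4  0.  -1.8]
  d(tool mm) [-1.4 -7.9  0.2] spin 0.004 rows 1 per row [-1.4 -7.9  0.2] spin 0.004
```

Call:
{"name": "play_rows", "arguments": {
  "commands": [
    {"x": 0, "y": 0, "z": 0, "spin": 0},
    {"x": 0, "y": 0, "z": 0, "spin": 0},
    {"x": 0, "y": 0, "z": 0, "spin": 0}
  ],
  "grip": 0.6
}}

```text
time: 65.05
position: [0.6047, -0.3113, 0.0239]
tool_rot: [-0.019, 1.0, -0.001, -0.013]
ft_force: [-0.2, -0.8, -0.5]
grip_width: 0.0474
```

Call:
{"name": "play_rows", "arguments": {
  "commands": [
    {"x": 0, "y": 0, "z": -15, "spin": 0},
    {"x": 0, "y": 0, "z": -30, "spin": 0},
    {"x": 0, "y": 0, "z": -45, "spin": 0},
    {"x": 0, "y": 0, "z": -48, "spin": 0},
    {"x": -15, "y": 0, "z": -45, "spin": 0},
    {"x": -35, "y": 0, "z": -30, "spin": 0},
    {"x": -45, "y": 10, "z": 0, "spin": 0}
  ]
}}

```text
time: 65.75
position: [0.7026, -0.2997, 0.2513]
tool_rot: [-0.015, 1.0, -0.002, -0.013]
ft_force: [0.2, -0.4, 0.6]
grip_width: 0.0522
```

```bash
python3 st2.py; python3 - <<'E'
from h import *
c=wcam(); save(c,"w42.png"); pickle.dump(c,open("w42.pkl","wb"))
T=cams.camera("top")
im=cv2.cvtColor(cv2.resize(T["img"][150:260,240:400],None,fx=5,fy=5,interpolation=cv2.INTER_CUBIC),cv2.COLOR_RGB2BGR); cv2.imwrite("pics/t42.png",np.clip(im*1.5,0,255).astype(np.uint8))
E
```

```text
t65.90 pos [ 0.7023 -0.2953  0.2434] phi -3.105 q6 -2.14 tilt [-0.034  0.001] w 0.0523 F [-0.7  0.8 -1. ]
  d(tool mm) [ 89.9 -20.3 224.1] spin 0.002 rows 5 per row [18.  -4.1 44.8] spin 0.000
```

View pics/w42.png

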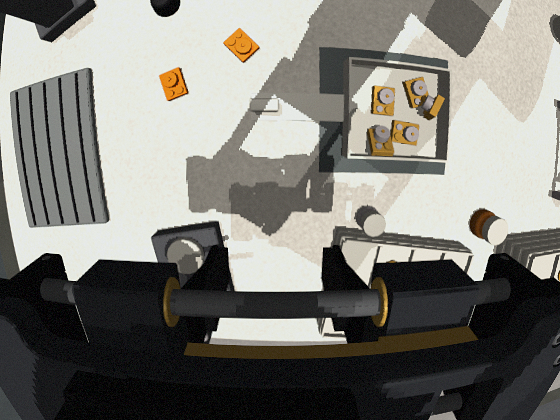

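View pics/t42.png

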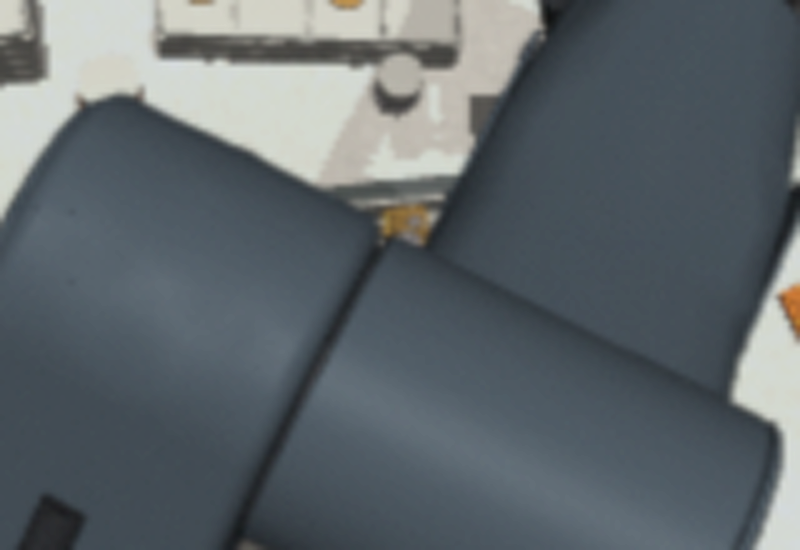

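View pics/side_now.png

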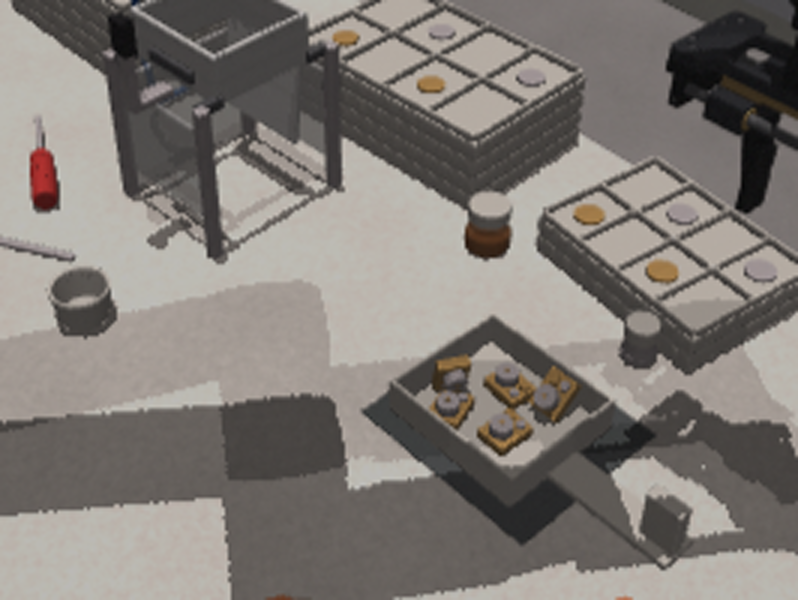

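```bash
python3 - <<'E'
from h import *
im=cv2.imread("pics/w42.png")[38:188,300:460]; im=cv2.resize(im,None,fx=5,fy=5,interpolation=cv2.INTER_CUBIC)
im=np.clip(((im/255.)**.6)*255,0,255).astype(np.uint8)
cv2.imwrite("pics/w43.png",im[:600])
cv2.imwrite("pics/w43b.png",im[150:])
E
```

```text
(no output)
```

View pics/w43.png

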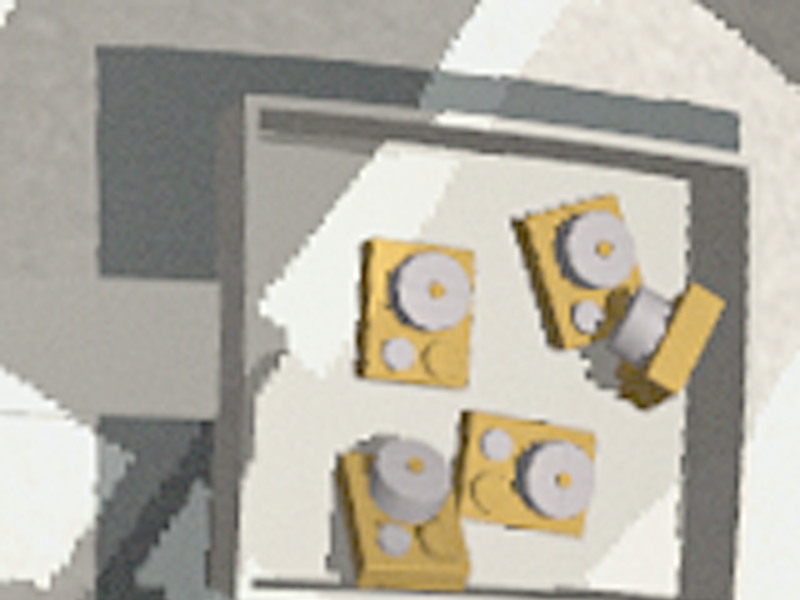

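View pics/w43b.png

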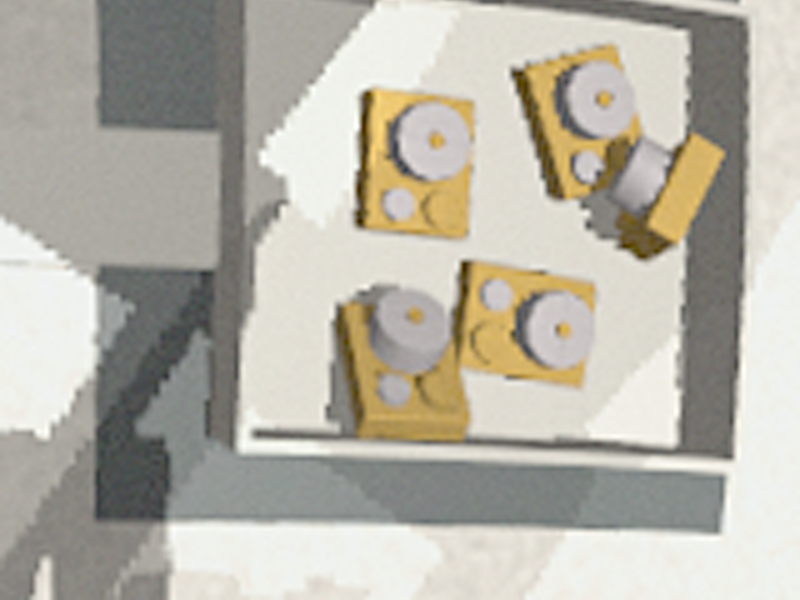

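```bash
python3 - <<'E'
from rel import *
pt,ps,pm=loadp(); c=pickle.load(open("w42.pkl","rb")); Z=lambda u,v: zoom(u,v,(300,38),5)
m=[(c,(-.08,-.09,0),Z(97,46)),(c,(-.08,.09,0),Z(740,112)),(c,(.08,-.09,0),Z(97,670)),(c,(.08,.09,0),Z(722,682))]
p1,r=wfit(m,pm); print("mat",p1,r.round(1).tolist())
z=.034
o=[(c,(-.06,-.068,z),Z(246,96)),(c,(-.06,.068,z),Z(750,165)),(c,(.06,-.068,z),Z(236,603)),(c,(.06,.068,z),Z(735,610))]
p2,r=wfit(o,[.6,-.15,.04]); print("tray",p2,r.round(1).tolist())
print(rel(p2,p1),rel(p2,pm))
S=cams.camera("side"); Z=lambda u,v: zoom(u,v,(160,140),3)
m=[(S,(-.08,.09,0),Z(362,410)),(S,(-.08,-.09,0),Z(523,545)),(S,(.08,-.09,0),Z(656,435)),(S,(.08,.09,0),Z(495,321))]
pms,r=fit(m,pm)
o=[(S,(-.06,.068,z),Z(390,384)),(S,(.06,.068,z),Z(493,316)),(S,(-.06,-.068,z),Z(512,475)),(S,(.06,-.068,z),Z(613,401)),(S,(-.06,-.068,0),Z(512,504))]
p3,r=fit(o,[.6,-.15,.04]); print("side",p3,r.round(1).tolist(),rel(p3,pms))
im=cv2.cvtColor(cv2.resize(c["img"],None,fx=5,fy=5,interpolation=cv2.INTER_CUBIC),cv2.COLOR_RGB2BGR)
wdraw(im,c,p2,TRAY,(0,255,0),5);wdraw(im,c,p1,MAT,(255,0,0),5); cv2.imwrite("pics/w44.png",cv2.resize(im[190:940,1200:2300],(800,545)))
im=np.clip(cv2.cvtColor(cv2.resize(S["img"],None,fx=4,fy=4,interpolation=cv2.INTER_CUBIC),cv2.COLOR_RGB2BGR)*1.4,0,255).astype(np.uint8)
draw(im,S,p3,TRAY,(0,255,0),4);draw(im,S,pms,MAT,(255,0,0),4); cv2.imwrite("pics/s44.png",im[900:1400,1050:1650])
E
```

```text
mat [ 0.60092049 -0.15328067  0.0413759 ] [[0.3, 0.0], [-0.3, 0.0], [0.0, 0.0], [-0.1, -0.1]]
tray [ 0.59974516 -0.14704092  0.03212003] [[-0.7, -0.0], [0.9, -1.3], [-0.3, -0.1], [0.6, 2.8]]
[-0.9  6.3 -9.3] [-0.   6.5 -1.9]
side [ 0.59972601 -0.14562404  0.03993505] [[-0.2, -1.1], [-0.4, -1.4], [0.4, 1.5], [1.0, -0.6], [-0.6, 1.4]] [-2.   7.6  1.6]
```

View pics/w44.png

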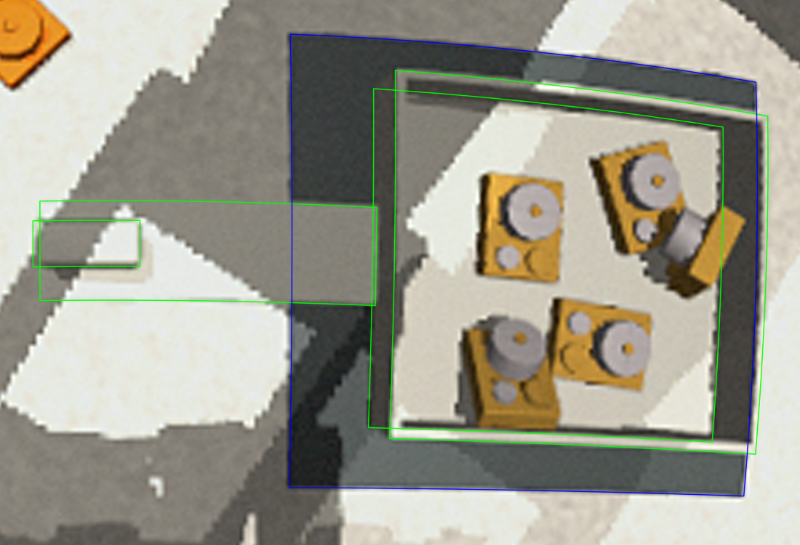

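View pics/s44.png

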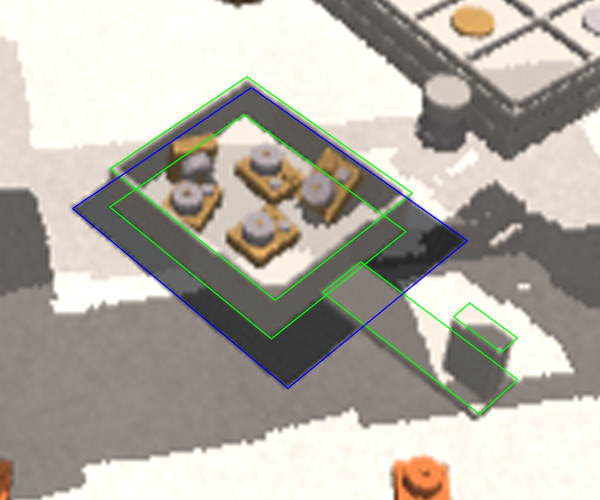

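Call:
{"name": "play_rows", "arguments": {
  "commands": [
    {"x": 35, "y": -5, "z": 0, "spin": 0},
    {"x": 45, "y": -8, "z": 10, "spin": 0}
  ]
}}

```text
time: 66.3
position: [0.6199, -0.3119, 0.2333]
tool_rot: [-0.018, 1.0, 0.002, -0.018]
ft_force: [-0.5, -1.8, 0.3]
grip_width: 0.052
```

```bash
python3 go.py .6048 -.311 .15 3.178
```

```text
t66.45 pos [ 0.6148 -0.3112  0.2309] phi -3.110 q6 -2.22 tilt [-0.045  0.009] w 0.0522 F [ 1.1 -1.4  0.7]
  d(tool mm) [ 6.4 -0.3 81.3] spin -0.005 rows 2 per row [ 3.2 -0.1 40.7] spin -0.003
```

Call:
{"name": "play_rows", "arguments": {
  "commands": [
    {"x": 14, "y": -5, "z": 35, "spin": 0},
    {"x": 5, "y": 0, "z": 45, "spin": 0}
  ]
}}

```text
time: 66.65
position: [0.5981, -0.3214, 0.1594]
tool_rot: [-0.015, 1.0, -0.002, -0.013]
ft_force: [-0.0, -0.2, -0.7]
grip_width: 0.0523
```

```bash
python3 go.py .6048 -.311 .08 3.178
```

```text
t66.80 pos [ 0.5963 -0.3186  0.1554] phi -3.111 q6 -2.24 tilt [-0.036  0.004] w 0.0520 F [ 0.6 -0.7  0.1]
  d(tool mm) [-11.4   6.9  75.1] spin -0.006 rows 2 per row [-5.7  3.5 37.5] spin -0.003
```

Call:
{"name": "play_rows", "arguments": {
  "commands": [
    {"x": -9, "y": 7, "z": 45, "spin": -0.005}
  ]
}}

```text
time: 66.9
position: [0.6098, -0.3166, 0.1185]
tool_rot: [-0.017, 1.0, -0.004, -0.01]
ft_force: [1.3, -2.2, 1.8]
grip_width: 0.0524
```

```bash
python3 go.py .6048 -.311 .065 3.178
```

```text
t67.05 pos [ 0.6033 -0.3101  0.1091] phi -3.105 q6 -2.23 tilt [-0.039  0.007] w 0.0521 F [-0.2  0.   1.2]
  d(tool mm) [-3.2 -1.3 44. ] spin 0.000 rows 1 per row [-3.2 -1.3 44. ] spin 0.000
```

Call:
{"name": "play_rows", "arguments": {
  "commands": [
    {"x": 0, "y": 0, "z": 43, "spin": 0}
  ]
}}

```text
time: 67.15
position: [0.6086, -0.3144, 0.0746]
tool_rot: [-0.019, 1.0, -0.002, -0.012]
ft_force: [1.3, 0.3, 0.1]
grip_width: 0.0526
```

```bash
python3 go.py .6048 -.311 .024 3.178; python3 -c "
from h import *
c=wcam(); save(c,'w45.png')"
```

```text
t67.30 pos [ 0.6012 -0.3094  0.0665] phi -3.105 q6 -2.23 tilt [-0.041  0.008] w 0.0523 F [-0.3 -0.4  0.6]
  d(tool mm) [-5.3 -2.2 42.3] spin 0.000 rows 1 per row [-5.3 -2.2 42.3] spin 0.000
```

View pics/w45.png

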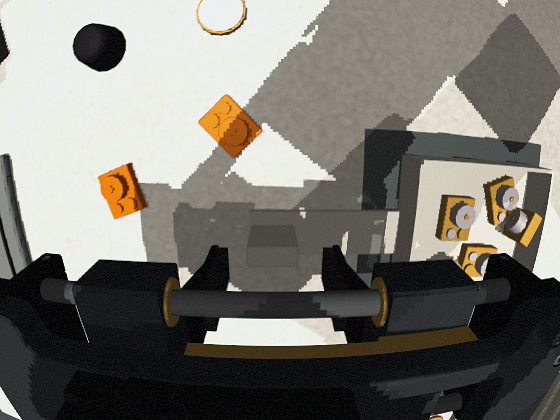

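Call:
{"name": "play_rows", "arguments": {
  "commands": [
    {"x": -5, "y": -1, "z": 42, "spin": 0}
  ]
}}

```text
time: 67.45
position: [0.6121, -0.3155, 0.0349]
tool_rot: [-0.018, 1.0, -0.003, -0.012]
ft_force: [1.9, -0.1, 0.2]
grip_width: 0.0523
```

```bash
python3 -c "
from h import *
settle(7);to(.6048,-.311,.023,3.178)"
```

```text
t67.80 pos [ 0.6073 -0.312   0.0289] phi -3.105 q6 -2.22 tilt [-0.034  0.003] w 0.0521 F [0.1 0.2 0.7]
  d(tool mm) [2.3 1.1 6. ] spin 0.000 rows 1 per row [2.3 1.1 6. ] spin 0.000
```

Call:
{"name": "play_rows", "arguments": {
  "commands": [
    {"x": 0, "y": 0, "z": 0, "spin": 0},
    {"x": 0, "y": 0, "z": 0, "spin": 0},
    {"x": 0, "y": 0, "z": 0, "spin": 0},
    {"x": 0, "y": 0, "z": 0, "spin": 0},
    {"x": 0, "y": 0, "z": 0, "spin": 0}
  ],
  "grip": 0.25
}}

```text
time: 68.3
position: [0.6089, -0.3125, 0.0336]
tool_rot: [-0.018, 1.0, 0.0, -0.015]
ft_force: [-0.3, -0.8, -0.7]
grip_width: 0.0317
```

```bash
python3 -c "
from h import *
settle(3);to(.6048,-.311,.023,3.178)"
```

```text
t68.45 pos [ 0.6089 -0.3125  0.0336] phi -3.106 q6 -2.22 tilt [-0.029  0.001] w 0.0320 F [ 0.1  0.1 -0.3]
  d(tool mm) [ 3.7  1.6 10.7] spin -0.000 rows 1 per row [ 3.7  1.6 10.7] spin -0.000
```

Call:
{"name": "play_rows", "arguments": {
  "commands": [
    {"x": 0, "y": -7, "z": 0, "spin": 0}
  ]
}}

```text
time: 68.55
position: [0.6088, -0.3173, 0.0336]
tool_rot: [-0.018, 1.0, 0.002, -0.015]
ft_force: [-0.2, 4.3, 1.4]
grip_width: 0.0318
```

```bash
python3 -c "
from h import *
settle(5);to(.6089,-.3195,.0336,3.178)"
```

```text
t68.80 pos [ 0.6091 -0.3199  0.0336] phi -3.105 q6 -2.23 tilt [-0.029 -0.   ] w 0.0318 F [-0.4  0.1 -0.5]
  d(tool mm) [0.2 0.4 0. ] spin -0.000 rows 1 per row [0.2 0.4 0. ] spin -0.000
```

Release, lift and swing the arm clear so the top camera can measure the tray against the mat.

Call:
{"name": "play_rows", "arguments": {
  "commands": [
    {"x": 0, "y": 0, "z": 0, "spin": 0},
    {"x": 0, "y": 0, "z": 0, "spin": 0},
    {"x": 0, "y": 0, "z": 0, "spin": 0}
  ],
  "grip": 0.6
}}

```text
time: 69.1
position: [0.6094, -0.3209, 0.0338]
tool_rot: [-0.018, 1.0, -0.001, -0.014]
ft_force: [-0.4, 0.3, -0.3]
grip_width: 0.0476
```

Call:
{"name": "play_rows", "arguments": {
  "commands": [
    {"x": 0, "y": 0, "z": -20, "spin": 0},
    {"x": 0, "y": 0, "z": -45, "spin": 0},
    {"x": 0, "y": 0, "z": -48, "spin": 0},
    {"x": 10, "y": -10, "z": -45, "spin": 0},
    {"x": 30, "y": -30, "z": -20, "spin": 0},
    {"x": 35, "y": -30, "z": 0, "spin": 0},
    {"x": 35, "y": -30, "z": 0, "spin": 0},
    {"x": 30, "y": -30, "z": 0, "spin": 0}
  ]
}}

```text
time: 69.9
position: [0.481, -0.4563, 0.2234]
tool_rot: [-0.024, 1.0, -0.003, -0.014]
ft_force: [0.1, 0.3, -0.4]
grip_width: 0.0519
```

```bash
python3 -c "
from h import *
settle(3);to(.6089,-.3195,.0336,3.178)
T=cams.camera('top'); save(T,'t50.png')"
```

```text
t70.05 pos [ 0.4803 -0.4576  0.2226] phi -3.099 q6 -2.52 tilt [-0.028 -0.005] w 0.0523 F [ 0.1  0.8 -0.5]
  d(tool mm) [-139.5  133.2  184.7] spin 0.006 rows 4 per row [-34.9  33.3  46.2] spin 0.001
```

View pics/t50.png

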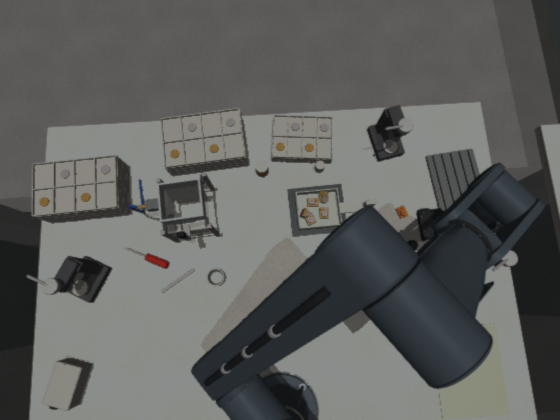

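```bash
python3 - <<'E'
import cv2,numpy as np
im=cv2.imread("pics/t50.png")[175:245,280:380]; im=cv2.resize(im,None,fx=8,fy=8,interpolation=cv2.INTER_CUBIC)
cv2.imwrite("pics/t51.png",np.clip(((im/255.)**.7)*255*1.2,0,255).astype(np.uint8))
E
python3 -c "
from h import *
S=cams.camera('side'); im=S['img'][220:360,260:420]; im=cv2.cvtColor(cv2.resize(im,None,fx=5,fy=5,interpolation=cv2.INTER_CUBIC),cv2.COLOR_RGB2BGR); cv2.imwrite('pics/s51.png',np.clip(((im/255.)**.7)*255*1.1,0,255).astype(np.uint8)[:600])
c=wcam(); save(c,'w51.png'); pickle.dump(c,open('w51.pkl','wb'))"
```

```text
(no output)
```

View pics/t51.png

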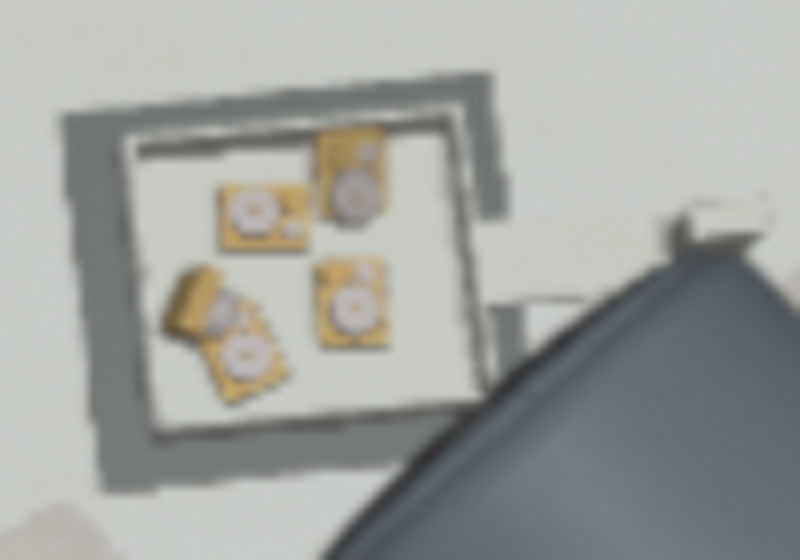

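View pics/s51.png

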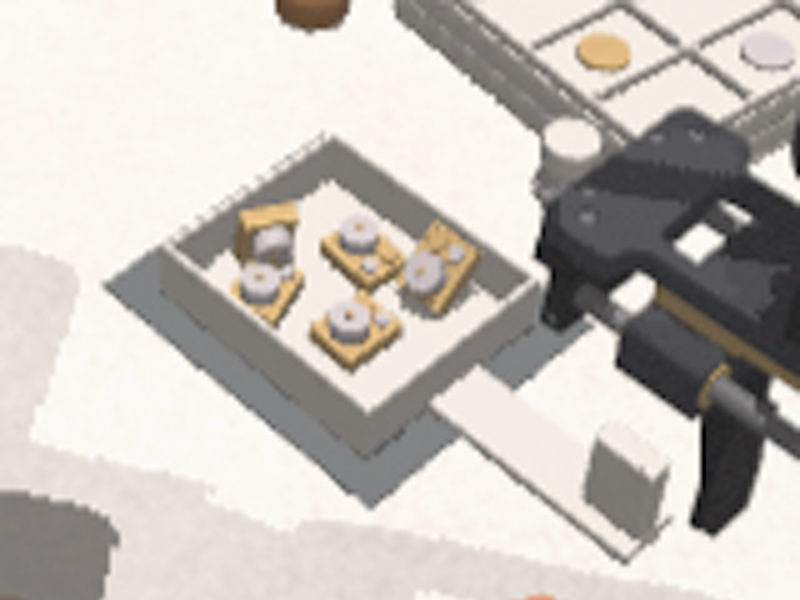

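View pics/w51.png

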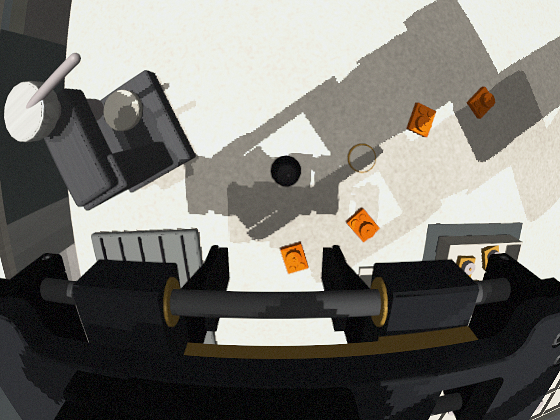

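```bash
python3 - <<'E'
from rel import *
pt,ps,pm=loadp(); T=cams.camera("top"); S=cams.camera("side"); z=.034
Z=lambda u,v: zoom(u,v,(280,175),8)
m=[(T,(.08,.09,0),Z(62,116)),(T,(.08,-.09,0),Z(493,71)),(T,(-.08,.09,0),Z(103,492))]
a,r=fit(m,pm); print("mat T",a,r.round(1).tolist(),"prev",pm)
o=[(T,(.06,.068,z),Z(121,138)),(T,(.06,-.068,z),Z(462,102)),(T,(-.06,.068,z),Z(157,437)),(T,(-.06,-.068,z),Z(492,402))]
b,r=fit(o,pm); print("tray T",b,r.round(1).tolist(),rel(b,a),rel(b,pm))
Z=lambda u,v: zoom(u,v,(260,220),5)
m=[(S,(-.08,.09,0),Z(103,287)),(S,(-.08,-.09,0),Z(371,508))]
Y=lambda u,v: zoom(u,v,(160,140),3)
m+=[(S,(.08,-.09,0),Y(656,435)),(S,(.08,.09,0),Y(495,321))]
a2,r=fit(m,pm); print("mat S",a2,r.round(1).tolist())
o=[(S,(-.06,.068,z),Z(163,245)),(S,(.06,.068,z),Z(332,134)),(S,(-.06,-.068,z),Z(370,413)),(S,(.06,-.068,z),Z(540,284)),(S,(-.06,-.068,0),Z(368,459)),(S,(-.007,-.181,.05),Z(658,466)),(S,(-.017,-.182,.006),Z(627,560))]
b2,r=fit(o,pm); print("tray S",b2,r.round(1).tolist(),rel(b2,a2))
im=cv2.cvtColor(cv2.resize(T["img"],None,fx=8,fy=8,interpolation=cv2.INTER_CUBIC),cv2.COLOR_RGB2BGR); im=np.clip(im*1.4,0,255).astype(np.uint8)
draw(im,T,b,TRAY,(0,255,0),8);draw(im,T,a,MAT,(255,0,0),8); cv2.imwrite("pics/t52.png",im[1400:1960,2240:3040])
im=cv2.cvtColor(cv2.resize(S["img"],None,fx=5,fy=5,interpolation=cv2.INTER_CUBIC),cv2.COLOR_RGB2BGR)
draw(im,S,b2,TRAY,(0,255,0),5);draw(im,S,a2,MAT,(255,0,0),5); cv2.imwrite("pics/s52.png",im[1100:1700,1300:2100])
E
```

```text
mat T [ 0.5998441  -0.15434366  0.03928654] [[-0.0, -0.3], [0.0, -0.0], [0.0, 0.3]] prev [ 0.59998311 -0.15357774  0.03399907]
tray T [ 0.59693433 -0.15388299  0.03588853] [[0.2, 0.2], [-0.5, 0.7], [-0.3, -0.5], [0.6, -0.3]] [-2.9  0.6 -3.4] [-3.1 -0.2  1.9]
mat S [ 0.60153337 -0.15329664  0.04028202] [[-0.3, -0.3], [0.1, 0.4], [0.3, -0.0], [-0.1, -0.3]]
tray S [ 0.59936733 -0.15542504  0.04162575] [[-0.2, 0.4], [0.1, -0.7], [0.2, 0.0], [0.4, -1.3], [-0.5, 0.4], [-0.3, 2.6], [0.3, -0.7]] [-2.2 -2.   1.3]
```

View pics/t52.png

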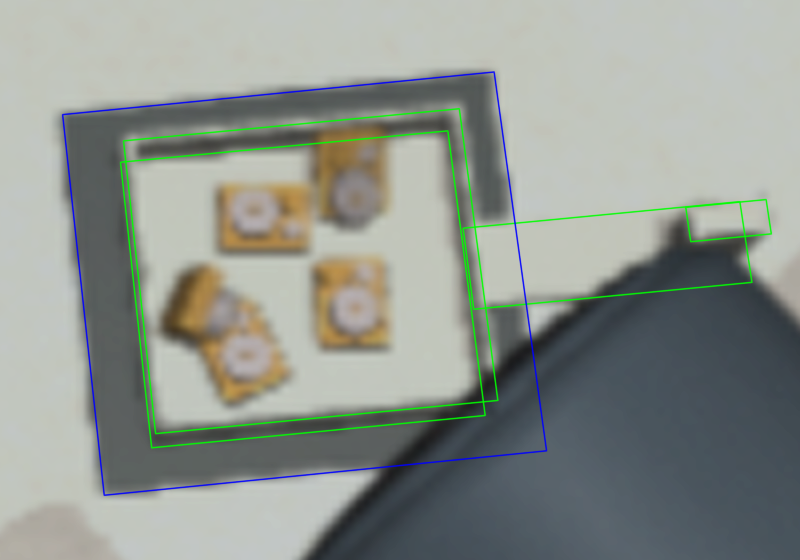

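View pics/s52.png

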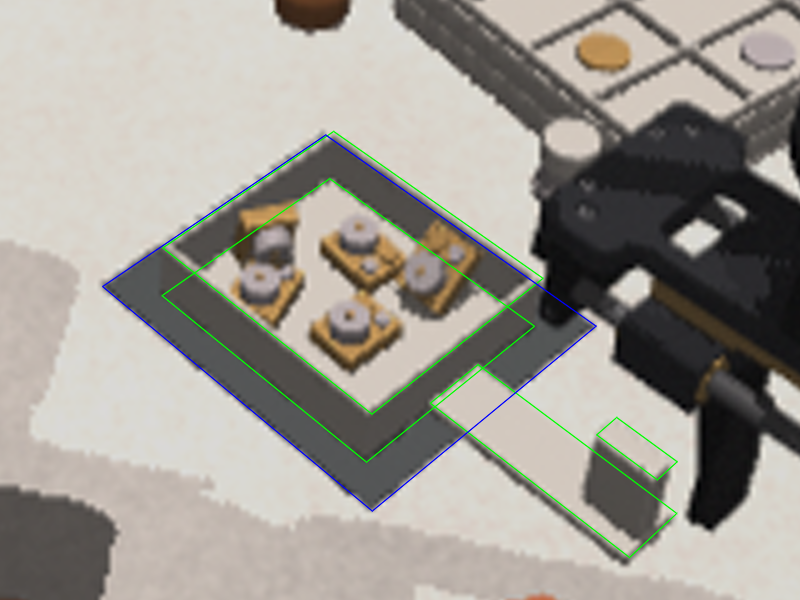

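```bash
python3 -c "
from h import *
o,p,M,f=pose(); print(o['time'],p,o['ft_force'],o['grip_width']); print(robot.hand_in())"
```

```text
70.3 [ 0.48321359 -0.45375763  0.22187794] [-0.35443887  0.57602928 -0.3325434 ] 0.05216407277791594
the job is handed in; nothing more can be done
None
```

The job is done and handed in at 70.3 s of the 210 s allowed. The tray sits on the mat with all five movements in it, let go, and the arm is clear of everything.

**What I did:** I slid the tray home until it touched the end stop, then carried the five brass movements into the box one at a time. Once all five were in and the tray was still home, I pulled the latch knob about 25 mm. The floor dropped them into the tray, which I then slid onto the mat by its handle and released.

**Last checks:**
- **Contents:** the top and side pictures both show all five movements inside the pan. Two are not lying flat: one leans on another and one is tilted at the wall.
- **Position on the mat:** the pan is about 2 to 3 mm off centre across the mat (x, toward the robot). Lengthwise (y) the two cameras disagreed: the top says +0.6 mm, the side −2.0 mm. Both put it square to within 3 mrad or so. I left the small sideways offset rather than risk nudging the full tray.
- **Other things:** I did not touch the dial, orange look-alikes, tools or pots. I saw no change in the ones that show in the last pictures, but did not measure them.

**What went wrong on the way:** the first grasp of the first movement closed on its drum too high up, so I opened the gripper and picked it up again by the plate. A wrist-picture fit of the tray's angle partway through was poor, so I did not use it for the final check.

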